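# Charge the milling block with grinding balls

### The arm

A 7-joint arm with a two-finger parallel gripper is mounted at the origin on a cart in front of the work surface, level with it; the furniture and walls round the work are solid. World frame = base frame: x ahead of the robot, y to its left, z up, the work surface at z = 0. Lengths are in m, angles in degrees, forces in N, time in s.
With the tool pointing down it reaches from about 0.425 to 0.875 m from the base axis. Payload 8.4 kg.
Tool frame: the origin (TCP) lies between the finger pads; the fingertips stand 19 mm ahead of it and the grasp point (between the pads) is the TCP; z points along the fingers, y is the line along which they close (so a half turn about z gives the same grasp; the last joint's range is limited). The gripper opens to 87 mm and grips with 3 to 60 N. Pads are 19 mm wide; open, the fingers measure 117 mm over their backs; the gripper's body (75 mm by 190 mm) begins 51 mm behind the grasp point.
Start: joints at [-81.429, 19.091, 2.286, 83.961, -0.768, 76.965, -3.352], TCP at [0.16, 0.63, 0.242] pointing down, gripper open.
Joint ranges: [-147.57, 147.57], [-21.85, 119.76], [-74.77, 79.35], [14.55, 137.4], [-85.83, 265.84], [4.83, 119.75], [-152.11, 152.11]. Speed limits (degrees/s): [127.2, 127.2, 159.86, 159.86, 180, 180, 180].

### API

Orientations are given as [roll, pitch, yaw] about the fixed x, y, z axes, in that order (R = Rz(yaw) Ry(pitch) Rx(roll)).
In Python, from rig import * gives the robot as it stands.
- The arm moves only by the tool drive_tool, never from a script. Its argument "targets" is text: rows parted by semicolons, each of 5 numbers parted by spaces: the shift along the tool's x, y, z each as a share of 0.6 m, from -1 to 1, then the turn about the tool's z as a share of 180 degrees, from -1 to 1, then the closure, from -1 (fully open) to 1 (shut). In form: dx dy dz turn grip; .... A call has exactly 8 rows; each row is the pose to reach, as a shift and turn from the pose commanded when the call began, along the tool's axes at that moment, turning the shorter way round; what a row does not reach only later rows make up. A row lasts 1/10 s, in which the tool goes at most 50 mm and 8.59 degrees, less where a joint would pass 70% of its speed; a pose out of reach is approached as far as the arm can. A call with a number of a shift or a turn outside -1 to 1 is refused whole. A call with a gripper value outside its range is refused whole. The fingers move at their own pace and stop on an object; "grip_force" is the grip in N (left out, the last holds). Time passes only in rows, so rows that repeat a pose let the fingers close, or fill a call up. It gives the time, the measured TCP pose, the force, the opening and the grip force at its end, in the units of the state.
- get_state(): the state, without advancing time (a new reading comes with each control period).
- capture(name): name is "scene" or "top"; returns the picture (384x512x3 uint8, red, green, blue); there is no depth.
- calibration(name): a dict with "vfov" (degrees; the focal length in pixels is half the picture's height over the tangent of half this angle, whatever the lens; pixels are square), "cx", "cy" (the principal point, pixels), "world_from_camera" (4x4, takes a point from camera to world coordinates). Camera axes: x right, y up, looking along -z (the intrinsics and any distortion apply to the point x, -y, -z); pixel columns grow to the right and rows downward; lengths in m; the calibration is good to about 2 mm. A picture is of the moment at which its call begins. calibration takes no time and is no camera call.
- sign_off(): hands the job in; it is judged then, once.
The state is a dict: "clock": time; "joint_positions": joint angles; "qd": joint speeds; "tau": joint torques, N m; "ee_pos": TCP position; "tcp_rot": TCP orientation; "contact_force": force on the tool from outside, world axes, zero at the start; "moment": the same for the moment, N m; "finger_gap": opening from 0.0 (shut) to 1.0 (fully open); "gripper_force": force on a finger pad.
Only numpy, scipy, OpenCV 4.12 (cv2) and the standard library are available. Lean on these libraries where they do the work, as an engineer would, in place of code of your own. Each camera call takes 0.05 s, during which the arm holds its last target. There are 200 camera calls.

### The job

Charge the milling block: using the one-ball spoon, and never your fingers, scoop all the grinding balls out of the trough one at a time and tip one into each well (any wells, never two in one). Then lay the cover flat in its recess over the wells and turn the clamp knob clockwise until it clicks past its detent over the cover. Lay the spoon back on its pad, level and pointing as it was found, and leave the bottle and cup standing.

Things in the scene. Friction and masses are not known exactly. Their poses are not given: they have to be found in the camera images.
- trough: white plastic ball trough, fixed, 173 (x) x 48 (y) x 34 mm high. Origin: centre of its underside; x points along the lane to its far end. The lane inside is 165 x 40 mm, walls 4 mm thick. Balls start in single file in the far 95 mm of the lane; the near 65 mm is empty
- trough_floor (a point): middle of the lane's floor, 8 mm above the trough's origin. A 10 mm wide groove along the middle of the floor keeps the balls in line: ball centres are 9 mm above this point. Floor, balls and spoon bowl are slippery
- ball1_center (a point): centre of a polished steel grinding ball, 20 mm in diameter, 33 g; two to four balls are there, absent ones read None
- ball2_center (a point): centre of a polished steel grinding ball, 20 mm in diameter, 33 g; two to four balls are there, absent ones read None
- ball3_center (a point): centre of a polished steel grinding ball, 20 mm in diameter, 33 g; two to four balls are there, absent ones read None
- ball4_center (a point): centre of a polished steel grinding ball, 20 mm in diameter, 33 g; two to four balls are there, absent ones read None
- spoon: one-ball spoon of steel, 70 g, lying level. Origin: under the middle of the grip, level with the bowl's flat underside; x to the tip, z up. Grip: black upright tab 34 (x) x 12 (y) mm, 34 to 64 mm above the origin, pinched across y from above. A 7 mm bar at 38 mm height joins bowl and grip (it rises steeply between x = +64 and +56 mm), runs to x = -75 and bends down to a foot at x = -102 mm
- spoon_tip (a point): middle of the front edge of the spoon's open bowl, at underside level, 95 mm ahead of the spoon's origin. Bowl: 31 mm long, 29 mm wide outside, 25 inside, sides 10 mm high, floor 2 mm thick. Its lip is a ramp, 1 mm high at the tip, 3 mm at the crest 7 mm behind
- spoon_bowl (a point): middle of the bowl's floor, 78 mm ahead of the spoon's origin; holds one ball. A ball stopped by the end wall or the next ball climbs the lip when the spoon, its underside on or within 1 mm of the lane floor, is pushed under it. Stop then: pushed on under the next one it squeezes balls out. Level, it holds the ball; pitched tip-down 35 to 45 degrees the ball rolls out over the tip
- pad: thin black rubber pad, fixed, 230 (x) x 60 (y) x 2 mm, the place of the spoon. Origin: centre of its underside; the spoon starts on it with its origin near the pad's centre and pointing along the pad's x axis
- block: aluminium milling block, fixed, 48 (x) x 156 (y) x 34 mm high, with a row of four square wells along y. Origin: centre of its underside. Wells: 30 x 30 mm, open at the top, at y = -54, -18, +18, +54 mm; floor 6 mm, webs between them 28 mm above the origin. The clamp knob's axis stands at y = -98 mm
- block_recess (a point): centre of the recess for the cover in the block's top, at its seat, 28 mm above the block's origin; the recess is 40 (x) x 148 (y) mm and 6 mm deep, inside a rim 4 mm thick
- well_1 (a point): centre of the floor of a well of the block
- well_2 (a point): centre of the floor of a well of the block
- well_3 (a point): centre of the floor of a well of the block
- well_4 (a point): centre of the floor of a well of the block
- cover: flat steel cover plate, loose, 34 (x) x 142 (y) x 6 mm, 180 g, with a black bar handle on top in its middle, 12 (x) x 50 (y) mm, from 6 to 36 mm above the origin. Origin: centre of the underside. It fits either way round into the recess of the block, with 3 mm play on each side; when seated its underside is 28 mm above the block's origin and its top flush with the rim
- clamp_knob (a joint): angle of the clamp knob, rad: 0 = open (as it starts), 1.57 = clamped, its end stop; it grows clockwise seen from above. A spring detent resists with up to about 0.14 N m up to 0.79 rad and from there on snaps it to 1.57
- clamp_grip (a point): point on the knob's axis, 66 mm above the block's origin; turns with the knob. Black grip bar 42 (x) x 13 (y) mm, 52 to 78 mm above the block's origin, pinched across y. Under it a steel foot, 18 mm wide, top 43.5 mm above the block's origin, reaches 47 mm along -x: at joint 0 to the block's -x, at 1.57 over the cover's end with 2.5 mm clearance
- reagent_2: white reagent bottle with a screw cap, 48 mm across, 105 mm high, bystander, standing loose; origin: centre of its underside, z up
- specimen_cup_1: capped specimen cup, 48 mm across, 50 mm high, bystander, standing loose; origin: centre of its underside, z up
Mind the look-alikes: they are no part of the job. Leave any pink look-alike of the cover alone.

How it is judged:
By the outcome, as a careful person would: the job done as asked, in the order asked, and still so for the second after the job is handed in, with the robot touching nothing.
Of ball1, ball2, ball3, ball4 only 2 to 4 are there at a start; the rules pass over those that are not, and their reading is None.
At some moment in a run one of cover may be knocked a few centimetres aside while the robot is not near it.
It also fails if it takes over 210 s, if anything falls off the work surface, if the arm or the gripper's body presses on something with over 40 N, if the wrist force passes 120 N, or if a joint passes its speed limit or range.

## Working session

There is one attempt and no reset: what is moved stays moved. The work goes in short steps, Python scripts to look and compute and a tool call to move; the robot and the scene stay as the last step left them, time stands still between calls to the robot, and variables do not carry over. Pictures are saved under pics/ and viewed, at most 14 in all, crops included, and the job is handed in when it is done.

Besides the shell and the picture viewer there is one more tool, called after "Emit:" as name(argument=value, ...) on one line, values as JSON. drive_tool: Moves the arm, as the interface text tells. Its arguments: {"type":"object","properties":{"targets":{"type":"string"},"grip_force":{"type":"number"}},"required":["targets"]}

```bash
mkdir -p pics; ls
python3 - <<'E'
from rig import *
import cv2,json
for n in("scene","top"):
    im=capture(n); cv2.imwrite(f"pics/{n}0.png",im[:,:,::-1]); cv2.imwrite(f"pics/{n}0b.png",cv2.resize(im[:,:,::-1],(800,600),interpolation=cv2.INTER_CUBIC))
    print(calibration(n))
print(get_state())
E
```

```text
pics
{'vfov': 45.24091488377028, 'cx': 251.64832003837574, 'cy': 192.9149398893414, 'world_from_camera': array([[ 0.798701  ,  0.27068756, -0.53740577, -0.19851004],
       [-0.60165751,  0.37293447, -0.70634844, -0.91298935],
       [ 0.00921741,  0.88749542,  0.46072434,  0.63768907],
       [ 0.        ,  0.        ,  0.        ,  1.        ]])}
{'vfov': 55.58686371818804, 'cx': 258.3603253305445, 'cy': 191.16137786460243, 'world_from_camera': array([[ 0.01884562,  0.99527408, -0.09525932,  0.38062999],
       [-0.99977892,  0.01964767,  0.00748865, -0.01427002],
       [ 0.00932488,  0.09509713,  0.99542432,  1.15392505],
       [ 0.        ,  0.        ,  0.        ,  1.        ]])}
{'clock': 0.1, 'joint_positions': array([-81.42894328,  19.1280318 ,   2.28580405,  84.00651401,
        -0.76885917,  76.96597422,  -3.35287067]), 'qd': array([ 0.01417233, -0.0463449 ,  0.01376296, -0.11209292,  0.09362251,
        0.03220256,  0.06271798]), 'tau': array([ 3.94895076e-03, -6.57808185e+01,  1.34008650e+00, -4.04702747e+01,
       -5.97146899e-02,  4.09682875e-02,  1.57175500e-04]), 'ee_pos': array([0.15998302, 0.62958657, 0.2407404 ]), 'tcp_rot': array([-1.79914884e+02,  5.03144755e-03,  1.65741826e+02]), 'contact_force': array([-0.65074415, -0.02323455,  0.20161304]), 'moment': array([ 0.00412618, -0.02795687, -0.04789168]), 'gripper_force': 0.0, 'finger_gap': 0.9967534319185156}
```

View pics/top0b.png

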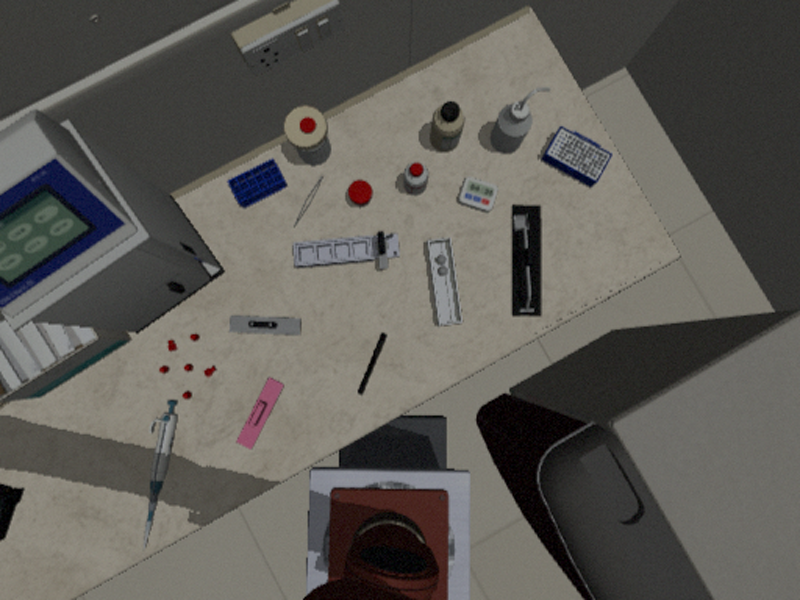

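View pics/scene0b.png

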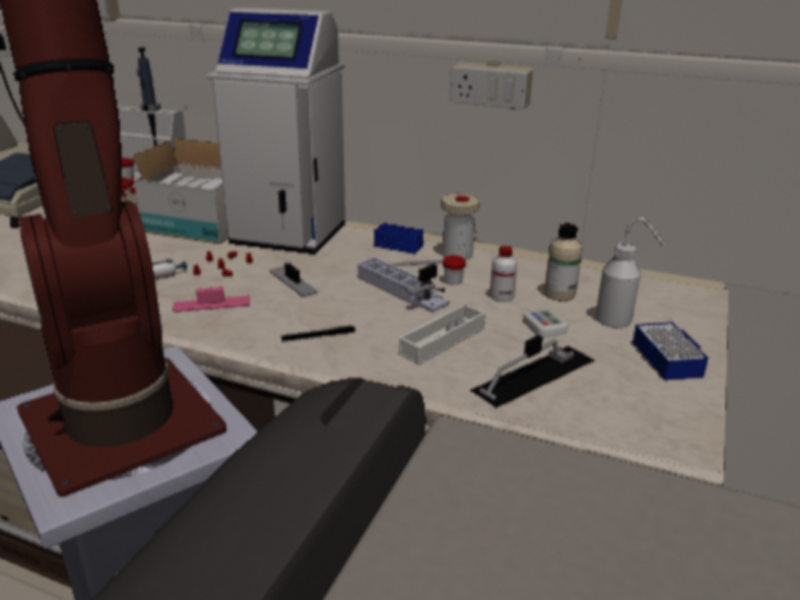

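The top view shows the block at (345,250), the knob at (385,245), the trough with two balls at about (440,265), the spoon on its pad at (526,260) and the grey cover at (265,325). The cup is at (360,193) and the bottle at (416,177). The pink plate is the decoy.

Run:
```python
import cv2
t=cv2.imread("pics/top0.png"); s=cv2.imread("pics/scene0.png")
cv2.imwrite("pics/c1.png",cv2.resize(t[125:225,180:355],(788,450),interpolation=cv2.INTER_CUBIC))
cv2.imwrite("pics/c2.png",cv2.resize(s[160:260,220:400],(792,440),interpolation=cv2.INTER_CUBIC))
```

```text
(no output)
```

View pics/c1.png

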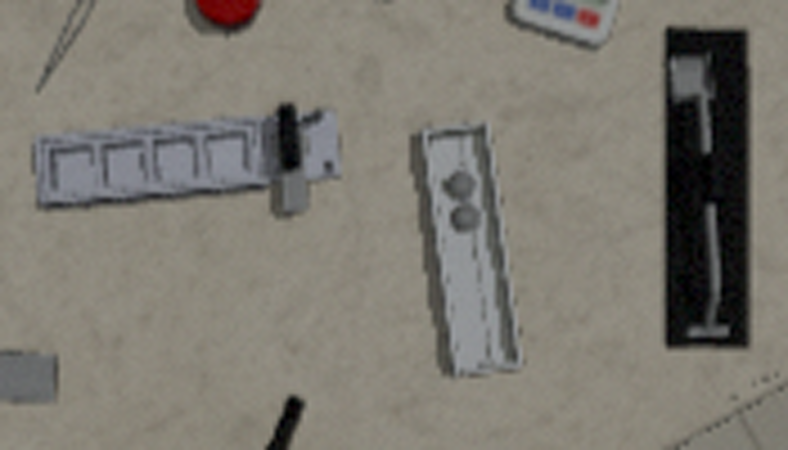

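View pics/c2.png

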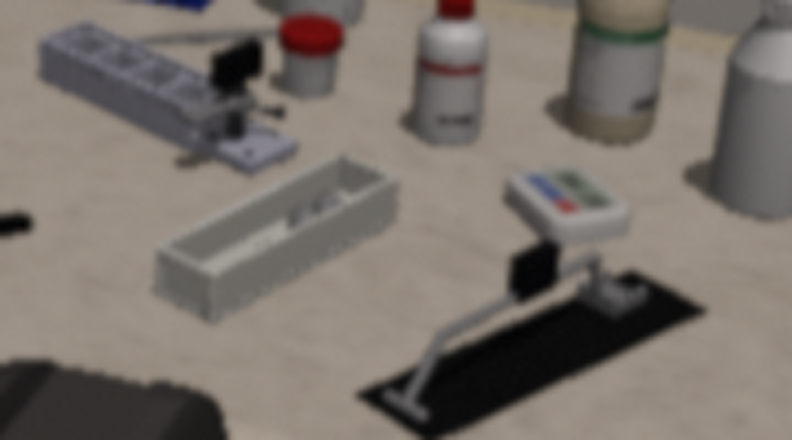

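The crops show the two balls at c1 (459,185) and (465,217), with their far-wall end upward. The spoon points to the far end with its bowl at (690,77) and its foot at (708,331), so it is yawed by about 4°. The knob foot points toward the robot, which means block x is roughly world +x.

```bash
cat > h.py <<'E'
import numpy as np, cv2
from rig import *
def P(name,u,v,z):
    c=calibration(name); f=192/np.tan(np.radians(c["vfov"]/2)); T=c["world_from_camera"]
    d=T[:3,:3]@np.array([(u-c["cx"])/f,-(v-c["cy"])/f,-1]); o=T[:3,3]
    return (o+d*(z-o[2])/d[2])[:2]
def proj(name,p):
    c=calibration(name); f=192/np.tan(np.radians(c["vfov"]/2)); T=c["world_from_camera"]
    q=T[:3,:3].T@(np.array(p)-T[:3,3]); return np.array([c["cx"]-f*q[0]/q[2],c["cy"]+f*q[1]/q[2]])
def c1(u,v,z): return P("top",(u+.5)/4.5-.5+180,(v+.5)/4.5-.5+125,z)
def c2(u,v,z): return P("scene",(u+.5)/4.4-.5+220,(v+.5)/4.4-.5+160,z)
def st():
    s=get_state(); print(round(s["clock"],2),"pos",np.round(s["ee_pos"],4),"rot",np.round(s["tcp_rot"],2),"F",np.round(s["contact_force"],1),"M",np.round(s["moment"],2),"gap",round(s["finger_gap"],3),"gf",round(s["gripper_force"],1),"j7",round(s["joint_positions"][6],1)); return s
E
cat > a.py <<'E'
from h import *
pr=lambda n,*a:print(n,*[np.round(x*1000,1) for x in a])
tr=[c1(*p,.034) for p in((424,130),(488,122),(521,365),(452,376))]; pr("trough top",*tr)
pr("  scene",*[c2(*p,.034) for p in((343,157),(398,183),(210,272),(160,245))])
print([np.hypot(*(tr[i]-tr[i-1]))*1000 for i in range(4)])
pr("balls",c1(459,185,.017),c1(465,217,.017))
pad=[c1(*p,.002) for p in((667,30),(748,30),(749,346),(667,346))];pr("pad",*pad,sum(pad)/4)
pr("spoon foot",c1(708,331,.0),"".__class__ and c1(691,77,.008))
pr("foot scene",c2(407,405,0.003))
bl=[c1(*p,.034) for p in((36,139),(260,118),(265,188),(38,208))];pr("block",*bl,[np.hypot(*(bl[i]-bl[i-1]))for i in range(4)])
pr("wells z28",*[c1(*p,.028) for p in((73,167),(125,165),(175,160),(228,156))])
pr("knob grip top",c1(288,105,.078),c1(290,170,.078))
pr("knob sc",c2(238,65,.066))
for n in("top0",):
    im=cv2.imread(f"pics/{n}.png").astype(int); m=(abs(im[...,0]-im[...,2])<12)&(im.sum(2)>150)
    for reg,nm in(((195,218,140,200),"cover"),):
        w=np.zeros(m.shape,np.uint8); a,b,c,d=reg; sub=im[a:b,c:d]; w[a:b,c:d]=((sub[...,2]-sub[...,0]<10))
        cs,_=cv2.findContours(w,0,1); k=max(cs,key=cv2.contourArea); r=cv2.minAreaRect(k); print(nm,r); pr(nm,P("top",*r[0],.006),*[P("top",*q,.006) for q in cv2.boxPoints(r)])
pr("bottle",P("top",416/1.5625,170/1.5625,.1),"".__class__ and P("top",360/1.5625,192/1.5625,.05))
E
python3 a.py
```

```text
trough top [606.8 -68.7] [ 613.4 -113.1] [ 445.  -137.6] [436.6 -90.4]
  scene [601.7 -75.2] [ 606.1 -121.6] [ 443.3 -136.6] [438.8 -95. ]
[np.float64(171.60210901309506), np.float64(44.829290226647835), np.float64(170.11030131482775), np.float64(47.893678831178036)]
balls [571.6 -94.7] [549.  -99.2]
pad [ 689.8 -243.9] [ 691.  -302.2] [ 463.4 -302. ] [ 462.3 -244. ] [ 576.6 -273. ]
spoon foot [ 473.6 -273.5] [ 654.3 -259.8]
foot scene [ 475.  -270.3]
block [594.9 199.6] [612.9  45.1] [563.9  40.5] [546.8 196.4] [0.  0.2 0.  ... 0.2 0.  0.2]
wells z28 [576.9 174.3] [579.  138.3] [583.3 103.7] [586.8  67. ]
knob grip top [612.9  24.3] [569.1  22. ]
knob sc [591.2  19.5]
cover ((169.41294860839844, 207.676513671875), (45.24382781982422, 11.47082805633545), 2.290609836578369)
cover [432.8 255.8] [416.3 326.7] [452.3 327. ] [449.4 184.7] [413.3 184.8]
bottle [727.7 -41. ] [697.  68.]
```

```bash
cat > plan.py <<'E'
# plan(wps): wp = (x,y,z,yaw,grip[,rows]) mm/deg; prints row strings of 8; keeps commanded pose in cmd.json
import json,numpy as np,os
def plan(wps,start=None):
    c=start or json.load(open("cmd.json")); seq=[]; p=np.array(c[:4],float)
    for w in wps:
        t=np.array(w[:4],float); d=t-p; d[3]=(d[3]+180)%360-180
        n=max(1,int(np.ceil(max(np.linalg.norm(d[:3])/42,abs(d[3])/7)-1e-6)))
        if len(w)>5:n=max(n,w[5])
        seq+=[(p+d*(i+1)/n,w[4]) for i in range(n)]; p=p+d
    while len(seq)%8: seq.append(seq[-1])
    b=np.array(c[:4],float)
    for k in range(0,len(seq),8):
        a=np.radians(b[3]); R=np.array([[np.cos(a),np.sin(a),0],[np.sin(a),-np.cos(a),0],[0,0,-1]]); out=[]
        for q,g in seq[k:k+8]:
            s=np.round(R.T@(q[:3]-b[:3])/600,4); f=np.round(-((q[3]-b[3]))/180,4)
            out.append(" ".join("%g"%(v+0) for v in(*s,f,g)))
        print("; ".join(out)); b=np.array([*(b[:3]+R@s*600),b[3]-f*180])
    json.dump(list(b),open("cmd.json","w")); print("end",np.round(b,1))
E
python3 -c "
from plan import *
plan([(330,360,242,100,-1),(560,20,242,30,-1),(559,-266,180,4,-1)],[160,630,242,165.74])"
```

```text
-0.0385 -0.0366 0 0.0365 -1; -0.0771 -0.0733 0 0.073 -1; -0.1156 -0.1099 0 0.1096 -1; -0.1542 -0.1465 0 0.1461 -1; -0.1927 -0.1832 0 0.1826 -1; -0.2313 -0.2198 0 0.2191 -1; -0.2698 -0.2564 0 0.2557 -1; -0.3084 -0.2931 0 0.2922 -1
-0.0525 0.0083 0 0.0365 -1; -0.105 0.0167 0 0.073 -1; -0.1722 0.0297 0 0.1119 -1; -0.2393 0.0427 0 0.1508 -1; -0.3065 0.0556 0 0.1897 -1; -0.3737 0.0686 0 0.2286 -1; -0.4408 0.0816 0 0.2675 -1; -0.508 0.0946 0 0.3064 -1
-0.0278 0.0625 0 0.0388 -1; -0.0555 0.1251 0 0.0777 -1; -0.0832 0.1876 0 0.1166 -1; -0.111 0.2502 0 0.1555 -1; -0.1688 0.2861 0.0148 0.1761 -1; -0.2267 0.3219 0.0295 0.1968 -1; -0.2846 0.3578 0.0443 0.2174 -1; -0.3424 0.3937 0.059 0.2381 -1
-0.018 0.0657 0.0148 0.0206 -1; -0.036 0.1314 0.0296 0.0412 -1; -0.054 0.1971 0.0443 0.0619 -1; -0.054 0.1971 0.0443 0.0619 -1; -0.054 0.1971 0.0443 0.0619 -1; -0.054 0.1971 0.0443 0.0619 -1; -0.054 0.1971 0.0443 0.0619 -1; -0.054 0.1971 0.0443 0.0619 -1
end [ 559. -266.  180.    4.]
```

Emit:
drive_tool(targets="-0.0385 -0.0366 0 0.0365 -1; -0.0771 -0.0733 0 0.073 -1; -0.1156 -0.1099 0 0.1096 -1; -0.1542 -0.1465 0 0.1461 -1; -0.1927 -0.1832 0 0.1826 -1; -0.2313 -0.2198 0 0.2191 -1; -0.2698 -0.2564 0 0.2557 -1; -0.3084 -0.2931 0 0.2922 -1")

```text
clock: 0.9
ee_pos: [0.2965, 0.4126, 0.2413]
tcp_rot: [-180.0, 0.0, 112.9]
contact_force: [0.1, 1.0, 0.6]
finger_gap: 1.001
gripper_force: 0.0
```

Run:
```python
from h import *; st()
from plan import *
plan([(440,250,242,80,-1,6),(440,250,242,80,-1,2)],[296.5,412.6,242,112.9])
```

```text
0.9 pos [0.2965 0.4126 0.2413] rot [-1.7997e+02  2.0000e-02  1.1287e+02] F [0.1 1.  0.6] M [-0.08 -0.    0.02] gap 1.001 gf 0.0 j7 -35.8
-0.0571 0.0191 0 0.0305 -1; -0.1142 0.0383 0 0.0609 -1; -0.1714 0.0574 0 0.0914 -1; -0.2285 0.0766 0 0.1219 -1; -0.2856 0.0957 0 0.1523 -1; -0.3427 0.1149 0 0.1828 -1; -0.3427 0.1149 0 0.1828 -1; -0.3427 0.1149 0 0.1828 -1
end [440. 250. 242.  80.]
```

Emit:
drive_tool(targets="-0.057 0.019 0 0.03 -1; -0.114 0.038 0 0.06 -1; -0.171 0.057 0 0.09 -1; -0.228 0.077 0 0.12 -1; -0.285 0.096 0 0.15 -1; -0.343 0.115 0 0.183 -1; -0.343 0.115 0 0.183 -1; -0.343 0.115 0 0.183 -1")

```text
clock: 1.7
ee_pos: [0.4405, 0.2513, 0.2413]
tcp_rot: [-180.0, 0.0, 80.1]
contact_force: [0.0, 0.2, 0.1]
finger_gap: 1.002
gripper_force: 0.0
```

```bash
sed -i 's#/42,abs(d\[3\])/7#/34,abs(d[3])/6#' plan.py
python3 - <<'E'
from plan import *
plan([(560,0,242,40,-1),(559,-266,150,4,-1),(559,-266,73,4,-1,4)],[440.5,251.3,242,80.1])
E
```

```text
-0.042 0.0298 0 0.0248 -1; -0.0841 0.0596 0 0.0495 -1; -0.1261 0.0894 0 0.0743 -1; -0.1682 0.1192 0 0.099 -1; -0.2102 0.149 0 0.1238 -1; -0.2522 0.1788 0 0.1485 -1; -0.2943 0.2086 0 0.1733 -1; -0.3363 0.2384 0 0.198 -1
-0.0168 0.0487 0 0.0248 -1; -0.0514 0.0838 0.017 0.047 -1; -0.0861 0.1188 0.0341 0.0692 -1; -0.1207 0.1538 0.0511 0.0914 -1; -0.1553 0.1888 0.0681 0.1137 -1; -0.19 0.2239 0.0852 0.1359 -1; -0.2246 0.2589 0.1022 0.1581 -1; -0.2592 0.2939 0.1193 0.1803 -1
-0.0104 0.0482 0.017 0.0223 -1; -0.0209 0.0963 0.034 0.0445 -1; -0.0209 0.0963 0.0661 0.0445 -1; -0.0209 0.0963 0.0982 0.0445 -1; -0.0209 0.0963 0.1303 0.0445 -1; -0.0209 0.0963 0.1624 0.0445 -1; -0.0209 0.0963 0.1624 0.0445 -1; -0.0209 0.0963 0.1624 0.0445 -1
end [ 559. -266.   73.    4.]
```

Emit:
drive_tool(targets="-0.042 0.0298 0 0.0248 -1; -0.0841 0.0596 0 0.0495 -1; -0.1261 0.0894 0 0.0743 -1; -0.1682 0.1192 0 0.099 -1; -0.2102 0.149 0 0.1238 -1; -0.2522 0.1788 0 0.1485 -1; -0.2943 0.2086 0 0.1733 -1; -0.3363 0.2384 0 0.198 -1")

```text
clock: 2.5
ee_pos: [0.5472, 0.0294, 0.2414]
tcp_rot: [-180.0, -0.0, 44.6]
contact_force: [0.2, -0.4, -0.8]
finger_gap: 1.0
gripper_force: 0.0
```

Emit:
drive_tool(targets="-0.0168 0.0487 0 0.0248 -1; -0.0514 0.0838 0.017 0.047 -1; -0.0861 0.1188 0.0341 0.0692 -1; -0.1207 0.1538 0.0511 0.0914 -1; -0.1553 0.1888 0.0681 0.1137 -1; -0.19 0.2239 0.0852 0.1359 -1; -0.2246 0.2589 0.1022 0.1581 -1; -0.2592 0.2939 0.1193 0.1803 -1")

```text
clock: 3.3
ee_pos: [0.5604, -0.2051, 0.1691]
tcp_rot: [-179.9, 0.0, 12.2]
contact_force: [0.3, -0.6, 0.2]
finger_gap: 1.002
gripper_force: 0.0
```

Emit:
drive_tool(targets="-0.0104 0.0482 0.017 0.0223 -1; -0.0209 0.0963 0.034 0.0445 -1; -0.0209 0.0963 0.034 0.0445 -1; -0.0209 0.0963 0.034 0.0445 -1; -0.0209 0.0963 0.034 0.0445 -1; -0.0209 0.0963 0.034 0.0445 -1; -0.0209 0.0963 0.034 0.0445 -1; -0.0209 0.0963 0.034 0.0445 -1")

```text
clock: 4.1
ee_pos: [0.5602, -0.2645, 0.1498]
tcp_rot: [-180.0, -0.0, 4.2]
contact_force: [0.4, -0.2, 0.0]
finger_gap: 1.004
gripper_force: 0.0
```

Emit:
drive_tool(targets="-0.002 0.003 0.05 0 -1; -0.002 0.003 0.09 0 -1; -0.002 0.003 0.128 0 -1; -0.002 0.003 0.128 0 -1; -0.002 0.003 0.128 0 -1; -0.002 0.003 0.128 0 1; -0.002 0.003 0.128 0 1; -0.002 0.003 0.128 0 1", grip_force=15)

```text
clock: 4.9
ee_pos: [0.5593, -0.2673, 0.0737]
tcp_rot: [180.0, -0.1, 4.1]
contact_force: [-0.6, 0.6, 0.3]
finger_gap: 0.812
gripper_force: 0.0
```

Emit:
drive_tool(targets="0 0 0 0 1; 0 0 0 0 1; 0 0 0 0 1; 0 0 0 0 1; 0 0 0 0 1; 0 0 0 0 1; 0 0 0 0 1; 0 0 0 0 1", grip_force=40)

```text
clock: 5.7
ee_pos: [0.5588, -0.2671, 0.0727]
tcp_rot: [-180.0, 0.0, 4.1]
contact_force: [-0.9, 0.0, -1.6]
finger_gap: 0.131
gripper_force: 40.0
```

Emit:
drive_tool(targets="0 0 -0.02 0 1; 0 0 -0.05 0 1; 0 0 -0.1 0 1; 0 0 -0.15 0 1; 0 0 -0.15 0 1; 0 0 -0.15 0 1; 0 0 -0.15 0 1; 0 0 -0.15 0 1", grip_force=40)

```text
clock: 6.5
ee_pos: [0.5584, -0.2668, 0.1621]
tcp_rot: [-180.0, 0.1, 4.1]
contact_force: [0.4, -0.6, -0.9]
finger_gap: 0.131
gripper_force: 40.0
```

Run:
```python
from h import *; st()
for n in("scene","top"): cv2.imwrite(f"pics/{n}1.png",capture(n)[:,:,::-1])
t=cv2.imread("pics/top1.png"); s=cv2.imread("pics/scene1.png")
a=cv2.resize(t[105:215,290:380],(396,484),interpolation=2); b=cv2.resize(s[160:270,300:390],(396,484),interpolation=2)
cv2.imwrite("pics/m1.png",np.hstack([a,b]))
```

```text
6.5 pos [ 0.5584 -0.2668  0.1621] rot [-1.7997e+02  7.0000e-02  4.1100e+00] F [ 0.4 -0.6 -0.9] M [-0.07  0.18  0.05] gap 0.131 gf 40.0 j7 -47.3
```

View pics/m1.png

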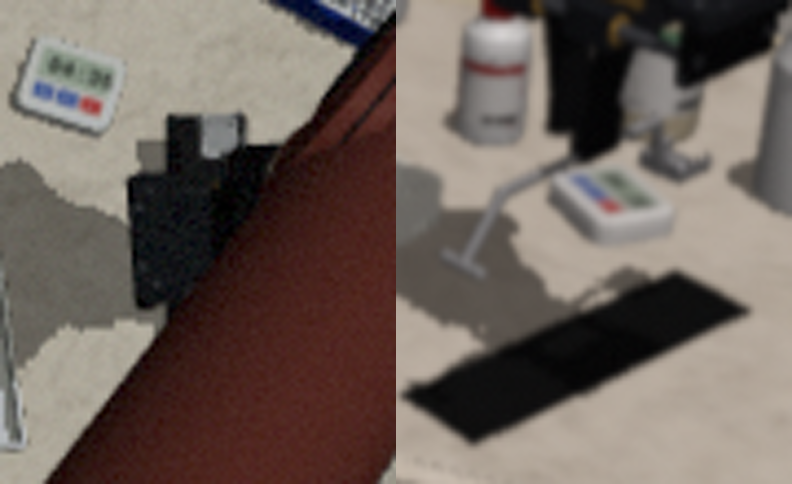

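Run:
```python
from h import *
print(P("top",340.1,131.2,.093))
# foot & bowl in scene vs predicted
u=np.array([np.cos(np.radians(4.1)),np.sin(np.radians(4.1))]); g=np.array([.5584,-.2668])
for x,z in((112,1),(-85,0),(81,10)): 
    q=proj("scene",[*(g+u*x/1000),.0913+z/1000]); print(x,((q-[300,160]+.5)*4.4-.5)+[396,0])
from plan import *
a=np.radians(7.3); u=np.array([np.cos(a),np.sin(a)])*1; c=np.array([525,-102.5])
# tip at 75 mm from far wall (wall at +82.5) : tip s=7.5, grip s=-104.5
for s in(7.5,60,70):
    print(s,c+u*(s-112))
```

```text
[ 0.66637229 -0.26233819]
112 [691.98732067 154.99881976]
-85 [464.13898607 268.85189729]
81 [661.00075769 157.27920089]
7.5 [ 421.34703075 -115.7782516 ]
60 [ 473.42148899 -109.10735965]
70 [ 483.34043341 -107.83671356]
```

Run:
```python
from plan import *
plan([(421,-116,162,7.3,1),(421,-116,110,7.3,1,2),(421,-116,110,7.3,1,4)],[558.4,-266.8,162.1,4.1])
```

```text
-0.0301 -0.0382 0 -0.0025 1; -0.0601 -0.0763 0 -0.0051 1; -0.0902 -0.1145 0.0001 -0.0076 1; -0.1203 -0.1526 0.0001 -0.0102 1; -0.1503 -0.1908 0.0001 -0.0127 1; -0.1804 -0.2289 0.0001 -0.0152 1; -0.2104 -0.2671 0.0002 -0.0178 1; -0.2104 -0.2671 0.0435 -0.0178 1
0 0 0.0433 0 1; 0 0 0.0433 0 1; 0 0 0.0433 0 1; 0 0 0.0433 0 1; 0 0 0.0433 0 1; 0 0 0.0433 0 1; 0 0 0.0433 0 1; 0 0 0.0433 0 1
end [ 421.  -116.   110.     7.3]
```

Emit:
drive_tool(targets="-0.03 -0.038 0 -0.0025 1; -0.06 -0.076 0 -0.005 1; -0.09 -0.115 0 -0.0075 1; -0.12 -0.153 0 -0.01 1; -0.15 -0.191 0 -0.0127 1; -0.18 -0.229 0 -0.015 1; -0.21 -0.267 0 -0.0178 1; -0.21 -0.267 0 -0.0178 1")

```text
clock: 7.4
ee_pos: [0.4196, -0.1137, 0.1623]
tcp_rot: [-179.8, 0.0, 7.5]
contact_force: [0.1, -0.3, -0.9]
finger_gap: 0.134
gripper_force: 40.0
```

Emit:
drive_tool(targets="0 0 0.04 0 1; 0 0 0.087 0 1; 0 0 0.087 0 1; 0 0 0.087 0 1; 0 0 0.087 0 1; 0 0 0.087 0 1; 0 0 0.087 0 1; 0 0 0.087 0 1")

```text
clock: 8.2
ee_pos: [0.422, -0.1163, 0.111]
tcp_rot: [-180.0, -0.0, 7.3]
contact_force: [-0.1, -0.6, -0.8]
finger_gap: 0.129
gripper_force: 40.0
```

Run:
```python
from h import *; st()
for n in("scene","top"): cv2.imwrite(f"pics/{n}2.png",capture(n)[:,:,::-1])
t=cv2.imread("pics/top2.png"); s=cv2.imread("pics/scene2.png")
a=cv2.resize(t[140:230,250:330],(400,450),interpolation=2); b=cv2.resize(s[170:260,230:310],(400,450),interpolation=2)
cv2.imwrite("pics/m2.png",np.hstack([a,b]))
```

```text
8.2 pos [ 0.422  -0.1163  0.111 ] rot [-1.7999e+02 -5.0000e-02  7.3000e+00] F [-0.1 -0.6 -0.8] M [-0.07  0.17 -0.03] gap 0.129 gf 40.0 j7 -73.2
```

View pics/m2.png

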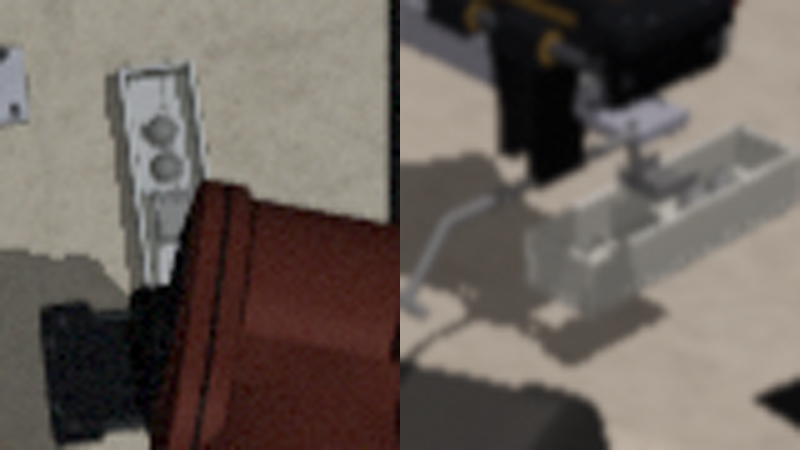

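The top crop shows the bowl at (170,215), centred in the lane just before the near ball at (165,167). I'll lower it now.

Emit:
drive_tool(targets="0 0 0.015 0 1; 0 0 0.03 0 1; 0 0 0.04 0 1; 0 0 0.048 0 1; 0 0 0.05 0 1; 0 0 0.05 0 1; 0 0 0.05 0 1; 0 0 0.05 0 1")

```text
clock: 9.1
ee_pos: [0.4219, -0.1163, 0.0808]
tcp_rot: [-180.0, -0.0, 7.3]
contact_force: [0.7, 0.4, -1.6]
finger_gap: 0.131
gripper_force: 40.0
```

Emit:
drive_tool(targets="0 0 0.001 0 1; 0 0 0.002 0 1; 0 0 0.003 0 1; 0 0 0.004 0 1; 0 0 0.004 0 1; 0 0 0.004 0 1; 0 0 0.004 0 1; 0 0 0.004 0 1")

```text
clock: 9.9
ee_pos: [0.4217, -0.1163, 0.0782]
tcp_rot: [180.0, -0.0, 7.3]
contact_force: [1.2, 0.2, -0.5]
finger_gap: 0.133
gripper_force: 40.0
```

Emit:
drive_tool(targets="0.008 0 0 0 1; 0.017 0 0 0 1; 0.025 0 0 0 1; 0.033 0 0 0 1; 0.042 0 0 0 1; 0.05 0 0 0 1; 0.058 0 0 0 1; 0.067 0 0 0 1")

```text
clock: 10.7
ee_pos: [0.4619, -0.1112, 0.0782]
tcp_rot: [-180.0, 0.0, 7.3]
contact_force: [-0.3, 0.3, 0.4]
finger_gap: 0.135
gripper_force: 40.0
```

Run:
```python
from h import *; st()
for n in("scene","top"): cv2.imwrite(f"pics/{n}3.png",capture(n)[:,:,::-1])
t=cv2.imread("pics/top3.png"); s=cv2.imread("pics/scene3.png")
a=cv2.resize(t[140:230,250:330],(400,450),interpolation=2); b=cv2.resize(s[170:260,250:330],(400,450),interpolation=2)
cv2.imwrite("pics/m3.png",np.hstack([a,b]))
```

```text
10.7 pos [ 0.4619 -0.1112  0.0782] rot [-1.8e+02  1.0e-02  7.3e+00] F [-0.3  0.3  0.4] M [-0.09  0.21  0.02] gap 0.135 gf 40.0 j7 -63.4
```

View pics/m3.png

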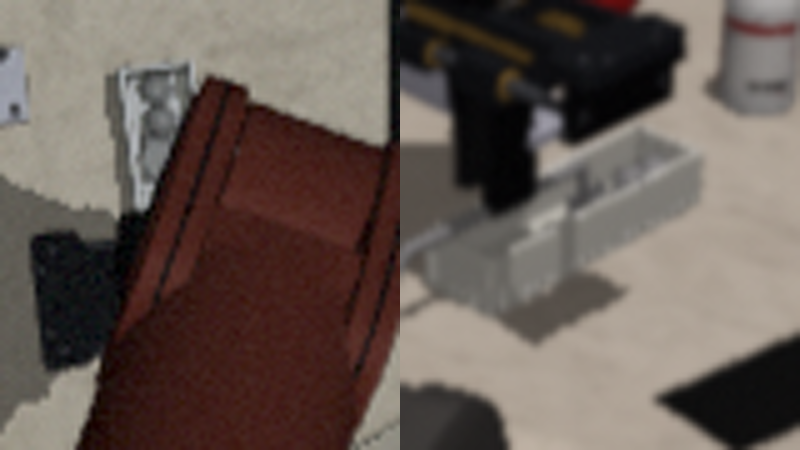

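Emit:
drive_tool(targets="0.003 0 0 0 1; 0.006 0 0 0 1; 0.009 0 0 0 1; 0.012 0 0 0 1; 0.015 0 0 0 1; 0.018 0 0 0 1; 0.02 0 0 0 1; 0.02 0 0 0 1")

```text
clock: 11.6
ee_pos: [0.4737, -0.1097, 0.0782]
tcp_rot: [180.0, -0.0, 7.3]
contact_force: [-0.2, 0.5, 0.3]
finger_gap: 0.133
gripper_force: 40.0
```

Emit:
drive_tool(targets="0.002 0 0 0 1; 0.004 0 0 0 1; 0.006 0 0 0 1; 0.008 0 0 0 1; 0.009 0 0 0 1; 0.01 0 0 0 1; 0.01 0 0 0 1; 0.01 0 0 0 1")

```text
clock: 12.4
ee_pos: [0.4794, -0.1089, 0.0782]
tcp_rot: [180.0, -0.0, 7.3]
contact_force: [0.6, 0.3, -0.4]
finger_gap: 0.13
gripper_force: 40.0
```

Run:
```python
from h import *; st()
for n in("scene","top"): cv2.imwrite(f"pics/{n}4.png",capture(n)[:,:,::-1])
t=cv2.imread("pics/top4.png"); s=cv2.imread("pics/scene4.png")
a=cv2.resize(t[145:190,260:300],(400,450),interpolation=2); b=cv2.resize(s[180:225,275:315],(400,450),interpolation=2)
cv2.imwrite("pics/m4.png",np.hstack([a,b]))
```

```text
12.4 pos [ 0.4794 -0.1089  0.0782] rot [180.    -0.     7.31] F [ 0.6  0.3 -0.4] M [-0.12  0.12 -0.01] gap 0.13 gf 40.0 j7 -62.0
```

View pics/m4.png

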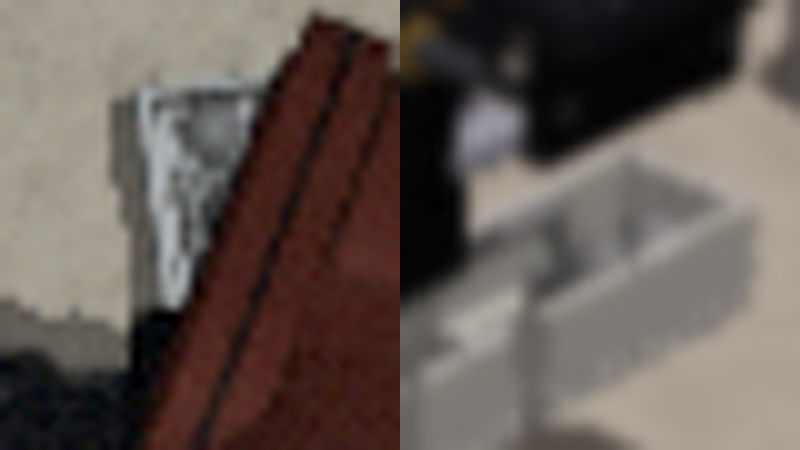

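Emit:
drive_tool(targets="0 0 -0.01 0 1; 0 0 -0.025 0 1; 0 0 -0.045 0 1; 0 0 -0.07 0 1; 0 0 -0.09 0 1; 0 0 -0.1 0 1; 0 0 -0.1 0 1; 0 0 -0.1 0 1")

```text
clock: 13.3
ee_pos: [0.4793, -0.1087, 0.138]
tcp_rot: [-180.0, 0.0, 7.3]
contact_force: [0.4, 0.5, -1.0]
finger_gap: 0.133
gripper_force: 40.0
```

Run:
```python
from h import *; st()
for n in("scene","top"): cv2.imwrite(f"pics/{n}5.png",capture(n)[:,:,::-1])
t=cv2.imread("pics/top5.png"); s=cv2.imread("pics/scene5.png")
a=cv2.resize(t[135:190,255:305],(400,440),interpolation=2); b=cv2.resize(s[160:215,260:310],(400,440),interpolation=2)
cv2.imwrite("pics/m5.png",np.hstack([a,b]))
```

```text
13.3 pos [ 0.4793 -0.1087  0.138 ] rot [-179.98    0.      7.33] F [ 0.4  0.5 -1. ] M [-0.14  0.23 -0.02] gap 0.133 gf 40.0 j7 -68.0
```

View pics/m5.png

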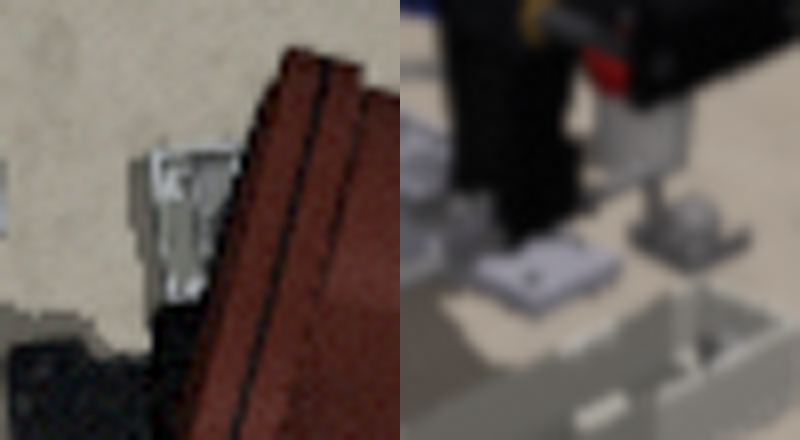

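The scene crop shows the ball seated in the raised bowl at (700,215), with one ball left at the trough's far end. Next I'll carry it to the well.

```bash
python3 - <<'E'
s=open("plan.py").read()
s=s.replace("(p+d*(i+1)/n,w[4])","(p+d*(lambda f:f*f*(3-2*f))((i+1)/n),w[4])").replace("/34,","/24,").replace("/6)","/4)")
open("plan.py","w").write(s+'''
B=np.array([580,120.5]);BY=6.0
def blk(x,y):
    a=np.radians(BY); return tuple(B+[np.cos(a)*x-np.sin(a)*y,np.sin(a)*x+np.cos(a)*y])
T=np.array([525,-102.5]);TY=7.3
def tro(x,y=0):
    a=np.radians(TY); return tuple(T+[np.cos(a)*x-np.sin(a)*y,np.sin(a)*x+np.cos(a)*y])
''')
E
python3 -c "
from plan import *
plan([(479.3,-108.7,170,7.3,1,4),(*blk(-136,18),170,6,1,20)],[479.3,-108.7,138,7.3])"
```

```text
0 0 -0.0083 0 1; 0 0 -0.0267 0 1; 0 0 -0.045 0 1; 0 0 -0.0533 0 1; -0.0001 -0.0028 -0.0533 0.0001 1; -0.0003 -0.011 -0.0533 0.0002 1; -0.0007 -0.0239 -0.0533 0.0004 1; -0.0011 -0.0408 -0.0533 0.0008 1
-0.0007 -0.0206 0 0.0003 1; -0.0014 -0.044 0 0.0008 1; -0.0022 -0.0698 0 0.0012 1; -0.003 -0.0974 0 0.0017 1; -0.0039 -0.1262 0 0.0023 1; -0.0047 -0.1555 0 0.0028 1; -0.0056 -0.1849 0 0.0034 1; -0.0065 -0.2137 0 0.0039 1
-0.0012 -0.0275 0 0.0005 1; -0.0023 -0.0533 0 0.001 1; -0.0033 -0.0768 0 0.0014 1; -0.0042 -0.0973 0 0.0018 1; -0.0049 -0.1143 0 0.0021 1; -0.0054 -0.1271 0 0.0023 1; -0.0058 -0.1353 0 0.0025 1; -0.0059 -0.1381 0 0.0025 1
end [442.9 124.2 170.    6. ]
```

Emit:
drive_tool(targets="0 0 -0.008 0 1; 0 0 -0.027 0 1; 0 0 -0.045 0 1; 0 0 -0.053 0 1; 0 -0.003 -0.053 0 1; 0 -0.011 -0.053 0 1; -0.0007 -0.024 -0.053 0.0004 1; -0.0011 -0.041 -0.053 0.0008 1")

```text
clock: 14.2
ee_pos: [0.4752, -0.084, 0.1696]
tcp_rot: [180.0, 0.0, 7.1]
contact_force: [0.1, 0.5, -0.9]
finger_gap: 0.132
gripper_force: 40.0
```

Emit:
drive_tool(targets="-0.0007 -0.0206 0 0.0003 1; -0.0014 -0.044 0 0.0008 1; -0.0022 -0.0698 0 0.0012 1; -0.003 -0.0974 0 0.0017 1; -0.0039 -0.1262 0 0.0023 1; -0.0047 -0.1555 0 0.0028 1; -0.0056 -0.1849 0 0.0034 1; -0.0065 -0.2137 0 0.0039 1")

```text
clock: 15.0
ee_pos: [0.4551, 0.0434, 0.1697]
tcp_rot: [180.0, 0.0, 6.5]
contact_force: [0.5, 0.3, -0.5]
finger_gap: 0.128
gripper_force: 40.0
```

Emit:
drive_tool(targets="-0.0012 -0.0275 0 0.0005 1; -0.0023 -0.0533 0 0.001 1; -0.0033 -0.0768 0 0.0014 1; -0.0042 -0.0973 0 0.0018 1; -0.0049 -0.1143 0 0.0021 1; -0.0054 -0.1271 0 0.0023 1; -0.0058 -0.1353 0 0.0025 1; -0.0059 -0.138 0 0.0025 1")

```text
clock: 15.8
ee_pos: [0.4429, 0.1243, 0.1699]
tcp_rot: [180.0, 0.0, 6.0]
contact_force: [-0.2, 0.2, -0.5]
finger_gap: 0.128
gripper_force: 40.0
```

Run:
```python
from h import *; s=st()
for n in("scene","top"): cv2.imwrite(f"pics/{n}6.png",capture(n)[:,:,::-1])
from plan import *
p=s["ee_pos"]*1000; z=p[2]; st0=[*p,s["tcp_rot"][2]]
plan([(*blk(-131,18),107,6,1,13),(*blk(-131,18),107,6,1,3)],st0)
```

```text
15.8 pos [0.4429 0.1243 0.1699] rot [1.7999e+02 1.0000e-02 6.0200e+00] F [-0.2  0.2 -0.5] M [-0.04  0.17 -0.01] gap 0.128 gf 40.0 j7 -105.9
0.0001 0 0.0018 0 1; 0.0005 0 0.0067 0 1; 0.0011 0 0.0142 0 1; 0.0019 0 0.0237 0 1; 0.0027 0 0.0346 0 1; 0.0037 0.0001 0.0464 0 1; 0.0046 0.0001 0.0585 0.0001 1; 0.0056 0.0001 0.0703 0.0001 1
0.0008 0 0.0109 0 1; 0.0016 0 0.0204 0 1; 0.0022 0 0.0279 0 1; 0.0026 0 0.0328 0 1; 0.0027 0 0.0346 0 1; 0.0027 0 0.0346 0 1; 0.0027 0 0.0346 0 1; 0.0027 0 0.0346 0 1
end [447.8 124.7 107.    6. ]
```

Emit:
drive_tool(targets="0 0 0.002 0 1; 0.0005 0 0.007 0 1; 0.001 0 0.014 0 1; 0.002 0 0.024 0 1; 0.003 0 0.035 0 1; 0.004 0 0.046 0 1; 0.005 0 0.058 0 1; 0.006 0 0.07 0 1")

```text
clock: 16.7
ee_pos: [0.4465, 0.1243, 0.1273]
tcp_rot: [180.0, 0.0, 6.0]
contact_force: [0.1, 1.0, -1.6]
finger_gap: 0.127
gripper_force: 40.0
```

Emit:
drive_tool(targets="0.001 0 0.011 0 1; 0.0015 0 0.02 0 1; 0.002 0 0.028 0 1; 0.0025 0 0.033 0 1; 0.0025 0 0.035 0 1; 0.0025 0 0.035 0 1; 0.0025 0 0.035 0 1; 0.0025 0 0.035 0 1")

```text
clock: 17.5
ee_pos: [0.4481, 0.1246, 0.1072]
tcp_rot: [-180.0, -0.0, 6.0]
contact_force: [0.2, -0.8, -1.2]
finger_gap: 0.13
gripper_force: 40.0
```

Run:
```python
from h import *; s=st()
for n in("scene","top"): cv2.imwrite(f"pics/{n}7.png",capture(n)[:,:,::-1])
t=cv2.imread("pics/top7.png"); s=cv2.imread("pics/scene7.png")
a=cv2.resize(t[135:185,180:260],(480,300),interpolation=2); b=cv2.resize(s[150:200,210:290],(480,300),interpolation=2)
cv2.imwrite("pics/m7.png",np.vstack([a,b]))
```

```text
17.5 pos [0.4481 0.1246 0.1072] rot [-1.7999e+02 -2.0000e-02  6.0100e+00] F [ 0.2 -0.8 -1.2] M [-0.08  0.19  0.02] gap 0.13 gf 40.0 j7 -101.2
```

View pics/m7.png

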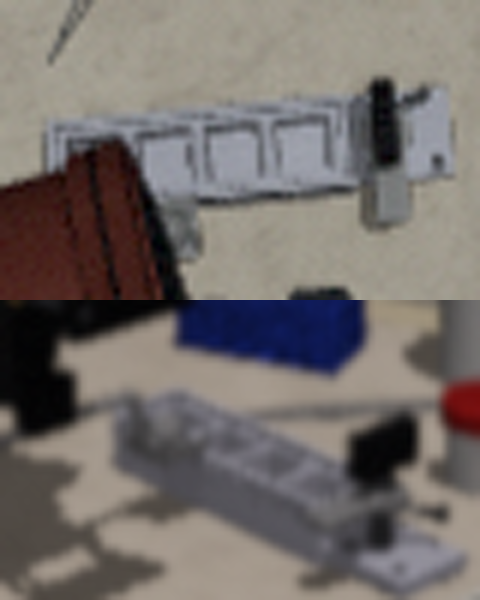

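The bowl sits just over the near rim at about (185,225) in the top crop, slightly to the right of the well at (165,160). I'll check the lateral offset in numbers.

Run:
```python
from h import *; from plan import *
t=cv2.imread("pics/top7.png").sum(2)
for v in(164,168,171,173,175): print(v,t[v,200:222])
g=np.array([448.1,124.6])
a=np.radians(6); ux=np.array([np.cos(a),np.sin(a)]);uy=np.array([-ux[1],ux[0]])
for x in(108,95,82): print("pred bowl right top edge",x,proj("top",[*((g+ux*x-14.5*uy)/1000),.046]))
for x in(-15,-21): print("well right edge",proj("top",[*(np.array(blk(x,3))/1000),.028]),"web other",proj("top",[*(np.array(blk(x,-3))/1000),.028]))
print("front edge pred", [proj("top",[*((g+ux*x)/1000),.037]) for x in(108,112)])
```

```text
164 [ 74  78  71 173 425 474 468 474 474 468 470 457 364 456 387 366 474 462
 467 464 466 467]
168 [113  84 110  75  13 124 361 375 326 326 329 315 263 161 138 145 221 195
 248 234 222 245]
171 [129 120  71 126  61  26 117 279 307 306 263 290 364 429 462 442 453 452
 450 462 452 458]
173 [120 132  86 105  75  60  38 152 342 330 294 258 310 362 438 443 453 456
 461 457 455 457]
175 [123 133 102  84 133  22  19  44 158 269 258 307 248 283 434 446 440 451
 459 452 443 438]
pred bowl right top edge 108 [211.88810124 167.43386113]
pred bowl right top edge 95 [212.20075013 171.61129153]
pred bowl right top edge 82 [212.51408325 175.79786432]
well right edge [212.50006958 165.89967338] web other [214.41866762 165.7396324 ]
well right edge [212.64222132 167.79420553] web other [214.5617577  167.63391116]
front edge pred [array([207.55220683, 168.28952066]), array([207.45833107, 167.01561628])]
```

Emit:
drive_tool(targets="0 -0.001 0.002 0 1; 0 -0.0017 0.004 0 1; 0 -0.0017 0.0045 0 1; 0 -0.0017 0.0045 0 1; 0 -0.0017 0.0045 0 1; 0 -0.0017 0.0045 0 1; 0 -0.0017 0.0045 0 1; 0 -0.0017 0.0045 0 1", grip_force=40)

```text
clock: 18.4
ee_pos: [0.4479, 0.1256, 0.1043]
tcp_rot: [-180.0, 0.0, 6.0]
contact_force: [-0.3, 0.3, -0.3]
finger_gap: 0.131
gripper_force: 40.0
```

Emit:
drive_tool(targets="0 0 0 0 1; 0 0 0 0 1; 0 0 0 0 1; 0 0 0 0 1; 0 0 0 0 1; 0 0 0 0 1; 0 0 0 0 1; 0 0 0 0 1", grip_force=3)

```text
clock: 19.2
ee_pos: [0.4479, 0.1255, 0.1043]
tcp_rot: [180.0, 0.0, 6.0]
contact_force: [0.1, 0.3, -0.8]
finger_gap: 0.135
gripper_force: 3.0
```

Emit:
drive_tool(targets="0.002 0 -0.003 0 1; 0.004 0 -0.007 0 1; 0.007 0 -0.012 0 1; 0.01 0 -0.016 0 1; 0.013 0 -0.02 0 1; 0.016 0 -0.025 0 1; 0.0195 0 -0.03 0 1; 0.0195 0 -0.03 0 1")

```text
clock: 20.0
ee_pos: [0.4601, 0.1269, 0.1228]
tcp_rot: [-180.0, -0.0, 6.0]
contact_force: [-0.2, -0.3, -0.6]
finger_gap: 0.14
gripper_force: 3.0
```

Run:
```python
from h import *; s=st()
for n in("scene","top"): cv2.imwrite(f"pics/{n}8.png",capture(n)[:,:,::-1])
t=cv2.imread("pics/top8.png").sum(2)
for v in range(158,178,2): print(v,t[v,200:222])
t=cv2.imread("pics/top8.png"); s=cv2.imread("pics/scene8.png")
a=cv2.resize(t[135:185,180:260],(480,300),interpolation=2); b=cv2.resize(s[150:210,165:245],(480,300),interpolation=2)
cv2.imwrite("pics/m8.png",np.vstack([a,b]))
```

```text
20.0 pos [0.4601 0.1269 0.1228] rot [-1.7999e+02 -4.0000e-02  6.0100e+00] F [-0.2 -0.3 -0.6] M [-0.02  0.17  0.01] gap 0.14 gf 3.0 j7 -100.8
158 [ 78  44 139 297 391 390 421 424 472 478 461 420 435 446 340 467 471 472
 477 475 480 479]
160 [116  59  65 235 476 482 473 468 477 475 457 299 387 432 319 468 475 477
 471 485 475 483]
162 [109  62  23  66 265 469 476 476 469 476 460 362 379 453 339 402 473 484
 481 475 475 479]
164 [ 97 115  52  41 104 304 471 481 475 471 477 460 372 454 390 367 482 468
 477 472 472 473]
166 [ 83 123  76  28  27 162 410 425 418 440 449 423 437 469 478 473 432 429
 390 422 376 398]
168 [119 103 105  37  24  60 158 314 326 302 272 291 262 173 145 157 229 188
 237 225 235 244]
170 [126  89 125  69  38  34  63 223 358 325 279 246 342 444 450 458 464 464
 453 456 452 455]
172 [123  96  88 117  57   9  20  97 262 243 280 342 346 439 449 438 453 463
 465 461 463 464]
174 [130 133  58 135  83  66  16  69 197 341 337 348 388 377 444 443 446 462
 454 458 459 449]
176 [114 117  99 105 135  73  30  36 108 279 342 350 385 383 448 438 438 448
 464 466 444 439]
```

The bowl front stayed on the rim while the grip rose, so the spoon is pivoting in the light grip under gravity. I'll continue along the arc.

Emit:
drive_tool(targets="0.003 0 -0.004 0 1; 0.006 0 -0.007 0 1; 0.01 0 -0.011 0 1; 0.013 0 -0.015 0 1; 0.017 0 -0.018 0 1; 0.02 0 -0.022 0 1; 0.025 0 -0.0265 0 1; 0.025 0 -0.0265 0 1")

```text
clock: 20.9
ee_pos: [0.475, 0.1284, 0.1386]
tcp_rot: [-180.0, -0.0, 6.0]
contact_force: [-0.3, -0.6, -1.0]
finger_gap: 0.136
gripper_force: 3.0
```

Emit:
drive_tool(targets="0.004 0 -0.0035 0 1; 0.009 0 -0.007 0 1; 0.0135 0 -0.0115 0 1; 0.018 0 -0.015 0 1; 0.023 0 -0.0185 0 1; 0.028 0 -0.022 0 1; 0.028 0 -0.022 0 1; 0.028 0 -0.022 0 1")

```text
clock: 21.7
ee_pos: [0.4912, 0.13, 0.1513]
tcp_rot: [180.0, 0.0, 6.0]
contact_force: [0.4, 0.3, 0.0]
finger_gap: 0.132
gripper_force: 3.0
```

Run:
```python
from h import *; s=st()
for n in("scene","top"): cv2.imwrite(f"pics/{n}9.png",capture(n)[:,:,::-1])
t=cv2.imread("pics/top9.png").sum(2)
for v in range(154,178,2): print(v,t[v,200:222])
t=cv2.imread("pics/top9.png"); s=cv2.imread("pics/scene9.png")
a=cv2.resize(t[135:185,180:260],(480,300),interpolation=2); b=cv2.resize(s[140:200,165:245],(480,360),interpolation=2)
cv2.imwrite("pics/m9.png",np.vstack([a,b]))
```

```text
21.7 pos [0.4912 0.13   0.1513] rot [1.7999e+02 1.0000e-02 6.0000e+00] F [0.4 0.3 0. ] M [-0.11  0.18 -0.03] gap 0.132 gf 3.0 j7 -98.4
154 [114  72  27  23 180 435 474 474 453 425 387 384 364 384 327 341 435 425
 408 458 442 435]
156 [152  74  48  29  81 251 405 339 341 286 294 334 458 446 250 246 247 289
 303 335 327 329]
158 [116 119  54  45  31  70 210 309 326 327 340 423 445 452 341 494 479 488
 478 479 491 486]
160 [ 74 171  71  40  36  44 169 342 378 357 313 279 403 453 328 484 483 490
 485 490 492 497]
162 [ 68  93 111  42  18   0 106 246 273 268 285 352 381 464 354 419 484 500
 490 491 490 495]
164 [ 58  64 141  65  37  19  98 263 443 493 488 442 352 460 407 375 482 484
 487 476 481 483]
166 [104  71  96 117  40   7  16  63 184 351 375 226 298 390 338 488 445 441
 396 421 384 405]
168 [121  65  65 116  66  29  51  15  58 137 144  96 101 101 128 148 202 178
 195 132 150 139]
170 [140  84  45  52 107  55  67  30  42  79 109 127  87 104  88 109 104  99
 100  99 119 102]
172 [152 114  33  47  90  83  41  32  32  49 111 108  93  83  99  88 113 118
 137 132 168 185]
174 [149 148  83  65  67 100  54  42  38  75 110 129 116  95 112 129 280 289
 284 276 275 301]
176 [176 165 122  54  60  46  74  64  34  70  98 111 123 103  99 113 269 268
 277 277 266 293]
```

View pics/m9.png

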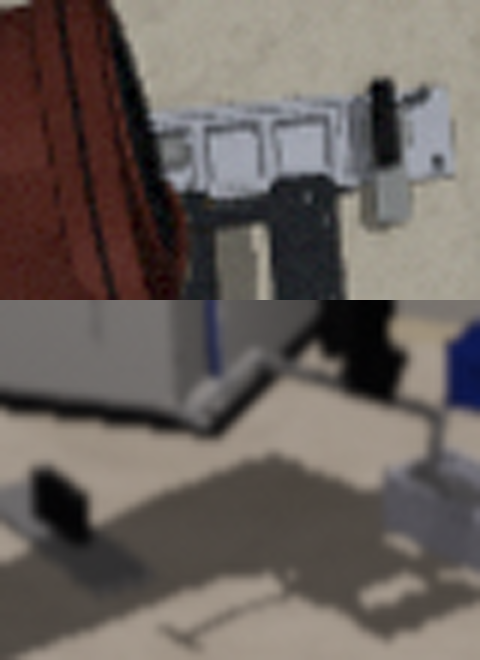

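The view shows the ball lying in the second well from the left, at (175,150), with the spoon still tilted. I'll reverse the arc to bring the spoon level against the rim, then regrip.

Emit:
drive_tool(targets="-0.005 0 0.003 0 1; -0.01 0 0.007 0 1; -0.0145 0 0.01 0 1; -0.019 0 0.014 0 1; -0.024 0 0.018 0 1; -0.028 0 0.022 0 1; -0.032 0 0.026 0 1; -0.036 0 0.03 0 1", grip_force=3)

```text
clock: 22.6
ee_pos: [0.4695, 0.1278, 0.1332]
tcp_rot: [180.0, 0.0, 6.0]
contact_force: [-0.4, 0.7, -0.5]
finger_gap: 0.141
gripper_force: 3.0
```

Emit:
drive_tool(targets="-0.004 0 0.0045 0 1; -0.008 0 0.009 0 1; -0.013 0 0.0145 0 1; -0.017 0 0.0185 0 1; -0.022 0 0.0265 0 1; -0.027 0 0.034 0 1; -0.032 0 0.041 0 1; -0.0365 0 0.0485 0 1")

```text
clock: 23.4
ee_pos: [0.4476, 0.1255, 0.1039]
tcp_rot: [180.0, 0.0, 6.0]
contact_force: [0.3, -1.0, 0.3]
finger_gap: 0.134
gripper_force: 3.0
```

Emit:
drive_tool(targets="0 0 0 0 1; 0 0 0 0 1; 0 0 0 0 1; 0 0 0 0 1; 0 0 0 0 1; 0 0 -0.03 0 1; 0 0 -0.07 0 1; 0 0 -0.11 0 1", grip_force=30)

```text
clock: 24.2
ee_pos: [0.4477, 0.1253, 0.171]
tcp_rot: [180.0, 0.0, 6.0]
contact_force: [0.1, -0.0, -0.7]
finger_gap: 0.13
gripper_force: 30.0
```

Run:
```python
from h import *; from plan import *; s=st()
for n in("scene","top"): cv2.imwrite(f"pics/{n}10.png",capture(n)[:,:,::-1])
p=s["ee_pos"]*1000
plan([(*tro(-88),170,7.3,1),(*tro(-88),110,7.3,1,4)],[448.0,125.4,170.3,6.0])
```

```text
24.2 pos [0.4477 0.1253 0.171 ] rot [1.7997e+02 3.0000e-02 5.9900e+00] F [ 0.1 -0.  -0.7] M [0.01 0.13 0.02] gap 0.13 gf 30.0 j7 -105.4
-0.0016 0.011 0 -0.0002 1; -0.0061 0.041 0.0001 -0.0008 1; -0.0127 0.0852 0.0001 -0.0016 1; -0.0207 0.1389 0.0002 -0.0025 1; -0.0294 0.1972 0.0003 -0.0036 1; -0.038 0.2556 0.0003 -0.0047 1; -0.046 0.3093 0.0004 -0.0057 1; -0.0526 0.3535 0.0004 -0.0065 1
-0.0051 0.0299 0.0001 -0.0005 1; -0.0069 0.0409 0.0001 -0.0007 1; -0.0069 0.0409 0.0157 -0.0007 1; -0.0069 0.0409 0.0501 -0.0007 1; -0.0069 0.0409 0.0845 -0.0007 1; -0.0069 0.0409 0.1001 -0.0007 1; -0.0069 0.0409 0.1001 -0.0007 1; -0.0069 0.0409 0.1001 -0.0007 1
end [ 437.7 -113.7  110.     7.3]
```

Run:
```python
from h import *; from plan import *
t=cv2.imread("pics/top10.png").sum(2)/3
for s in range(80,-40,-5): 
    u=[proj("top",[*(np.array(tro(s,y))/1000),.012]) for y in(-6,-3,0,3,6)]; print(s,[int(t[int(round(b)),int(round(a))]) for a,b in u])
w=[proj("top",[*(np.array(blk(0,y))/1000),.01]) for y in(-54,-18,18,54)]
for a,b in w: print(np.round([a,b]),int(t[int(b)-3:int(b)+4,int(a)-3:int(a)+4].mean()),t[int(b)-3:int(b)+4,int(a)-3:int(a)+4].std())
# spoon level: tail foot & tip in scene
a=np.radians(6); ux=np.array([np.cos(a),np.sin(a)]); g=np.array([447.7,125.3])
for th in(-4,0,4):
  c,s_=np.cos(np.radians(th)),np.sin(np.radians(th))
  for x,z in((-87,-58),(-60,-20)): print(th,x,proj("scene",[*((g+ux*(x*c+z*s_))/1000),(171-12.7-x*s_+z*c)/1000]))
s=cv2.imread("pics/scene10.png"); cv2.imwrite("pics/m10.png",cv2.resize(np.hstack([s[110:200,130:220],s[110:200,210:300]]),(800,400),interpolation=2))
```

```text
80 [118, 115, 110, 100, 83]
75 [106, 114, 120, 106, 89]
70 [111, 100, 97, 95, 79]
65 [133, 89, 91, 124, 124]
60 [150, 150, 168, 168, 170]
55 [170, 136, 166, 170, 169]
50 [169, 140, 167, 172, 168]
45 [170, 156, 167, 171, 162]
40 [162, 170, 169, 169, 169]
35 [136, 164, 168, 168, 170]
30 [169, 145, 167, 170, 166]
25 [172, 116, 159, 167, 171]
20 [169, 133, 165, 170, 171]
15 [144, 164, 170, 169, 168]
10 [139, 165, 169, 170, 170]
5 [137, 137, 164, 170, 170]
0 [170, 109, 162, 168, 169]
-5 [161, 139, 165, 170, 169]
-10 [149, 167, 169, 168, 171]
-15 [139, 165, 171, 170, 170]
-20 [138, 165, 171, 171, 170]
-25 [171, 162, 170, 173, 171]
-30 [161, 170, 171, 169, 170]
-35 [142, 164, 171, 167, 170]
[231. 161.] 162 2.877221318819526
[219. 162.] 159 2.5330249635126263
[208. 163.] 108 19.826464965702655
[197. 164.] 35 28.510725927209894
-4 -87 [189.00834831 173.32580213]
-4 -60 [195.37460722 157.82931115]
0 -87 [187.64152589 171.81747375]
0 -60 [194.85515919 156.59520723]
4 -87 [186.38323702 170.16041188]
4 -60 [194.41718544 155.29552603]
```

View pics/m10.png

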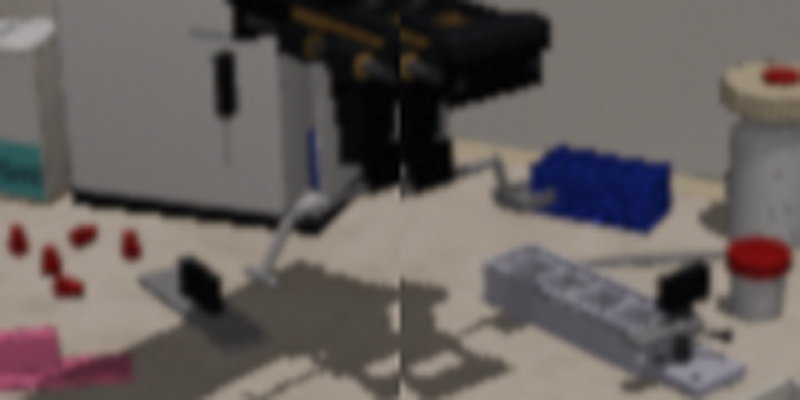

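The ball is in its well, the second ball is at the far end of the lane, and the spoon is level, with the foot at (262,272) as predicted. Now the second scoop.

Emit:
drive_tool(targets="-0.0016 0.011 0 0 1; -0.006 0.041 0 -0.0008 1; -0.0127 0.085 0 -0.0016 1; -0.021 0.139 0 -0.0025 1; -0.029 0.197 0 -0.0036 1; -0.038 0.2556 0 -0.0047 1; -0.046 0.309 0 -0.0057 1; -0.0526 0.3535 0 -0.0065 1")

```text
clock: 25.1
ee_pos: [0.4371, -0.092, 0.1693]
tcp_rot: [-180.0, 0.1, 7.1]
contact_force: [1.0, 1.6, -0.7]
finger_gap: 0.133
gripper_force: 30.0
```

Emit:
drive_tool(targets="-0.005 0.03 0 -0.0005 1; -0.0069 0.041 0 -0.0007 1; -0.0069 0.041 0 -0.0007 1; -0.0069 0.041 0.016 -0.0007 1; -0.0069 0.041 0.05 -0.0007 1; -0.0069 0.041 0.084 -0.0007 1; -0.0069 0.041 0.1 -0.0007 1; -0.0069 0.041 0.1 -0.0007 1")

```text
clock: 25.9
ee_pos: [0.4366, -0.113, 0.1089]
tcp_rot: [179.9, 0.2, 7.4]
contact_force: [-0.1, -0.6, 0.1]
finger_gap: 0.132
gripper_force: 30.0
```

Emit:
drive_tool(targets="0 0 0.01 0 1; 0 0 0.025 0 1; 0 0 0.037 0 1; 0 0 0.045 0 1; 0 0 0.051 0 1; 0 0 0.0525 0 1; 0 0 0.0525 0 1; 0 0 0.0525 0 1", grip_force=15)

```text
clock: 26.7
ee_pos: [0.4378, -0.1137, 0.079]
tcp_rot: [180.0, -0.0, 7.3]
contact_force: [0.5, -0.5, -1.0]
finger_gap: 0.132
gripper_force: 15.0
```

Emit:
drive_tool(targets="0 0 0.001 0 1; 0 0 0.0015 0 1; 0 0 0.0015 0 1; 0.01 0 0.0015 0 1; 0.02 0 0.0015 0 1; 0.03 0 0.0015 0 1; 0.04 0 0.0015 0 1; 0.05 0 0.0015 0 1", grip_force=5)

```text
clock: 27.5
ee_pos: [0.4681, -0.1098, 0.0778]
tcp_rot: [180.0, 0.0, 7.3]
contact_force: [-0.3, -0.4, -0.4]
finger_gap: 0.133
gripper_force: 5.0
```

Emit:
drive_tool(targets="0.006 0 0 0 1; 0.012 0 0 0 1; 0.018 0 0 0 1; 0.024 0 0 0 1; 0.03 0 0 0 1; 0.034 0 0 0 1; 0.036 0 0 0 1; 0.036 0 0 0 1", grip_force=30)

```text
clock: 28.3
ee_pos: [0.489, -0.1071, 0.0779]
tcp_rot: [180.0, -0.0, 7.3]
contact_force: [-0.3, -0.3, -0.9]
finger_gap: 0.134
gripper_force: 30.0
```

Emit:
drive_tool(targets="0.002 0 0 0 1; 0.004 0 0 0 1; 0.006 0 0 0 1; 0.008 0 0 0 1; 0.01 0 0 0 1; 0.012 0 0 0 1; 0.012 0 0 0 1; 0.012 0 0 0 1")

```text
clock: 29.1
ee_pos: [0.496, -0.1062, 0.0779]
tcp_rot: [180.0, -0.0, 7.3]
contact_force: [-0.3, -0.2, -0.1]
finger_gap: 0.13
gripper_force: 30.0
```

Emit:
drive_tool(targets="0.001 0 0 0 1; 0.002 0 0 0 1; 0.003 0 0 0 1; 0.004 0 0 0 1; 0.005 0 0 0 1; 0.005 0 0 0 1; 0.005 0 0 0 1; 0.005 0 0 0 1")

```text
clock: 29.9
ee_pos: [0.4969, -0.1064, 0.0775]
tcp_rot: [-180.0, 0.2, 7.3]
contact_force: [-9.4, -1.5, 7.3]
finger_gap: 0.13
gripper_force: 30.0
```

Emit:
drive_tool(targets="0 0 -0.01 0 1; 0 0 -0.025 0 1; 0 0 -0.045 0 1; 0 0 -0.07 0 1; 0 0 -0.1 0 1; 0 0 -0.13 0 1; 0 0 -0.15 0 1; 0 0 -0.15 0 1")

```text
clock: 30.7
ee_pos: [0.5004, -0.1057, 0.17]
tcp_rot: [-180.0, -0.2, 7.3]
contact_force: [-0.1, -0.1, -1.6]
finger_gap: 0.129
gripper_force: 30.0
```

Run:
```python
from h import *; from plan import *; s=st()
for n in("scene","top"): cv2.imwrite(f"pics/{n}11.png",capture(n)[:,:,::-1])
t=cv2.imread("pics/top11.png").sum(2)/3
for s in range(82,30,-5): 
    u=[proj("top",[*(np.array(tro(s,y))/1000),.012]) for y in(-6,-3,0,3,6,10,14)]; print(s,[int(t[int(round(b)),int(round(a))]) for a,b in u])
a=np.radians(7.3); ux=np.array([np.cos(a),np.sin(a)]); g=np.array([499,-105.8])
q=proj("scene",[*((g+ux*93)/1000),.168-.071+.012]); print(q)
i=cv2.imread("pics/scene11.png"); x,y=map(int,q); print((i.sum(2)//3)[y-8:y+9,x-10:x+11])
cv2.imwrite("pics/m11.png",cv2.resize(i[y-20:y+40,x-30:x+30],(500,500),interpolation=2))
```

```text
30.7 pos [ 0.5004 -0.1057  0.17  ] rot [-179.97   -0.22    7.33] F [-0.1 -0.1 -1.6] M [-0.08  0.2   0.  ] gap 0.129 gf 30.0 j7 -67.4
82 [33, 27, 16, 41, 64, 76, 103]
77 [43, 24, 15, 13, 90, 108, 110]
72 [41, 26, 24, 15, 73, 107, 108]
67 [51, 40, 26, 18, 25, 103, 109]
62 [46, 48, 48, 20, 20, 0, 8]
57 [45, 49, 50, 41, 25, 15, 0]
52 [51, 47, 51, 43, 29, 21, 16]
47 [46, 52, 51, 53, 37, 23, 23]
42 [49, 53, 55, 54, 51, 22, 21]
37 [35, 53, 55, 57, 57, 40, 24]
32 [28, 28, 51, 56, 57, 50, 18]
[300.8670019  174.43038216]
[[ 49  51  50  52  58  67  78  94 116 133 140 150 156 158 160 159 159 159
  158 158 158]
 [ 51  53  58  67  78  92  98 103 120 143 152 155 157 158 159 159 160 159
  158 158 158]
 [ 56  65  79  93  98 102  99  96 115 144 154 156 157 158 159 159 158 158
  158 157 158]
 [ 61  76  93  99  96  88  78  79 105 138 151 153 152 154 156 158 158 158
  157 157 157]
 [ 63  74  84  80  69  61  57  66  91 123 137 139 139 142 151 156 157 157
  157 156 156]
 [ 60  61  61  56  50  48  51  63  79 104 121 127 127 129 140 151 156 156
  156 156 156]
 [ 63  62  61  60  61  65  59  62  75  93 115 124
[... 230 characters left out ...]
8 106  97  89  80  67  67  76  88  93  91  87  94 128 143 141
  130 129 145]
 [108 111 110 108  90  74  65  59  64  75  87  85  76  72  80 110 120 114
  101 110 140]
 [111 115 114 110  90  72  62  57  61  69  80  77  74  72  73  88  90  85
   85 109 141]
 [112 116 115 110  97  84  80  71  65  65  66  68  76  77  74  77  82  87
  100 125 147]
 [114 115 114 109 101  99 112 106  92  83  73  70  78  80  81  89 105 120
  132 145 153]
 [112 114 112 108 104 113 135 138 131 122 105  95  98  99 107 123 139 149
  152 156 156]
 [116 117 116 116 120 133 148 151 151 148 139 133 134 134 139 150 156 158
  159 159 158]
 [132 135 138 139 143 149 153 154 155 155 154 154 155 156 156 159 160 160
  159 159 159]]
```

View pics/m11.png

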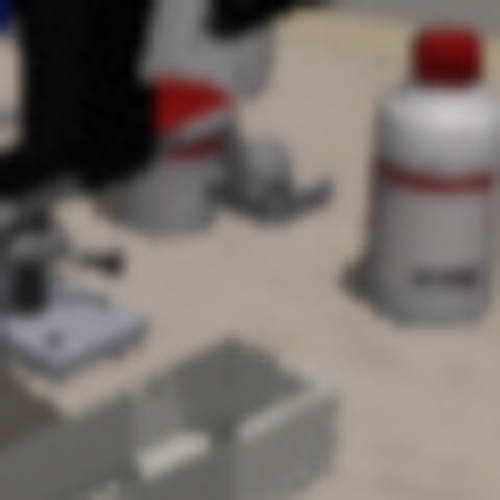

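The ball is in the bowl at (262,160) and the trough is empty. I'll carry it to the third well.

Run:
```python
from plan import *
plan([(*blk(-131,-17.2),170,6,1,18),(*blk(-131,-17.2),106.5,6,1,14)],[500,-105.7,170,7.3])
```

```text
-0.0003 -0.003 0 0.0001 1; -0.0013 -0.0114 0 0.0002 1; -0.0029 -0.0247 0 0.0005 1; -0.0049 -0.0421 0 0.0009 1; -0.0073 -0.0629 0 0.0014 1; -0.0101 -0.0864 0 0.0019 1; -0.013 -0.112 0 0.0024 1; -0.0162 -0.139 0 0.003 1
-0.0034 -0.0276 0 0.0006 1; -0.0069 -0.0552 0 0.0012 1; -0.0103 -0.0822 0 0.0018 1; -0.0135 -0.1078 0 0.0023 1; -0.0165 -0.1313 0 0.0029 1; -0.0191 -0.1521 0 0.0033 1; -0.0213 -0.1694 0 0.0037 1; -0.023 -0.1827 0 0.004 1
-0.0011 -0.0084 0 0.0002 1; -0.0015 -0.0114 0 0.0002 1; -0.0015 -0.0114 0.0015 0.0002 1; -0.0015 -0.0114 0.0059 0.0002 1; -0.0015 -0.0114 0.0125 0.0002 1; -0.0015 -0.0114 0.021 0.0002 1; -0.0015 -0.0114 0.0309 0.0002 1; -0.0015 -0.0114 0.0417 0.0002 1
0 0 0.0112 0 1; 0 0 0.0225 0 1; 0 0 0.0333 0 1; 0 0 0.0432 0 1; 0 0 0.0516 0 1; 0 0 0.0583 0 1; 0 0 0.0626 0 1; 0 0 0.0641 0 1
end [451.5  89.7 106.5   6. ]
```

Emit:
drive_tool(targets="-0.0003 -0.003 0 0 1; -0.0013 -0.0114 0 0.0002 1; -0.0029 -0.0247 0 0.0005 1; -0.0049 -0.0421 0 0.0009 1; -0.0073 -0.0629 0 0.0014 1; -0.0101 -0.0864 0 0.0019 1; -0.013 -0.112 0 0.0024 1; -0.0162 -0.139 0 0.003 1")

```text
clock: 31.6
ee_pos: [0.4782, -0.0232, 0.1676]
tcp_rot: [180.0, 0.0, 6.8]
contact_force: [0.1, 0.1, -0.5]
finger_gap: 0.132
gripper_force: 30.0
```

Emit:
drive_tool(targets="-0.0034 -0.0276 0 0.0006 1; -0.0069 -0.0552 0 0.0012 1; -0.0103 -0.0822 0 0.0018 1; -0.0135 -0.1078 0 0.0023 1; -0.0165 -0.1313 0 0.0029 1; -0.0191 -0.1521 0 0.0033 1; -0.0213 -0.1694 0 0.0037 1; -0.023 -0.1827 0 0.004 1")

```text
clock: 32.4
ee_pos: [0.4517, 0.0839, 0.1677]
tcp_rot: [180.0, 0.0, 6.1]
contact_force: [0.8, 0.7, -1.1]
finger_gap: 0.132
gripper_force: 30.0
```

Emit:
drive_tool(targets="-0.0011 -0.0084 0 0.0002 1; -0.0015 -0.0114 0 0.0002 1; -0.0015 -0.0114 0.0015 0.0002 1; -0.0015 -0.0114 0.006 0.0002 1; -0.0015 -0.0114 0.0125 0.0002 1; -0.0015 -0.0114 0.021 0.0002 1; -0.0015 -0.0114 0.031 0.0002 1; -0.0015 -0.0114 0.0417 0.0002 1")

```text
clock: 33.2
ee_pos: [0.4504, 0.0895, 0.1422]
tcp_rot: [180.0, 0.0, 6.0]
contact_force: [0.6, -0.4, -1.0]
finger_gap: 0.13
gripper_force: 30.0
```

Emit:
drive_tool(targets="0 0 0.011 0 1; 0 0 0.0225 0 1; 0 0 0.033 0 1; 0 0 0.043 0 1; 0 0 0.0516 0 1; 0 0 0.058 0 1; 0 0 0.0626 0 1; 0 0 0.064 0 1")

```text
clock: 34.0
ee_pos: [0.4504, 0.0896, 0.1042]
tcp_rot: [180.0, 0.0, 6.0]
contact_force: [0.8, 0.5, 0.2]
finger_gap: 0.132
gripper_force: 30.0
```

Run:
```python
from h import *; from plan import *
s=st(); im=capture("top"); cv2.imwrite("pics/top12.png",im[:,:,::-1]); t=im.astype(int).sum(2); g=s["ee_pos"][:2]*1000
a=np.radians(6); ux=np.array([np.cos(a),np.sin(a)]);uy=np.array([-ux[1],ux[0]])
q=proj("top",[*((g+ux*90)/1000),.046]); print("bowl centre pred",q)
for x in(95,82):print("edges L/R",proj("top",[*((g+ux*x+14.5*uy)/1000),.046]),proj("top",[*((g+ux*x-14.5*uy)/1000),.046]))
u=int(q[0])
for v in range(162,178,2): print(v,t[v,u-9:u+10])
print("cols from",u-9)
```

```text
34.0 pos [0.4504 0.0896 0.1042] rot [1.7999e+02 1.0000e-02 6.0100e+00] F [0.8 0.5 0.2] M [-0.05  0.19  0.01] gap 0.132 gf 30.0 j7 -96.4
bowl centre pred [219.04855083 173.0922273 ]
edges L/R [214.20717233 171.87842694] [223.64133038 171.08870737]
edges L/R [214.52270685 176.06536972] [223.96704122 175.27289386]
162 [201 206  86  85  87  78  42  89  87 105  99  75 174 307 426 449 378 476
 477]
164 [ 82  80  96 112 109 110  54  89 106 101 113  88  66 157 416 464 432 444
 447]
166 [ 90  86 101  97 106  84  75  84 111 110 118 101  74 100 243 406 410 415
 424]
168 [101  89  61 108 123 113  66  62 115 125 122 129  74  99  77 191 287 304
 313]
170 [113 111  80 119 112 119 119  38 125 119 140 117  90 113  43 181 439 435
 441]
172 [125 109  84 128 122 133 122  49  99 137 112 137 126 110  82  91 292 456
 457]
174 [125 120  96 153 118 130 116  86  82 139 117 118 122  93  98   6 169 432
 439]
176 [138 138 109  73 121 101 133 111  45 128 120 116 127 104 124  48  82 270
 446]
cols from 210
```

Emit:
drive_tool(targets="0.001 0 0 0 1; 0.002 0 0 0 1; 0.002 0 0 0 1; 0.002 0 0 0 1; 0.002 0 0 0 1; 0.002 0 0 0 1; 0.002 0 0 0 1; 0.002 0 0 0 1", grip_force=3)

```text
clock: 34.85
ee_pos: [0.4517, 0.0898, 0.1045]
tcp_rot: [180.0, 0.0, 6.0]
contact_force: [0.6, -0.0, 0.3]
finger_gap: 0.135
gripper_force: 3.0
```

Emit:
drive_tool(targets="0.002 0 -0.003 0 1; 0.004 0 -0.007 0 1; 0.007 0 -0.012 0 1; 0.01 0 -0.016 0 1; 0.013 0 -0.02 0 1; 0.016 0 -0.025 0 1; 0.0195 0 -0.03 0 1; 0.0195 0 -0.03 0 1")

```text
clock: 35.65
ee_pos: [0.4639, 0.0911, 0.1229]
tcp_rot: [-180.0, -0.0, 6.0]
contact_force: [0.1, -0.0, -1.1]
finger_gap: 0.134
gripper_force: 3.0
```

Emit:
drive_tool(targets="0.003 0 -0.004 0 1; 0.006 0 -0.007 0 1; 0.01 0 -0.011 0 1; 0.013 0 -0.015 0 1; 0.017 0 -0.018 0 1; 0.02 0 -0.022 0 1; 0.025 0 -0.0265 0 1; 0.025 0 -0.0265 0 1")

```text
clock: 36.45
ee_pos: [0.4788, 0.0927, 0.1388]
tcp_rot: [180.0, -0.0, 6.0]
contact_force: [0.2, -0.2, -1.2]
finger_gap: 0.139
gripper_force: 3.0
```

Emit:
drive_tool(targets="0.004 0 -0.0035 0 1; 0.009 0 -0.007 0 1; 0.0135 0 -0.0115 0 1; 0.018 0 -0.015 0 1; 0.023 0 -0.0185 0 1; 0.028 0 -0.022 0 1; 0.028 0 -0.022 0 1; 0.028 0 -0.022 0 1")

```text
clock: 37.25
ee_pos: [0.4949, 0.0943, 0.1515]
tcp_rot: [180.0, 0.0, 6.0]
contact_force: [0.8, 0.4, -1.6]
finger_gap: 0.138
gripper_force: 3.0
```

Run:
```python
from h import *; from plan import *
s=st(); im=capture("top"); cv2.imwrite("pics/top13.png",im[:,:,::-1]); t=im.astype(int).sum(2)/3
for y in(-54,-18,18,54):
    a,b=proj("top",[*(np.array(blk(0,y))/1000),.012]).round().astype(int); print(y,a,b); print(t[b-4:b+5,a-4:a+5].astype(int))
im=capture("scene"); cv2.imwrite("pics/scene13.png",im[:,:,::-1])
```

```text
37.25 pos [0.4949 0.0943 0.1515] rot [1.7999e+02 1.0000e-02 6.0000e+00] F [ 0.8  0.4 -1.6] M [-0.06  0.15  0.  ] gap 0.138 gf 3.0 j7 -93.4
-54 231 161
[[164 163 164 167 165 163 157 105 137]
 [164 160 164 165 166 162 157 102 133]
 [164 163 167 167 166 166 161 104 134]
 [166 167 169 166 168 168 159 104 134]
 [166 166 165 166 167 165 159 104 129]
 [164 164 164 167 165 165 159 126 129]
 [163 161 164 165 164 162 164 161 146]
 [145 152 148 158 161 164 159 162 163]
 [ 85 113 132 145 144 144 142 139 136]]
-18 219 162
[[22 47 44 45 44 44 37 41 11]
 [11 49 45 40 43 42 35 49 19]
 [12 44 42 45 47 41 31 52 17]
 [14 42 46 44 47 45 28 49 18]
 [13 38 44 43 43 42 23 36 35]
 [15 33 46 45 44 46 23 34 31]
 [14 34 46 48 48 47 26 38 36]
 [16 33 46 49 42 47 31 31 41]
 [32 28 43 44 46 47 40 24 44]]
18 208 162
[[55 54 53 55 55 21 43 48 45]
 [55 56 52 52 53 25 46 43 47]
 [54 54 55 57 54 22 39 47 43]
 [52 56 54 56 52 35 44 43 43]
 [51 52 49 52 46 33 36 47 44]
 [50 51 48 51 48 45 36 45 44]
 [42 46 47 46 45 48 33 45 49]
 [41 51 52 42 48 41 35 43 45]
 [41 47 49 48 47 41 31 43 41]]
54 197 163
[[56 53 55 54 56 55 55 56 57]
 [56 55 56 56 52 53 55 53 52]
 [58 53 52 57 55 52 54 55 57]
 [56 53 57 56 57 55 53 55 52]
 [52 52 55 52 52 50 49 48 49]
 [49 51 48 45 44 50 44 39 50]
 [43 43 45 45 43 40 41 42 47]
 [40 47 47 41 45 42 43 43 45]
 [43 46 45 43 41 45 43 41 44]]
```

Emit:
drive_tool(targets="0.005 0 -0.003 0 1; 0.01 0 -0.006 0 1; 0.016 0 -0.009 0 1; 0.021 0 -0.0115 0 1; 0.026 0 -0.014 0 1; 0.032 0 -0.0165 0 1; 0.032 0 -0.0165 0 1; 0.032 0 -0.0165 0 1")

```text
clock: 38.15
ee_pos: [0.5141, 0.0963, 0.1614]
tcp_rot: [180.0, 0.0, 6.0]
contact_force: [0.3, 0.4, -0.7]
finger_gap: 0.136
gripper_force: 3.0
```

Emit:
drive_tool(targets="-0.006 0 0.0025 0 1; -0.011 0 0.005 0 1; -0.016 0 0.0075 0 1; -0.022 0 0.0105 0 1; -0.027 0 0.0135 0 1; -0.032 0 0.0165 0 1; -0.032 0 0.0165 0 1; -0.032 0 0.0165 0 1")

```text
clock: 38.95
ee_pos: [0.495, 0.0944, 0.1516]
tcp_rot: [-180.0, -0.0, 6.0]
contact_force: [-0.0, 0.0, -0.9]
finger_gap: 0.136
gripper_force: 3.0
```

Emit:
drive_tool(targets="-0.005 0 0.003 0 1; -0.01 0 0.007 0 1; -0.0145 0 0.01 0 1; -0.019 0 0.014 0 1; -0.024 0 0.018 0 1; -0.028 0 0.022 0 1; -0.032 0 0.026 0 1; -0.036 0 0.03 0 1")

```text
clock: 39.75
ee_pos: [0.4733, 0.0921, 0.1334]
tcp_rot: [180.0, 0.0, 6.0]
contact_force: [-0.9, 0.1, -0.2]
finger_gap: 0.135
gripper_force: 3.0
```

Emit:
drive_tool(targets="-0.004 0 0.0045 0 1; -0.008 0 0.009 0 1; -0.013 0 0.0145 0 1; -0.017 0 0.0185 0 1; -0.022 0 0.0265 0 1; -0.027 0 0.034 0 1; -0.032 0 0.041 0 1; -0.0365 0 0.0485 0 1")

```text
clock: 40.55
ee_pos: [0.4514, 0.0897, 0.104]
tcp_rot: [180.0, 0.0, 6.0]
contact_force: [-0.1, -0.1, -0.7]
finger_gap: 0.137
gripper_force: 3.0
```

Emit:
drive_tool(targets="0 0 0 0 1; 0 0 0 0 1; 0 0 0 0 1; 0 0 0 0 1; 0 0 0 0 1; 0 0 -0.03 0 1; 0 0 -0.07 0 1; 0 0 -0.11 0 1", grip_force=30)

```text
clock: 41.35
ee_pos: [0.4516, 0.0895, 0.1712]
tcp_rot: [180.0, 0.0, 6.0]
contact_force: [0.5, 0.8, -0.8]
finger_gap: 0.132
gripper_force: 30.0
```

Run:
```python
from h import *; from plan import *
s=st(); im=capture("top"); cv2.imwrite("pics/top14.png",im[:,:,::-1]); t=im.astype(int).sum(2)/3
for y in(-18,18):
    a,b=proj("top",[*(np.array(blk(0,y))/1000),.012]).round().astype(int); print(y,a,b); print(t[b-4:b+5,a-4:a+5].astype(int))
for s in range(82,-60,-8): 
    u=[proj("top",[*(np.array(tro(s,y))/1000),.012]) for y in(-6,-3,0,3,6)]; print(s,[int(t[int(round(b)),int(round(a))]) for a,b in u])
im=capture("scene"); cv2.imwrite("pics/scene14.png",im[:,:,::-1])
plan([(451.6,89.7,170,6,1),(500,-200,170,5,1),(559.2,-266.8,150,4,1),(559.2,-266.8,80,4,1,5)],[451.6,89.7,170.3,6.0])
```

```text
41.35 pos [0.4516 0.0895 0.1712] rot [1.7997e+02 2.0000e-02 5.9900e+00] F [ 0.5  0.8 -0.8] M [-0.03  0.15 -0.  ] gap 0.132 gf 30.0 j7 -102.1
-18 219 162
[[ 40  27  34  33  99 159 158 151 113]
 [ 41  30  33  28  87 159 159 151 107]
 [ 38  42  27  24  63 143 159 153 106]
 [ 44  39  23  35  32  97 160 153 105]
 [ 40  43  30  37  18  76 160 153 103]
 [ 46  38  30  34  13  57 143 152 108]
 [ 47  43  40  32  19  27  95 153 132]
 [ 43  47  47  29  36  20  73 152 155]
 [ 39  46  39  41  42  25  52 128 134]]
18 208 162
[[27 39 40 39 32 35 20 34 45]
 [25 30 40 36 44 40 24 26 41]
 [34 18 36 44 34 39 25 27 44]
 [35 23 42 45 39 38 30 25 39]
 [34 16 39 42 42 40 34 10 43]
 [39 22 38 46 43 41 45 11 33]
 [38 25 25 45 42 40 38 27 30]
 [42 31 20 44 49 45 43 33  9]
 [42 38 27 37 43 44 42 42 21]]
82 [137, 111, 123, 115, 115]
74 [168, 145, 163, 168, 167]
66 [162, 151, 165, 166, 166]
58 [168, 146, 163, 164, 169]
50 [166, 135, 163, 168, 166]
42 [170, 152, 168, 169, 167]
34 [135, 162, 162, 170, 166]
26 [166, 136, 160, 165, 167]
18 [157, 168, 168, 170, 169]
10 [135, 165, 168, 168, 168]
2 [165, 116, 163, 166, 
[... 240 characters left out ...]
082 0.0005 0.0001 1; 0.0019 0.0311 0.0005 0.0004 1; 0.004 0.0661 0.0005 0.0008 1; 0.0067 0.1103 0.0005 0.0013 1; 0.0098 0.1612 0.0005 0.0018 1; 0.0132 0.2162 0.0005 0.0025 1; 0.0166 0.2724 0.0005 0.0031 1
0.0039 0.0549 0 0.0006 1; 0.0075 0.1058 0 0.0012 1; 0.0106 0.1501 0 0.0017 1; 0.0131 0.185 0 0.0021 1; 0.0147 0.2079 0 0.0024 1; 0.0153 0.2161 0 0.0025 1; 0.029 0.2349 0.0052 0.0033 1; 0.0591 0.2762 0.0167 0.0052 1
0.0308 0.0408 0.0114 0.0019 1; 0.0448 0.0593 0.0166 0.0028 1; 0.0448 0.0593 0.0288 0.0028 1; 0.0448 0.0593 0.0577 0.0028 1; 0.0448 0.0593 0.0922 0.0028 1; 0.0448 0.0593 0.1212 0.0028 1; 0.0448 0.0593 0.1333 0.0028 1; 0.0448 0.0593 0.1333 0.0028 1
end [ 559.2 -266.8   80.     4. ]
```

Emit:
drive_tool(targets="0 0 0 0 1; 0.0005 0.008 0 0 1; 0.002 0.031 0 0.0004 1; 0.004 0.066 0 0.0008 1; 0.0067 0.11 0 0.0013 1; 0.0098 0.161 0 0.0018 1; 0.0132 0.216 0 0.0025 1; 0.0166 0.2724 0 0.0031 1")

```text
clock: 42.25
ee_pos: [0.4782, -0.0741, 0.1701]
tcp_rot: [180.0, 0.0, 5.4]
contact_force: [1.0, -0.3, -0.6]
finger_gap: 0.132
gripper_force: 30.0
```

Emit:
drive_tool(targets="0.0039 0.055 0 0.0006 1; 0.0075 0.106 0 0.0012 1; 0.0106 0.15 0 0.0017 1; 0.0131 0.185 0 0.0021 1; 0.0147 0.208 0 0.0024 1; 0.0153 0.216 0 0.0025 1; 0.029 0.235 0.005 0.0033 1; 0.059 0.276 0.0167 0.0052 1")

```text
clock: 43.05
ee_pos: [0.5296, -0.2323, 0.1603]
tcp_rot: [-179.9, -0.0, 4.6]
contact_force: [0.4, 0.4, 0.7]
finger_gap: 0.13
gripper_force: 30.0
```

Run:
```python
from h import *; from plan import *
s=st(); im=capture("top"); cv2.imwrite("pics/top15.png",im[:,:,::-1]); t=im.astype(int).sum(2)/3
for y in(-54,-18,18,54):
    a,b=proj("top",[*(np.array(blk(0,y))/1000),.012]).round().astype(int); print(y,a,b); print(t[b-4:b+5,a-4:a+5].astype(int))
```

```text
43.05 pos [ 0.5296 -0.2323  0.1603] rot [-1.7988e+02 -2.0000e-02  4.6100e+00] F [0.4 0.4 0.7] M [-0.03  0.13  0.02] gap 0.13 gf 30.0 j7 -47.7
-54 231 161
[[171 173 169 170 171 171 164 109 143]
 [170 174 173 172 170 171 164 108 139]
 [173 172 172 173 174 174 165 109 142]
 [175 176 176 174 173 174 168 107 139]
 [170 172 170 171 174 171 164 103 136]
 [173 170 169 170 172 171 164 131 132]
 [170 171 171 170 171 168 172 169 151]
 [160 160 153 166 164 169 169 168 169]
 [153 154 138 152 151 155 146 146 142]]
-18 219 162
[[168 166 166 165 168 169 167 162 119]
 [168 169 166 168 167 169 168 164 112]
 [168 165 167 171 168 171 169 164 115]
 [159 167 171 172 168 171 166 161 114]
 [144 168 169 166 170 170 172 161 110]
 [139 167 168 169 171 170 170 161 113]
 [127 166 166 166 167 167 165 164 137]
 [148 158 158 149 162 154 160 165 167]
 [165 153 151 136 147 130 141 145 142]]
18 208 162
[[131 114  88 109 111 110 114 147 152]
 [160 116  99 118 123 117 105  96 144]
 [157  75  99 116 130 120 107  96 138]
 [161 111  89 106 112 110  98  90 137]
 [168 159  89  90  96  94  92 122 135]
 [167 163 127 119 119 123 136 162 124]
 [168 168 167 168 168 167 164 161 129]
 [162 163 166 165 164 163 162 161 150]
 [148 156 155 150 159 161 158 157 160]]
54 197 163
[[135 138 146 150 167 164 160 125 158]
 [166 165 165 165 165 166 159 122 161]
 [167 164 167 163 166 166 163 133 161]
 [166 165 167 167 166 167 165 169 162]
 [167 164 168 167 166 166 166 165 161]
 [165 167 167 165 165 167 169 164 150]
 [167 168 167 168 167 165 167 163 151]
 [164 167 167 168 166 167 164 162 157]
 [162 157 156 150 160 163 165 160 163]]
```

Run:
```python
from h import *
cv2.imwrite("pics/scene16.png",capture("scene")[:,:,::-1])
t=cv2.imread("pics/top15.png"); s=cv2.imread("pics/scene16.png")
a=cv2.resize(t[105:205,175:275],(400,400),interpolation=2); b=cv2.resize(s[130:230,300:400],(400,400),interpolation=2)
c=cv2.resize(cv2.imread("pics/scene13.png")[120:170,200:300],(400,200),interpolation=2);d=cv2.resize(s[150:200,205:305],(400,200),interpolation=2)
cv2.imwrite("pics/m16.png",np.vstack([np.hstack([a,b]),np.hstack([c,d])]))
```

```text
(no output)
```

View pics/m16.png

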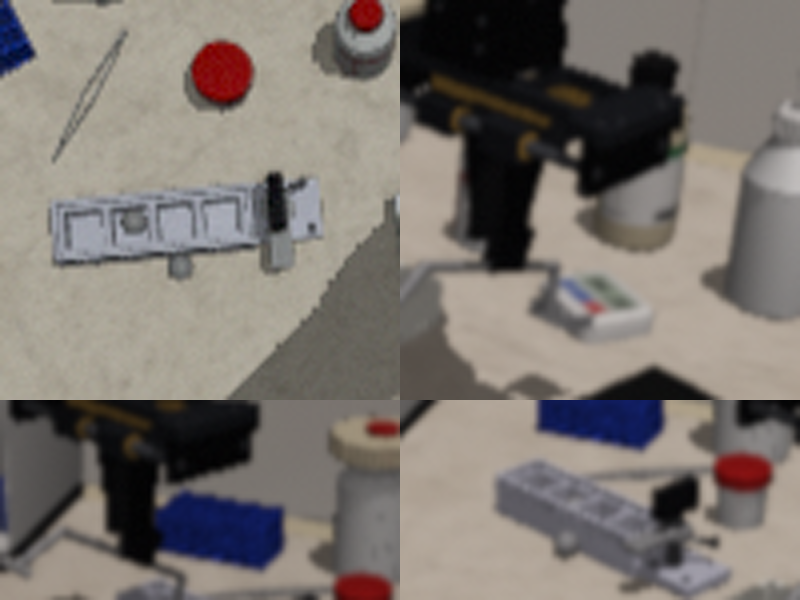

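The second ball dropped short. It lies on the table against the block's near side, at (180,267) in the top crop, because the tip slid off the outside of the rim. The block face can serve as the end wall, so I'll scoop it from there after locating it.

Run:
```python
from h import *; from plan import *
s=st()
t=cv2.imread("pics/top15.png").astype(int)
print((t.sum(2)//3)[164:178,212:229])
for uv in((220,171.2),(219.5,171)): 
    p=P("top",*uv,.010)*1000; a=np.radians(6); d=p-B; print(p,"blk",d@[np.cos(a),np.sin(a)],d@[-np.sin(a),np.cos(a)])
sc=(205+(567)/4-100, 150+(543-400)/4); p=P("scene",205+(567-400)/4,150+(543-400)/4,.010)*1000; d=p-B; print("scene",p,d@[np.cos(a),np.sin(a)],d@[-np.sin(a),np.cos(a)])
```

```text
43.15 pos [ 0.53   -0.2357  0.1592] rot [1.7986e+02 1.1000e-01 4.4100e+00] F [-0.3 -0.3 -0.3] M [-0.1   0.2   0.01] gap 0.129 gf 30.0 j7 -47.6
[[129 161 137 127 166 166 166 167 167 165 164 137 160 166 155 160 160]
 [150 164 150 148 158 158 149 162 154 160 165 167 168 167 167 153 154]
 [160 164 165 165 153 151 136 147 130 141 145 142 141 144 145 149 150]
 [135 143 144 146 148 149 152 126 124 104  91  72  60  52  58  80  66]
 [ 73  58  51  54  80  69  80  75  78  69  81  97 107 107 107 109 110]
 [ 94 106 109 108 110  73  79 104 104  91 105 146 157 159 156 153 152]
 [143 159 160 158 155  87 102 118 119 112 103 146 159 161 160 158 158]
 [156 162 160 160 151  83 106 118 129 115 107 123 160 160 155 158 162]
 [159 160 156 153 151  80 104 113 123 112 104 135 157 155 159 163 163]
 [157 158 153 159 150  85  91 101 107 102 103 139 151 155 160 160 160]
 [157 160 157 158 152 121 116 102 108 118 123 151 151 157 155 155 157]
 [157 158 154 154 157 162 160 137 139 156 153 155 156 153 155 159 159]
 [159 158 159 154 153 157 163 162 155 155 156 154 154 155 160 161 160]
 [157 159 160 156 156 158 160 162 157 156 156 155 153 160 159 160 159]]
[551.2216413   99.83980944] blk -30.78028581098266 -17.53885426731677
[551.82925823 101.44065567] blk -30.00866347064521 -16.010290897486453
scene [550.07965947  95.95731058] -32.32184338609676 -21.28071478658716
```

Run:
```python
from plan import *
plan([(*blk(-158,-18),165,6,1),(*blk(-158,-18),85,6,1,7)],[530.3,-236,160,4.4])
```

```text
-0.0017 -0.007 -0.0001 -0.0001 1; -0.0065 -0.0267 -0.0004 -0.0004 1; -0.014 -0.0571 -0.0009 -0.0009 1; -0.0235 -0.0962 -0.0015 -0.0016 1; -0.0348 -0.1423 -0.0022 -0.0023 1; -0.0472 -0.1931 -0.0029 -0.0031 1; -0.0604 -0.247 -0.0038 -0.004 1; -0.0738 -0.3018 -0.0046 -0.0049 1
-0.0123 -0.054 -0.0008 -0.0009 1; -0.024 -0.105 -0.0016 -0.0017 1; -0.0346 -0.1512 -0.0023 -0.0024 1; -0.0435 -0.1905 -0.0029 -0.0031 1; -0.0505 -0.2211 -0.0033 -0.0036 1; -0.055 -0.2408 -0.0036 -0.0039 1; -0.0566 -0.2478 -0.0037 -0.004 1; -0.0566 -0.2478 0.0037 -0.004 1
0 0 0.019 0 1; 0 0 0.045 0 1; 0 0 0.0734 0 1; 0 0 0.0995 0 1; 0 0 0.1185 0 1; 0 0 0.1259 0 1; 0 0 0.1259 0 1; 0 0 0.1259 0 1
end [424.8  86.1  85.    6. ]
```

Emit:
drive_tool(targets="-0.0017 -0.007 0 0 1; -0.0065 -0.027 0 -0.0004 1; -0.014 -0.057 -0.001 -0.0009 1; -0.0235 -0.096 -0.0015 -0.0016 1; -0.035 -0.142 -0.002 -0.0023 1; -0.047 -0.193 -0.003 -0.0031 1; -0.06 -0.247 -0.004 -0.004 1; -0.074 -0.302 -0.005 -0.005 1")

```text
clock: 43.95
ee_pos: [0.4698, -0.0541, 0.1628]
tcp_rot: [-179.9, 0.0, 5.5]
contact_force: [-0.0, -0.1, 0.0]
finger_gap: 0.129
gripper_force: 30.0
```

Emit:
drive_tool(targets="-0.012 -0.054 -0.001 -0.0009 1; -0.024 -0.105 -0.0015 -0.0017 1; -0.0346 -0.151 -0.002 -0.0024 1; -0.0435 -0.19 -0.003 -0.003 1; -0.05 -0.221 -0.0035 -0.0036 1; -0.055 -0.241 -0.0035 -0.004 1; -0.0566 -0.248 -0.0035 -0.004 1; -0.0566 -0.248 -0.0035 -0.004 1")

```text
clock: 44.75
ee_pos: [0.423, 0.089, 0.1654]
tcp_rot: [-180.0, 0.0, 6.2]
contact_force: [-0.5, -1.5, -0.7]
finger_gap: 0.131
gripper_force: 30.0
```

Run:
```python
from h import *; from plan import *
s=st(); g=s["ee_pos"]*1000
i=capture("scene"); cv2.imwrite("pics/scene17.png",i[:,:,::-1]); cv2.imwrite("pics/top17.png",capture("top")[:,:,::-1])
a=np.radians(s["tcp_rot"][2]); d=g[:2]-B;b=np.radians(6); print("blk",d@[np.cos(b),np.sin(b)],d@[-np.sin(b),np.cos(b)])
ux=np.array([np.cos(a),np.sin(a)])
G=(i.astype(int).sum(2)//3)
for th in(-6,0,6):
  c,s_=np.cos(np.radians(th)),np.sin(np.radians(th))
  for x,z in((-87,-56),(-60,-20),(111,-57)): print(th,x,proj("scene",[*((g[:2]+ux*(x*c+z*s_))/1000),(g[2]-12.7-x*s_+z*c)/1000]).round(1))
q=proj("scene",[*((g[:2]-ux*87)/1000),(g[2]-69)/1000]).astype(int); print(q); print(G[q[1]-10:q[1]+10:1,q[0]-12:q[0]+12])
q=proj("scene",[*((g[:2]+ux*100)/1000),(g[2]-66)/1000]).astype(int); print(q); print(G[q[1]-8:q[1]+9:1,q[0]-12:q[0]+12])
```

```text
44.75 pos [0.423  0.089  0.1654] rot [-1.7998e+02  1.0000e-02  6.1900e+00] F [-0.5 -1.5 -0.7] M [-0.08  0.15 -0.01] gap 0.131 gf 30.0 j7 -107.8
blk -159.426343588938 -14.883563743241666
-6 -87 [188.6 182.2]
-6 -60 [194.8 166.8]
-6 111 [242.6 156.4]
0 -87 [186.5 179.9]
0 -60 [194.  164.9]
0 111 [241.3 160.6]
6 -87 [184.7 177.3]
6 -60 [193.3 162.9]
6 111 [239.6 164.7]
[186 180]
[[ 17  35  65  97 103  96 102 110 116 111 100 107 132 144 147 147 148 147
  146 145 144 144 145 145]
 [  9  17  39  62  69  76  90  97 103 102 101 112 134 145 147 146 145 145
  145 144 144 145 144 145]
 [  7  12  26  36  40  66 101 106  99  98 102 111 125 139 144 143 143 143
  144 143 144 143 144 145]
 [  6   7  13  16  21  63 115 127 119 110 104 106 119 137 144 143 144 145
  144 143 143 139 137 139]
 [  4   4   5   7  14  60 120 138 139 131 125 123 131 141 145 146 147 145
  140 137 132 119 112 117]
 [  5   6   5   4  12  58 121 142 145 145 142 141 144 147 148 147 143 137
  121 113 107  91  83  88]
 [  6   3   6   6  12  55 119 142 147 149 149 149 149 148 145 139 123 110
   93  83  80  76  73  73]
 [ 21   9   6 
[... 2327 characters left out ...]
83  80  97 133 147 147 147 147 146 146 146 146 146 147 147 148 148
  148 148 148 148 148 150]
 [119  94  76  92 130 146 146 146 146 146 146 147 146 147 146 146 147 147
  147 147 147 149 149 150]
 [137 107  83  93 132 147 147 146 145 145 145 144 142 141 140 142 147 148
  147 147 148 149 150 151]
 [141 110  87  95 133 147 149 147 144 141 136 130 122 118 119 130 142 146
  149 149 148 149 150 151]
 [140 112  88  96 133 146 146 142 133 125 120 115 105 103 101 114 125 131
  141 146 149 150 150 150]
 [139 111  89  97 130 138 133 126 118 111 114 116 109 106 107 115 116 115
  123 130 143 145 146 147]
 [127 104  88  96 124 124 119 117 114 111 113 114 108 102 102 108 113 114
  113 112 122 127 134 139]]
```

Emit:
drive_tool(targets="0.002 0.005 0.015 0.001 1; 0.0023 0.0052 0.04 0.001 1; 0.0023 0.0052 0.07 0.001 1; 0.0023 0.0052 0.095 0.001 1; 0.0023 0.0052 0.115 0.001 1; 0.0023 0.0052 0.122 0.001 1; 0.0023 0.0052 0.122 0.001 1; 0.0023 0.0052 0.122 0.001 1")

```text
clock: 45.65
ee_pos: [0.4254, 0.0855, 0.0926]
tcp_rot: [180.0, -0.0, 5.9]
contact_force: [0.2, 0.2, -0.5]
finger_gap: 0.13
gripper_force: 30.0
```

Emit:
drive_tool(targets="0 0 0 0 1; 0 0 0.005 0 1; 0 0 0.01 0 1; 0 0 0.016 0 1; 0 0 0.022 0 1; 0 0 0.028 0 1; 0 0 0.0345 0 1; 0 0 0.0345 0 1", grip_force=3)

```text
clock: 46.45
ee_pos: [0.4249, 0.0857, 0.0712]
tcp_rot: [180.0, 0.0, 6.0]
contact_force: [0.8, 0.4, -1.6]
finger_gap: 0.14
gripper_force: 3.0
```

Run:
```python
from h import *; from plan import *
s=st(); g=s["ee_pos"]*1000
d=g[:2]-B;b=np.radians(6); print("blk",d@[np.cos(b),np.sin(b)],d@[-np.sin(b),np.cos(b)])
t=capture("top"); cv2.imwrite("pics/top18.png",t[:,:,::-1]); cv2.imwrite("pics/scene18.png",capture("scene")[:,:,::-1])
print((t.astype(int).sum(2)//3)[164:184,208:232])
for x in(-34,): print(proj("top",[*(np.array(blk(x,-18))/1000),.01]))
for L in(106,110): print(L,proj("top",[*(np.array(blk(-158+L,-18))/1000),.002]))
```

```text
46.45 pos [0.4249 0.0857 0.0712] rot [1.7996e+02 3.0000e-02 5.9500e+00] F [ 0.8  0.4 -1.6] M [-0.06  0.15 -0.01] gap 0.14 gf 3.0 j7 -96.3
blk -157.91980412860113 -18.3459668053307
[[154 155 152 147 117 150 126 119 152 152 153 154 151 151 148 128 146 152
  142 148 147 142 148 150]
 [153 151 150 149 134 149 138 137 143 143 140 144 141 147 150 151 155 154
  152 141 141 125 135 138]
 [146 147 146 143 148 153 155 154 136 139 122 132 121 128 129 133 131 133
  133 136 138 137 118 111]
 [138 138 129 123 120 132 131 134 138 137 136 114 115  94  86  65  54  46
   53  73  61  87  75  72]
 [116 115  97  82  66  55  46  53  74  57  71  65  72  60  76  89  97  99
   99  98 100 119 118 116]
 [ 61  64  77  82  90  98  96  97  97  70  74  92  94  86  98 137 144 146
  144 143 143 144 146 146]
 [105 107 119 127 131 147 146 144 140  80  91 104 108 103  96 132 144 148
  146 145 146 149 147 147]
 [149 149 147 143 142 150 146 144 138  75  98 109 116 103  96 114 148 148
  142 146 148 151 146 147]
 [149 149 145 146 147 148 146 143 137  74  95 105 115 103  94 126 143 143
  146 149 149 147 151 150]
 [151 148 1
[... 492 characters left out ...]
]
 [145 145 135 126 126 127 116  69  27  33  27  12  18  29  31  32  27  39
  102 142 146 151 150 146]
 [118 118  88  70  65  24  26  22  21  28  27  17  27  29  30  33  31  32
   81 147 148 151 149 145]
 [ 23  22  19  25  24  24  23  17  35  30  33  25  22  32  35  35  36  16
   53 131 147 150 144 145]
 [ 22  30  29  30  26  31  26  29  31  32  32  28  21  38  34  31  31  17
   35  82 147 144 143 146]
 [ 32  24  29  37  32  33  26  16  34  30  32  33  20  35  40  34  41  22
   28  56 136 146 145 147]
 [ 32  34  33  35  33  36  27  24  35  33  39  33  19  38  40  39  35  31
   29  40 109 148 147 150]]
[220.22243125 172.19083558]
106 [220.88994429 178.13839202]
110 [220.79439559 176.89721264]
```

Emit:
drive_tool(targets="0 0 0.001 0 1; 0 0 0.0015 0 1; 0 0 0.0015 0 1; 0 0 0.0015 0 1; 0 0 0.0015 0 1; 0 0 0.0015 0 1; 0 0 0.0015 0 1; 0 0 0.0015 0 1")

```text
clock: 47.35
ee_pos: [0.4251, 0.086, 0.0708]
tcp_rot: [-180.0, -0.0, 6.0]
contact_force: [-0.4, 0.1, 2.8]
finger_gap: 0.135
gripper_force: 3.0
```

Emit:
drive_tool(targets="0 0 0 0 1; 0 0 0 0 1; 0 0 0 0 1; 0.006 0 0 0 1; 0.012 0 0 0 1; 0.018 0 0 0 1; 0.024 0 0 0 1; 0.028 0 0 0 1", grip_force=40)

```text
clock: 48.15
ee_pos: [0.4418, 0.0877, 0.0708]
tcp_rot: [180.0, 0.0, 6.0]
contact_force: [-4.3, -0.8, 8.9]
finger_gap: 0.133
gripper_force: 40.0
```

Emit:
drive_tool(targets="0.002 0 0 0 1; 0.004 0 0 0 1; 0.006 0 0 0 1; 0.008 0 0 0 1; 0.009 0 0 0 1; 0.009 0 0 0 1; 0.009 0 0 0 1; 0.009 0 0 0 1")

```text
clock: 48.95
ee_pos: [0.4472, 0.0883, 0.0708]
tcp_rot: [180.0, 0.0, 6.0]
contact_force: [-1.0, 0.1, 5.4]
finger_gap: 0.134
gripper_force: 40.0
```

Run:
```python
from h import *; from plan import *
s=st(); g=s["ee_pos"]*1000
d=g[:2]-B;b=np.radians(6); print("blk",d@[np.cos(b),np.sin(b)],d@[-np.sin(b),np.cos(b)])
t=capture("top"); cv2.imwrite("pics/top19.png",t[:,:,::-1]); cv2.imwrite("pics/scene19.png",capture("scene")[:,:,::-1])
print((t.astype(int).sum(2)//3)[164:178,210:230])
```

```text
48.95 pos [0.4472 0.0883 0.0708] rot [1.80e+02 1.00e-02 5.96e+00] F [-1.   0.1  5.4] M [-0.12  0.53 -0.03] gap 0.134 gf 40.0 j7 -91.6
blk -135.48468851826917 -18.173008932171005
[[159 149 123 150 131 122 153 156 156 156 153 147 149 113 129 146 143 152
  152 143]
 [152 149 135 152 141 142 144 135 131 132 126 103 122  98  78 110 140 141
  143 126]
 [149 150 152 156 155 152 123  72  48  47  21  18  26  26  24  37  87 141
  139 136]
 [131 122 124 135 135 132 101  25  20  28  18  14  34  28  29  25  36  75
   62  83]
 [ 90  80  60  42  26  29  48  26  26  29  18  23  24  32  33  23  31  76
  101 118]
 [ 34  33  22  17  28  27  20  32  30  32  22  26  33  31  35  32  35  87
  147 148]
 [ 26  24  26  27  32  31  18  38  32  30  22  29  33  43  32  32  10  66
  137 149]
 [ 30  32  31  33  29  35  20  37  36  35  24  24  38  35  37  37  14  47
  116 148]
 [ 35  33  33  35  33  28  17  39  43  37  15  25  39  40  37  39  23  27
   93 149]
 [ 35  36  33  38  35  26  28  39  40  38  24  23  41  41  38  34  27  28
   68 152]
 [ 34  32  33  36  38  34  27  46  40  36  26  23  38  42  40  37  29  22
   52 138]
 [ 39  34  42  39  38  35  20  40  44  37  31  20  39  36  40  40  18  22
   43 114]
 [ 40  42  39  40  41  30  23  43  40  42  30  21  41  37  38  39  25  32
   27  96]
 [ 40  46  43  42  43  35  24  41  40  40  29  22  41  43  41  39  30  28
   28  89]]
```

Emit:
drive_tool(targets="0.0005 0 0 0 1; 0.001 0 0 0 1; 0.0015 0 0 0 1; 0.002 0 0 0 1; 0.0025 0 0 0 1; 0.0025 0 0 0 1; 0.0025 0 0 0 1; 0.0025 0 0 0 1")

```text
clock: 49.85
ee_pos: [0.4486, 0.0884, 0.0708]
tcp_rot: [-180.0, 0.0, 6.0]
contact_force: [-2.4, -1.2, 6.4]
finger_gap: 0.13
gripper_force: 40.0
```

Emit:
drive_tool(targets="0.0005 0 0 0 1; 0.001 0 0 0 1; 0.0015 0 0 0 1; 0.002 0 0 0 1; 0.0025 0 0 0 1; 0.0025 0 0 0 1; 0.0025 0 0 0 1; 0.0025 0 0 0 1")

```text
clock: 50.65
ee_pos: [0.4501, 0.0886, 0.0708]
tcp_rot: [-180.0, 0.0, 6.0]
contact_force: [-1.9, -0.5, 6.1]
finger_gap: 0.131
gripper_force: 40.0
```

Run:
```python
from h import *; from plan import *
s=st(); i=capture("scene"); cv2.imwrite("pics/scene20.png",i[:,:,::-1]); G=i.astype(int).sum(2)//3
for x,y,z in((-24,-18,0),(-34,-18,10),(-24,-18,34),(-40,-18,12)): print((x,y,z),proj("scene",[*(np.array(blk(x,y))/1000),z/1000]).round(1))
q=proj("scene",[*(np.array(blk(-34,-18))/1000),.012]).astype(int); print(q)
for v in range(q[1]-9,q[1]+9): print(v,G[v,q[0]-12:q[0]+12], cv2.imread("pics/scene16.png").astype(int).sum(2)[v,q[0]-12:q[0]+12]//3)
```

```text
50.65 pos [0.4501 0.0886 0.0708] rot [-1.80e+02  2.00e-02  5.95e+00] F [-1.9 -0.5  6.1] M [-0.12  0.69  0.04] gap 0.131 gf 40.0 j7 -91.0
(-24, -18, 0) [248.  187.5]
(-34, -18, 10) [245.6 185.6]
(-24, -18, 34) [248.1 177.5]
(-40, -18, 12) [244.2 185.6]
[245 184]
175 [ 82  84  83  84  84  84  84  84  89 100 108 115 117 112 117 125 123 119
 116 118 117 110 102 101] [ 93  93  91  93  93  91  92  93  98 110 118 126 128 123 127 136 134 130
 127 128 127 120 110 110]
176 [ 86  85  84  85  85  82  83  81  79  81  90 106 113 118 128 132 127 118
 110 108 104 100  90  90] [ 94  94  93  93  94  91  91  88  87  89  99 116 122 129 139 144 139 128
 121 118 114 108  97  97]
177 [ 86  85  85  86  86  84  85  83  80  77  83  93  98 107 116 122 124 114
 110 105 100  97  88  87] [ 94  94  93  94  93  93  93  91  88  85  91 101 107 116 126 133 136 124
 119 114 111 106  96  94]
178 [ 87  85  85  86  86  86  86  84  83  82  85  88  89  93  93 102 111 113
 122 115 109 102  91  90] [ 95  93  94  94  94  94  94  93  91  91  93  96  96 101 102 111 120 122
 132 126 119 112  99  99]
179 [ 99  87  85  87  89  91  
[... 2097 characters left out ...]
 164 164 165 165 165 166 165 165 159 142 124 102  99 119 133 149 150
 138 126 111 100  94  95]
190 [153 152 144 127 113  95  79  72  67  63  65  77  85  79  78  82  86  98
 117 127 125 114 100  93] [166 166 166 166 166 167 167 166 165 163 158 152 138 136 148 156 161 161
 158 150 138 125 110 100]
191 [146 144 129 109 105 116 119 114  99  81  72  78  84  88  99 113 120 130
 142 147 146 138 127 116] [166 167 167 168 167 168 166 166 164 161 161 160 157 157 158 161 162 163
 164 163 159 151 139 127]
192 [123 127 129 126 130 142 146 143 131 116 103 100 104 117 130 141 145 149
 152 153 152 151 146 139] [166 166 167 167 167 167 166 164 162 161 161 161 161 162 163 163 164 165
 166 166 165 163 159 152]
```

Emit:
drive_tool(targets="0 0 -0.005 0 1; -0.001 0 -0.015 0 1; -0.002 0 -0.03 0 1; -0.003 0 -0.045 0 1; -0.004 0 -0.06 0 1; -0.005 0 -0.07 0 1; -0.005 0 -0.075 0 1; -0.005 0 -0.075 0 1")

```text
clock: 51.5
ee_pos: [0.4472, 0.0885, 0.1162]
tcp_rot: [-179.9, -0.0, 6.0]
contact_force: [-0.2, -0.3, -1.4]
finger_gap: 0.13
gripper_force: 40.0
```

Run:
```python
from h import *; from plan import *
s=st(); g=s["ee_pos"]*1000; i=capture("scene"); t=capture("top"); cv2.imwrite("pics/scene21.png",i[:,:,::-1]);cv2.imwrite("pics/top21.png",t[:,:,::-1]); G=i.astype(int).sum(2)//3
b=np.radians(6);d=g[:2]-B; X,Y=d@[np.cos(b),np.sin(b)],d@[-np.sin(b),np.cos(b)]; print("blk",X,Y)
q=proj("scene",[*(np.array(blk(X+92,Y))/1000),(g[2]-70.7+12)/1000]).astype(int); print(q,"tip",proj("scene",[*(np.array(blk(X+109,Y))/1000),(g[2]-70.7)/1000]))
for v in range(q[1]-9,q[1]+9): print(v,G[v,q[0]-12:q[0]+14])
q2=proj("scene",[*(np.array(blk(X-87,Y))/1000),(g[2]-70.7+2)/1000]).astype(int); print("foot",q2)
for v in range(q2[1]-7,q2[1]+8): print(v,G[v,q2[0]-10:q2[0]+11])
```

```text
51.5 pos [0.4472 0.0885 0.1162] rot [-1.7995e+02 -4.0000e-02  5.9700e+00] F [-0.2 -0.3 -1.4] M [-0.06  0.2   0.01] gap 0.13 gf 40.0 j7 -97.8
blk -135.36767093701982 -17.942230121662575
[243 172] tip [247.50834676 174.29528662]
163 [149 148 147 146 146 147 148 147 148 147 147 148 148 148 148 148 149 149
 152 153 153 154 153 152 149 149]
164 [148 149 146 146 146 145 145 143 141 141 144 148 148 149 148 149 150 151
 153 153 154 154 154 152 151 150]
165 [149 150 148 145 141 137 134 124 118 119 131 143 146 150 150 150 150 151
 152 153 153 155 153 152 152 152]
166 [147 147 143 135 125 121 121 110 100 100 114 125 132 142 146 150 151 150
 151 151 152 154 153 152 151 148]
167 [134 130 126 120 111 107 105  97  92 101 114 116 117 124 130 143 146 147
 148 148 146 147 145 143 139 136]
168 [104 102 105 105  99  92  86  76  78  92 106 113 115 114 113 123 129 134
 139 137 133 128 124 120 117 115]
169 [ 75  76  89  95  90  88  82  69  69  77  89 103 112 113 112 115 110 112
 118 123 122 116 112 110 108 109]
170 [ 66  73  92 104 101 102  94  75  69  73  90 103 112 113 115 119 111 103
 103 111 113 115 12
[... 1782 characters left out ...]
 72  73  73  73  73  72  70  76  85  93 101 104  92  80  74  73  73  73
  73  74  74]
194 [73 72 72 73 72 72 72 71 74 79 87 96 98 97 82 74 73 73 74 76 80]
195 [ 73  73  73  73  73  72  71  71  72  73  81  91 100 103  86  82  84  85
  86  94 107]
196 [ 74  74  74  74  72  73  72  75  81  91 109 116 113 108  99 111 119 119
 120 126 135]
197 [ 74  74  73  74  76  81  85  92 109 122 136 140 137 130 127 136 141 143
 142 144 147]
198 [ 74  73  77  84  92 111 118 123 135 142 146 148 147 144 143 147 147 148
 148 148 148]
199 [ 83  86  95 113 125 136 141 143 145 146 147 147 147 146 145 147 148 149
 148 148 147]
200 [111 121 128 139 145 147 148 148 148 148 148 147 147 146 145 144 145 145
 144 141 137]
```

The ball is seated in the level bowl. This time I'll place the tip 3–5 mm further inside the rim.

Emit:
drive_tool(targets="0.001 0 0 0 1; 0.004 0 0 0 1; 0.008 0 0 0 1; 0.012 0 0 0 1; 0.015 0 0 0 1; 0.0157 0 0 0 1; 0.0157 0 0 0 1; 0.0157 0 0 0 1")

```text
clock: 52.4
ee_pos: [0.4564, 0.0891, 0.1157]
tcp_rot: [180.0, 0.0, 6.0]
contact_force: [0.6, -0.0, -1.7]
finger_gap: 0.13
gripper_force: 40.0
```

Emit:
drive_tool(targets="0 0 0.002 0 1; 0 0 0.006 0 1; 0 0 0.011 0 1; 0 0 0.0155 0 1; 0 0 0.018 0 1; 0 0 0.0185 0 1; 0 0 0.0185 0 1; 0 0 0.0185 0 1")

```text
clock: 53.2
ee_pos: [0.4565, 0.0892, 0.1047]
tcp_rot: [-180.0, -0.0, 6.0]
contact_force: [-0.1, -0.1, -0.8]
finger_gap: 0.131
gripper_force: 40.0
```

Emit:
drive_tool(targets="0 -0.001 0 0 1; 0 -0.0015 0 0 1; 0 -0.0015 0 0 1; 0 -0.0015 0 0 1; 0 -0.0015 0 0 1; 0 -0.0015 0 0 1; 0 -0.0015 0 0 1; 0 -0.0015 0 0 1", grip_force=3)

```text
clock: 54.0
ee_pos: [0.4564, 0.0901, 0.1047]
tcp_rot: [180.0, 0.0, 6.0]
contact_force: [0.1, 0.2, -0.8]
finger_gap: 0.137
gripper_force: 3.0
```

Emit:
drive_tool(targets="0.002 0 -0.003 0 1; 0.004 0 -0.007 0 1; 0.007 0 -0.012 0 1; 0.01 0 -0.016 0 1; 0.013 0 -0.02 0 1; 0.016 0 -0.025 0 1; 0.0195 0 -0.03 0 1; 0.0195 0 -0.03 0 1")

```text
clock: 54.8
ee_pos: [0.4685, 0.0914, 0.1231]
tcp_rot: [-180.0, -0.0, 6.0]
contact_force: [0.6, 0.6, -1.0]
finger_gap: 0.137
gripper_force: 3.0
```

Emit:
drive_tool(targets="0.003 0 -0.004 0 1; 0.006 0 -0.007 0 1; 0.01 0 -0.011 0 1; 0.013 0 -0.015 0 1; 0.017 0 -0.018 0 1; 0.02 0 -0.022 0 1; 0.025 0 -0.0265 0 1; 0.025 0 -0.0265 0 1")

```text
clock: 55.6
ee_pos: [0.4835, 0.0929, 0.139]
tcp_rot: [180.0, -0.0, 6.0]
contact_force: [-0.2, -0.1, -1.1]
finger_gap: 0.141
gripper_force: 3.0
```

Emit:
drive_tool(targets="0.004 0 -0.0035 0 1; 0.009 0 -0.007 0 1; 0.0135 0 -0.0115 0 1; 0.018 0 -0.015 0 1; 0.023 0 -0.0185 0 1; 0.028 0 -0.022 0 1; 0.028 0 -0.022 0 1; 0.028 0 -0.022 0 1")

```text
clock: 56.4
ee_pos: [0.4996, 0.0945, 0.1517]
tcp_rot: [180.0, 0.0, 5.9]
contact_force: [0.2, 0.3, -0.9]
finger_gap: 0.139
gripper_force: 3.0
```

Run:
```python
from h import *; from plan import *
s=st(); i=capture("scene"); t=capture("top"); cv2.imwrite("pics/scene22.png",i[:,:,::-1]);cv2.imwrite("pics/top22.png",t[:,:,::-1]); G=i.astype(int).sum(2)//3
q=proj("scene",[*(np.array(blk(0,-18))/1000),.016]).astype(int); print(q); H=cv2.imread("pics/scene16.png").astype(int).sum(2)//3
for v in range(q[1]-10,q[1]+9): print(v,G[v,q[0]-14:q[0]+12],H[v,q[0]-14:q[0]+12])
```

```text
56.4 pos [0.4996 0.0945 0.1517] rot [1.7998e+02 1.0000e-02 5.9500e+00] F [ 0.2  0.3 -0.9] M [-0.09  0.13  0.09] gap 0.139 gf 3.0 j7 -91.2
[253 180]
170 [ 92  87  83  78  76  73  69  73  92  99 102 112 114 115 123 125 129 129
 129 130 132 133 133 131 128 128] [103  98  97 102 111 122 133 136 124 114 113 124 125 127 134 138 141 142
 142 143 145 146 145 144 141 140]
171 [ 95  90  85  71  63  61  64  72  92 101 106 114 112 112 116 125 136 138
 142 145 145 145 145 145 145 145] [109 104 111 116 122 126 130 129 118 112 117 127 123 124 128 137 150 152
 155 158 159 159 159 159 158 159]
172 [104 102  91  72  62  59  61  66  79  94 101 110 114 113 104 108 120 123
 133 144 146 147 148 147 148 147] [121 120 128 127 122 120 118 112 103 102 113 123 125 124 115 120 133 135
 147 157 160 160 161 161 161 161]
173 [103 110 101  85  72  63  61  61  67  78  81  92 102 106 108 114 112 107
 112 124 135 140 145 148 148 148] [122 128 134 129 118 113 111 106  96  98 104 110 117 122 123 127 125 118
 124 137 147 153 158 161 162 161]
174 [ 92 100  99 100  93  81  71  64  63  68  68  75  80  89 103 116 112 106
 10
[... 2463 characters left out ...]
21 108  95  93  94  94  96  97  96  95
  95  92  86  86 101 113 116 118]
186 [ 72  74  79  79  76  74  74  76  77  77  77  79  84  86  86  87  87  88
  88  86  81  76  81  86  96 103] [163 163 163 152 118  97 102 108 105  95  86  90  94  95  96  96  97  97
  97  95  90  84  89  97 107 114]
187 [72 73 74 74 73 73 74 74 75 77 85 86 84 85 86 87 88 87 88 87 84 80 75 75
 83 91] [163 163 163 154 116  86  82  87  86  83  87  94  94  95  95  96  97  97
  98  96  94  89  82  83  91  99]
188 [ 83  87  88  85  77  74  74  74  74  84 106 105  95  90  87  85  86  86
  87  87  88  85  81  79  81  83] [163 164 164 155 121  91  77  77  85  96 118 123 109 101  97  96  95  95
  96  97  96  95  90  88  89  91]
```

Emit:
drive_tool(targets="0.005 0 -0.003 0 1; 0.01 0 -0.006 0 1; 0.016 0 -0.009 0 1; 0.021 0 -0.0115 0 1; 0.026 0 -0.014 0 1; 0.032 0 -0.0165 0 1; 0.032 0 -0.0165 0 1; 0.032 0 -0.0165 0 1")

```text
clock: 57.3
ee_pos: [0.5187, 0.0965, 0.1616]
tcp_rot: [180.0, 0.0, 5.9]
contact_force: [0.1, 1.2, -0.4]
finger_gap: 0.14
gripper_force: 3.0
```

Emit:
drive_tool(targets="0 0 0 0 1; 0 0 0 0 1; 0 0 0 0 1; 0 0 0 0 1; 0 0 -0.02 0 1; 0 0 -0.05 0 1; 0 0 -0.08 0 1; 0 0 -0.08 0 1", grip_force=30)

```text
clock: 58.1
ee_pos: [0.5202, 0.0967, 0.2124]
tcp_rot: [-179.9, -0.2, 5.9]
contact_force: [-0.2, 0.5, -1.7]
finger_gap: 0.138
gripper_force: 30.0
```

Run:
```python
from h import *; from plan import *
s=st(); g=s["ee_pos"]*1000
plan([(480,-60,210,6,1)],[*g,6])
i=capture("scene"); cv2.imwrite("pics/scene23.png",i[:,:,::-1])
```

```text
58.1 pos [0.5202 0.0967 0.2124] rot [-179.91   -0.21    5.94] F [-0.2  0.5 -1.7] M [-0.05  0.14  0.01] gap 0.138 gf 30.0 j7 -92.2
-0.0052 0.014 0.0002 0 1; -0.0186 0.0501 0.0008 0 1; -0.037 0.0995 0.0016 0 1; -0.0569 0.1533 0.0024 0 1; -0.0753 0.2026 0.0032 0 1; -0.0887 0.2387 0.0038 0 1; -0.0939 0.2527 0.004 0 1; -0.0939 0.2527 0.004 0 1
end [480. -60. 210.   6.]
```

Emit:
drive_tool(targets="-0.005 0.014 0 0 1; -0.019 0.05 0 0 1; -0.037 0.1 0 0 1; -0.057 0.153 0 0 1; -0.075 0.203 0 0 1; -0.089 0.239 0 0 1; -0.094 0.253 0 0 1; -0.094 0.253 0 0 1")

```text
clock: 58.95
ee_pos: [0.4781, -0.0609, 0.2095]
tcp_rot: [-180.0, -0.0, 5.9]
contact_force: [-1.5, 0.4, -0.6]
finger_gap: 0.132
gripper_force: 30.0
```

Run:
```python
from h import *; from plan import *
s=st(); t=capture("top"); cv2.imwrite("pics/top24.png",t[:,:,::-1]); cv2.imwrite("pics/scene24.png",capture("scene")[:,:,::-1]); t=t.astype(int).sum(2)/3
for y in(-54,-18,18):
    a,b=proj("top",[*(np.array(blk(0,y))/1000),.012]).round().astype(int); print(y,a,b); print(t[b-6:b+14,a-6:a+7].astype(int))
```

```text
58.95 pos [ 0.4781 -0.0609  0.2095] rot [-179.96   -0.      5.87] F [-1.5  0.4 -0.6] M [0.01 0.12 0.04] gap 0.132 gf 30.0 j7 -83.9
-54 231 161
[[124  82  85  94 100 110 111 114 117  96 151 131 153]
 [117 134 135 148 149 166 167 165 160 106 139 121 154]
 [129 156 164 163 163 163 165 166 155 106 138 134 156]
 [135 140 165 163 162 168 164 166 157 105 135 161 156]
 [145 134 166 168 168 169 167 168 160 109 135 159 157]
 [151 120 167 166 168 167 168 168 161 106 133 159 153]
 [155 123 166 167 166 168 168 166 160 103 133 158 142]
 [155 132 165 164 165 164 166 165 161 126 128 158 141]
 [155 141 163 162 165 165 167 164 166 164 146 161 127]
 [157 147 156 156 149 158 160 162 160 162 160 162 143]
 [164 161 149 148 132 144 146 147 140 141 135 138 141]
 [138 142 145 143 145 123 118 103  91  83  60  51  52]
 [ 53  56  78  65  90  80  79  78  93  97 107 106 105]
 [105 104 101 105 125 125 121 127 134 140 157 156 156]
 [151 153 150 149 151 154 153 156 154 153 153 140 132]
 [137 138 135 134 138 137 134 134 135 137 132  91  95]
 [ 92  91  88  95  93  91  92  94  92  92  91  92  95]
 [ 87  90  93  95  97 
[... 1668 characters left out ...]
56 123 113 116 118 129 157 122 153 121]
 [150  94 162 161 162 161 161 162 160 153 126 156 134]
 [150 108 154 160 160 159 158 158 158 157 144 156 145]
 [158 131 144 151 150 144 155 156 153 154 154 160 159]
 [160 160 160 148 147 131 143 145 136 128 128 138 140]
 [137 139 140 147 142 143 123 119 101  90  69  54  47]
 [ 55  53  53  72  65  81  65  68  77  88  69  70  69]
 [104 101 100 108 110 109 109 114 129 127  89  94  93]
 [150 146 152 155 158 154 156 154 151 128  88  92  92]
 [148 153 155 158 155 154 153 155 148  92  92  93  86]
 [153 156 159 159 158 154 156 154 149  93  95  91  90]
 [159 156 157 155 156 155 156 153 129  89  92  90  88]
 [154 153 154 156 154 152 156 149  89  91  88  90  91]]
```

Both balls are now in separate wells and the trough is empty. I'll lay the spoon back on its pad by reversing the arc with the tip on the pad.

Run:
```python
from plan import *
plan([(625,-261.6,210,4,1),(625,-261.6,134,4,1,6)],[478.3,-60.9,209.5,5.9])
```

```text
0.0049 0.0083 0 0.0002 1; 0.0182 0.0312 -0.0001 0.0009 1; 0.0381 0.0653 -0.0002 0.0019 1; 0.0628 0.1075 -0.0003 0.0032 1; 0.0902 0.1546 -0.0004 0.0046 1; 0.1186 0.2033 -0.0005 0.006 1; 0.1461 0.2503 -0.0006 0.0074 1; 0.1707 0.2925 -0.0007 0.0086 1
0.0208 0.0336 -0.0001 0.001 1; 0.0348 0.0561 -0.0001 0.0017 1; 0.0399 0.0643 -0.0001 0.002 1; 0.0399 0.0643 0.0092 0.002 1; 0.0399 0.0643 0.0327 0.002 1; 0.0399 0.0643 0.0632 0.002 1; 0.0399 0.0643 0.0937 0.002 1; 0.0399 0.0643 0.1172 0.002 1
0 0 0.0093 0 1; 0 0 0.0093 0 1; 0 0 0.0093 0 1; 0 0 0.0093 0 1; 0 0 0.0093 0 1; 0 0 0.0093 0 1; 0 0 0.0093 0 1; 0 0 0.0093 0 1
end [ 625.  -261.6  134.     4. ]
```

Emit:
drive_tool(targets="0.005 0.008 0 0 1; 0.018 0.031 0 0.001 1; 0.038 0.065 0 0.002 1; 0.063 0.1075 0 0.003 1; 0.09 0.155 0 0.0045 1; 0.119 0.203 0 0.006 1; 0.146 0.25 0 0.0075 1; 0.171 0.2925 0 0.0086 1")

```text
clock: 59.85
ee_pos: [0.6003, -0.2245, 0.2081]
tcp_rot: [180.0, 0.1, 4.5]
contact_force: [0.0, -0.1, -0.6]
finger_gap: 0.128
gripper_force: 30.0
```

Emit:
drive_tool(targets="0.021 0.0336 0 0.001 1; 0.035 0.056 0 0.0017 1; 0.04 0.064 0 0.002 1; 0.04 0.064 0.009 0.002 1; 0.04 0.064 0.033 0.002 1; 0.04 0.064 0.063 0.002 1; 0.04 0.064 0.094 0.002 1; 0.04 0.064 0.108 0.002 1")

```text
clock: 60.65
ee_pos: [0.6245, -0.2587, 0.1417]
tcp_rot: [-179.9, 0.2, 4.1]
contact_force: [0.1, -0.4, -0.9]
finger_gap: 0.131
gripper_force: 30.0
```

Run:
```python
from h import *; from plan import *
s=st(); g=s["ee_pos"]*1000; i=capture("scene"); cv2.imwrite("pics/scene25.png",i[:,:,::-1]); G=i.astype(int).sum(2)//3
a=np.radians(s["tcp_rot"][2]); ux=np.array([np.cos(a),np.sin(a)])
for th in(30,40,50,60):
  c,s_=np.cos(np.radians(th)),np.sin(np.radians(th))
  print(th,[proj("scene",[*((g[:2]+ux*(x*c+z*s_))/1000),(g[2]-12.7-x*s_+z*c)/1000]).round(1) for x,z in((-88,-56),(-62,-20),(-30,-20),(109,-58))])
# bright low-saturation thin tail vs bg: list diff to earlier empty scene
E0=cv2.imread("pics/scene24.png").astype(int).sum(2)//3
D=abs(G-E0)>25
q=proj("scene",[*((g[:2]-ux*70)/1000),(g[2])/1000]).astype(int); print(q); 
cv2.imwrite("pics/d.png",D*255)
for v in range(q[1]-30,q[1]+31,2): print(v,''.join('#' if x<60 else ('+' if x<120 else '.') for x in G[v,q[0]-35:q[0]+60]))
```

```text
60.65 pos [ 0.6245 -0.2587  0.1417] rot [-1.7988e+02  1.6000e-01  4.1200e+00] F [ 0.1 -0.4 -0.9] M [-0.07  0.21 -0.01] gap 0.131 gf 30.0 j7 -44.4
30 [array([328.6, 201.3]), array([340.5, 189.3]), array([347.1, 191.8]), array([367.2, 214.8])]
40 [array([329.5, 194.3]), array([341.8, 184.8]), array([347.5, 189.5]), array([362.3, 220.3])]
50 [array([331.3, 187. ]), array([343.7, 180.3]), array([348. , 187.1]), array([357.2, 225. ])]
60 [array([333.9, 179.6]), array([345.9, 176.1]), array([348.9, 184.6]), array([352. , 228.6])]
[338 190]
160 ................+#######+..........+###########################################################
162 ................+#######+............++########################################################
164 .................+++++++..................+++++################++##############################
166 ..............................................+################++#######+++..+#################
168 ..............................................+#########################++...+#################
170 ............++................................+#########
[... 1957 characters left out ...]
+++++++++++++++++++++++++++++++++..........++++++++...............................
212 ++++++++++++++++++++++++++++++++++++++++++++++............+++++++++............................
214 ++++++++++++++++++++++++++++++++++++++++++++++................+++++++++........................
216 +++++++++++++++++++++++++++++++++++++++++++++++................................................
218 .......++++++++++++++++++++++++++++++++++++++++................................................
220 .................++++++++++++++++++++++++++++++++++.....++++...................................[ WARN:0@0.570] global loadsave.cpp:1063 imwrite_ Unsupported depth image for selected encoder is fallbacked to CV_8U.
```

Run:
```python
from plan import *
plan([(597.5,-263.5,120,4,1,6),(589,-264.1,107.5,4,1,5),(574.2,-265.1,92,4,1,6),(562.5,-266,72.7,4,1,7)],[625,-261,145,4.1])
```

```text
-0.0034 0.0001 0.0031 0 1; -0.0119 0.0002 0.0108 0.0001 1; -0.023 0.0004 0.0208 0.0003 1; -0.0341 0.0007 0.0309 0.0004 1; -0.0426 0.0008 0.0386 0.0005 1; -0.046 0.0009 0.0417 0.0006 1; -0.0475 0.0009 0.0438 0.0006 1; -0.051 0.0009 0.049 0.0006 1
-0.0042 0 0.0062 0 1; -0.0077 0 0.0113 0 1; -0.0092 0 0.0135 0 1; -0.011 0 0.0154 0 1; -0.0156 0 0.0202 0 1; -0.0216 0 0.0264 0 1; -0.0275 -0.0001 0.0326 0 1; -0.0321 -0.0001 0.0374 0 1
-0.0018 0 0.0019 0 1; -0.0029 0 0.0037 0 1; -0.0057 0.0001 0.0083 0 1; -0.0095 0.0001 0.0146 0 1; -0.0137 0.0001 0.0214 0 1; -0.0175 0.0001 0.0277 0 1; -0.0203 0.0002 0.0323 0 1; -0.0214 0.0002 0.0341 0 1
end [ 562.5 -266.    72.7    4. ]
```

Emit:
drive_tool(targets="-0.0034 0 0.003 0 1; -0.012 0 0.011 0 1; -0.023 0.0004 0.021 0 1; -0.034 0.0007 0.031 0.0004 1; -0.0426 0.001 0.0386 0.0005 1; -0.046 0.001 0.0417 0.0006 1; -0.0475 0.001 0.0438 0.0006 1; -0.051 0.001 0.049 0.0006 1", grip_force=8)

```text
clock: 61.5
ee_pos: [0.5955, -0.2633, 0.1157]
tcp_rot: [180.0, -0.0, 4.0]
contact_force: [0.5, -0.4, 0.3]
finger_gap: 0.137
gripper_force: 8.0
```

Emit:
drive_tool(targets="-0.0042 0 0.0062 0 1; -0.0077 0 0.0113 0 1; -0.0092 0 0.0135 0 1; -0.011 0 0.0154 0 1; -0.0156 0 0.02 0 1; -0.0216 0 0.0264 0 1; -0.0275 0 0.0326 0 1; -0.032 0 0.0374 0 1")

```text
clock: 62.3
ee_pos: [0.5754, -0.2646, 0.0926]
tcp_rot: [-180.0, 0.0, 3.9]
contact_force: [-0.1, 0.4, -0.6]
finger_gap: 0.136
gripper_force: 8.0
```

Emit:
drive_tool(targets="-0.0018 0 0.002 0 1; -0.003 0 0.0037 0 1; -0.0057 0 0.0083 0 1; -0.0095 0 0.0146 0 1; -0.0137 0 0.0214 0 1; -0.0175 0 0.0277 0 1; -0.02 0 0.0323 0 1; -0.0214 0 0.034 0 1")

```text
clock: 63.1
ee_pos: [0.5636, -0.2656, 0.073]
tcp_rot: [180.0, -0.1, 3.9]
contact_force: [1.2, 1.4, 6.4]
finger_gap: 0.137
gripper_force: 8.0
```

Emit:
drive_tool(targets="0 0 0 0 1; 0 0 0 0 1; 0 0 0 0 1; 0 0 0 0 1; 0 0 0 0 1; 0 0 0 0 1; 0 0 0 0 1; 0 0 0 0 1", grip_force=3)

```text
clock: 63.9
ee_pos: [0.5631, -0.2656, 0.0726]
tcp_rot: [180.0, -0.0, 3.9]
contact_force: [1.0, 0.1, 3.3]
finger_gap: 0.138
gripper_force: 3.0
```

Emit:
drive_tool(targets="0 0 0 0 -0.5; 0 0 0 0 -0.5; 0 0 0 0 -0.5; 0 0 0 0 -0.5; 0 0 -0.04 0 -0.5; 0 0 -0.1 0 -0.5; 0 0 -0.17 0 -0.5; 0 0 -0.23 0 -0.5")

```text
clock: 64.7
ee_pos: [0.5629, -0.2658, 0.2125]
tcp_rot: [180.0, -0.0, 3.9]
contact_force: [0.7, 0.6, 0.7]
finger_gap: 0.727
gripper_force: 0.0
```

Run:
```python
from h import *; from plan import *
s=st(); t=capture("top"); i=capture("scene"); cv2.imwrite("pics/top26.png",t[:,:,::-1]); cv2.imwrite("pics/scene26.png",i[:,:,::-1])
def cover(t):
    im=t[:,:,::-1].astype(int); a,b,c,d=185,240,120,215; sub=im[a:b,c:d]
    w=np.zeros(im.shape[:2],np.uint8); w[a:b,c:d]=(sub[...,2]-sub[...,0]<10)&(sub.sum(2)>40)
    for k in sorted(cv2.findContours(w,0,1)[0],key=cv2.contourArea)[-2:]:
        r=cv2.minAreaRect(k); print(cv2.contourArea(k),r); pts=[P("top",*q,.006)*1000 for q in cv2.boxPoints(r)]; print(np.round(P("top",*r[0],.006)*1000,1),np.round(pts,1).tolist())
cover(t)
# spoon vs pad in top and scene masks (changes relative to start)
for nm,im,roi in(("top",t,(125,215,325,350)),("scene",i,(190,270,290,390))):
    A=im.astype(int).sum(2)//3; Z=cv2.imread(f"pics/{nm}0.png").astype(int).sum(2)//3; a,b,c,d=roi
    for k,M in(("now",A),("start",Z)):
        m=M[a:b,c:d]
        if nm=="top":
            print(k); 
            for v in range(a,b,3): print(v,M[v,c:d])
```

```text
64.7 pos [ 0.5629 -0.2658  0.2125] rot [ 1.7998e+02 -1.0000e-02  3.9100e+00] F [0.7 0.6 0.7] M [-0.06  0.07 -0.05] gap 0.727 gf 0.0 j7 -44.9
14.0 ((123.0, 187.0), (4.0, 6.0), 90.0)
[495.2 404.8] [[501.4, 414.6], [501.8, 395.7], [489.1, 395.0], [488.7, 413.9]]
445.0 ((160.59877014160156, 216.62908935546875), (45.21076965332031, 11.11535358428955), 2.385944128036499)
[404.2 282.2] [[388.4, 352.8], [423.2, 353.1], [420.0, 211.3], [385.2, 211.5]]
now
125 [164 166 162 170 167 167 170 164 164 165 164 168 168 170 165 167 168 166
 160 158 159 165 169 169 168]
128 [169 172 172 169 169 167 166 164 166 166 162 164 168 168 160 162 163 166
 165 163 166 160 164 166 168]
131 [169 167 147  50  55  78  76  76  73  78 112 112 109 108 108 107 104 108
 105 109 111 149 134  66   6]
134 [164 162 122  27  19  21  23  26  24  26  24  24  22  23  21  13  19  15
  21  12  25  46   0  15   7]
137 [140 131  62  33  68  81  79  87 105 123 115  86  51  27  19  20  21  17
  19  16  41  84   0  10  12]
140 [21 17 33 26 25 19 20 23 24 24 22 12 26 22 20 21 22 17 18 18  4  4  2  0
  5]
143 [21 25 19  9 22 25 18 18 23 
[... 4451 characters left out ...]
  24  58  75  21  16  12  18
   7  22  24  80 129 131 131]
197 [137 132  94  19  15  14  15  23  45  56  52  46  74  71  58  65  59  20
   6  23  34  83 128 130 133]
200 [134 131  94  13  19  14  15  12  17  13  11   7   5  12  13  17   5   9
   9  18  34  81 130 133 132]
203 [134 132 136 131 135 134 133 133 133 133 133 133 130 126 128 133 132 130
 129 127 126 125 128 130 127]
206 [134 133 131 133 132 130 132 133 135 129 126 125 127 126 124 130 133 133
 131 130 134 135 134 132 130]
209 [134 131 134 134 133 131 133 135 136 129 132 127 125 130 131 133 131 131
 134 137 134 134 121 132 101]
212 [132 135 133 135 131 131 133 133 132 130 129 127 135 132 126 132 133 122
 123 135 133 134 131 128 115]
```

The cover has been knocked aside to about (404, 282) mm, so I'm using the fresh measurement to go and grasp its handle.

Run:
```python
from plan import *
plan([(520,0,210,45,-0.5),(404.2,282.2,140,88.7,-0.5),(404.2,282.2,140,88.7,-0.5,4)],[562.9,-265.8,212,3.9])
```

```text
-0.0008 -0.0088 0.0001 -0.0045 -0.5; -0.0031 -0.0331 0.0002 -0.0169 -0.5; -0.0064 -0.0698 0.0005 -0.0357 -0.5; -0.0107 -0.1158 0.0009 -0.0592 -0.5; -0.0155 -0.1681 0.0013 -0.0859 -0.5; -0.0206 -0.2234 0.0017 -0.1142 -0.5; -0.0257 -0.2788 0.0021 -0.1424 -0.5; -0.0305 -0.331 0.0025 -0.1691 -0.5
0.0196 -0.0418 0.0003 -0.0236 -0.5; 0.0353 -0.0752 0.0006 -0.0423 -0.5; 0.0457 -0.0973 0.0008 -0.0547 -0.5; 0.0495 -0.1053 0.0008 -0.0592 -0.5; 0.051 -0.1125 0.0025 -0.0628 -0.5; 0.0553 -0.1328 0.0073 -0.0727 -0.5; 0.062 -0.164 0.0146 -0.0879 -0.5; 0.0705 -0.2039 0.024 -0.1074 -0.5
0.0246 -0.0405 0.0108 -0.0226 -0.5; 0.0516 -0.0848 0.0228 -0.0474 -0.5; 0.0798 -0.131 0.0352 -0.0732 -0.5; 0.1079 -0.1772 0.0476 -0.0991 -0.5; 0.1349 -0.2215 0.0595 -0.1238 -0.5; 0.1596 -0.262 0.0704 -0.1465 -0.5; 0.1808 -0.2968 0.0797 -0.1659 -0.5; 0.1974 -0.324 0.087 -0.1812 -0.5
0.0187 -0.0091 0.0048 -0.0099 -0.5; 0.0253 -0.0123 0.0065 -0.0134 -0.5; 0.0253 -0.0123 0.0065 -0.0134 -0.5; 0.0253 -0.0123 0.0065 -0.0134 -0.5; 0.0253 -0.0123 0.0065 -0.0134 -0.5; 0.0253 -0.0123 0.0065 -0.0134 -0.5; 0.0253 -0.0123 0.0065 -0.0134 -0.5; 0.0253 -0.0123 0.0065 -0.0134 -0.5
end [404.2 282.2 140.   88.7]
```

Emit:
drive_tool(targets="-0.0008 -0.009 0 -0.0045 -0.5; -0.003 -0.033 0 -0.017 -0.5; -0.0064 -0.07 0 -0.036 -0.5; -0.0107 -0.116 0.001 -0.059 -0.5; -0.0155 -0.168 0.001 -0.086 -0.5; -0.0206 -0.223 0.002 -0.114 -0.5; -0.0257 -0.279 0.002 -0.142 -0.5; -0.0305 -0.331 0.0025 -0.169 -0.5")

```text
clock: 65.6
ee_pos: [0.5299, -0.0664, 0.2076]
tcp_rot: [-179.9, 0.1, 34.7]
contact_force: [1.2, 0.2, 0.5]
finger_gap: 0.751
gripper_force: 0.0
```

Emit:
drive_tool(targets="0.02 -0.042 0 -0.0236 -0.5; 0.035 -0.075 0 -0.042 -0.5; 0.0457 -0.097 0.001 -0.055 -0.5; 0.0495 -0.105 0.001 -0.059 -0.5; 0.051 -0.1125 0.0025 -0.063 -0.5; 0.055 -0.133 0.007 -0.073 -0.5; 0.062 -0.164 0.0146 -0.088 -0.5; 0.0705 -0.204 0.024 -0.1074 -0.5")

```text
clock: 66.4
ee_pos: [0.4965, 0.0566, 0.1943]
tcp_rot: [180.0, 0.0, 53.8]
contact_force: [0.0, 0.4, -0.5]
finger_gap: 0.752
gripper_force: 0.0
```

Emit:
drive_tool(targets="0.0246 -0.0405 0.011 -0.0226 -0.5; 0.0516 -0.085 0.023 -0.047 -0.5; 0.08 -0.131 0.035 -0.073 -0.5; 0.108 -0.177 0.0476 -0.099 -0.5; 0.135 -0.2215 0.0595 -0.124 -0.5; 0.16 -0.262 0.07 -0.1465 -0.5; 0.181 -0.297 0.08 -0.166 -0.5; 0.1974 -0.324 0.087 -0.1812 -0.5")

```text
clock: 67.2
ee_pos: [0.4093, 0.2686, 0.1419]
tcp_rot: [-180.0, 0.0, 86.6]
contact_force: [-0.2, -0.8, 0.0]
finger_gap: 0.752
gripper_force: 0.0
```

Emit:
drive_tool(targets="0.0187 -0.009 0.005 -0.01 -0.5; 0.0253 -0.0123 0.0065 -0.0134 -0.5; 0.0253 -0.0123 0.0065 -0.0134 -0.5; 0.0253 -0.0123 0.0065 -0.0134 -0.5; 0.0253 -0.0123 0.0065 -0.0134 -0.5; 0.0253 -0.0123 0.0065 -0.0134 -0.5; 0.0253 -0.0123 0.0065 -0.0134 -0.5; 0.0253 -0.0123 0.0065 -0.0134 -0.5")

```text
clock: 68.0
ee_pos: [0.4042, 0.2823, 0.1387]
tcp_rot: [180.0, -0.0, 88.7]
contact_force: [-0.1, -0.6, -0.8]
finger_gap: 0.755
gripper_force: 0.0
```

Run:
```python
from h import *; from plan import *
s=st(); t=capture("top"); i=capture("scene"); cv2.imwrite("pics/top27.png",t[:,:,::-1]); cv2.imwrite("pics/scene27.png",i[:,:,::-1])
def rect(mask,z,name="top"):
    k=max(cv2.findContours(mask,0,1)[0],key=cv2.contourArea); r=cv2.minAreaRect(k); print(cv2.contourArea(k),np.round(P(name,*r[0],z)*1000,1),np.round([P(name,*q,z)*1000 for q in cv2.boxPoints(r)],1).tolist())
# cover in scene: dark handle + grey plate around predicted
A=t.astype(int).sum(2)//3; Z=cv2.imread("pics/top0.png").astype(int).sum(2)//3
# spoon: compare now vs start
for v in range(131,203,3): print(v,A[v,327:347],Z[v,327:347])
```

```text
68.0 pos [0.4042 0.2823 0.1387] rot [ 1.80e+02 -1.00e-02  8.87e+01] F [-0.1 -0.6 -0.8] M [-0.07  0.04  0.04] gap 0.755 gf 0.0 j7 -37.0
131 [135  46  48  67  69  68  65  71  99  98  98  97  95  93  98  96  94  95
 101 135] [113  36  44  57  56  55  58  61  86  82  82  81  84  80  80  78  84  80
  88 121]
134 [108  16  12  21  12  22  25  18  16  19  20  16  13  15  15  18  14  22
  49 124] [ 91  21  13  15  13  12  17  13   5  19  15  16   9   8   5  18   5  12
  39 107]
137 [100  40 104 112 111 112 111 108 102  76  44  28  20  18  24  19  18  20
  53 124] [ 86  13  48  33  46  47  45  46  42  39  60   5  17  15  14  15  16  15
  40 109]
140 [103  35  81 121 124 122 120 121 122 115  55  62  10  21  18  12  17  23
  38  93] [ 92  42 105 101  96  98  98  95 101  61  29  11  16  11  15  11  11  14
  25  80]
143 [ 99  13  57 113 123 121 122 117 123 114  66 103  21  24  14  22  11  24
  35  91] [ 87  30  77 108 105 106 105 109 101  60  43  46  14   8  13  14  17  10
  32  79]
146 [106  16  26  17  11  26  25  32  60 114  68  24  16  12  22  21  17  18
  36  98] [ 92  23  50  72  74  72  57
[... 2141 characters left out ...]
 18  21  15
  37 100] [ 98  10  21  19   7   2   9  19  20  17  31  87 102  20  12  10   9  19
  28  82]
191 [105  12  23   9  15  15  16  14   3  14  40  80  84  14  18  23  22  23
  39  94] [88 14 16  7 21  6  0  4 17  8 32 71 79 20 17 11  5 16 34 79]
194 [109  16  18  15  14  10  22  17  14  24  64  87  32  19  23  18  15  19
  30  95] [97 10 10 14 13 12 11 12  2 24 58 75 21 16 12 18  7 22 24 80]
197 [107  17  20  26  23  40  94 118 118 106  81  98 113 109 105  44  16  18
  40  98] [94 19 15 14 15 23 45 56 52 46 74 71 58 65 59 20  6 23 34 83]
200 [110  15  15  21  21   8  10  19  21  17  19  23  13  20  22  17  14  13
  34  97] [94 13 19 14 15 12 17 13 11  7  5 12 13 17  5  9  9 18 34 81]
```

The spoon lies on its pad essentially as found. Next I'll grasp the cover by its handle.

Emit:
drive_tool(targets="0 0 0.03 0 -0.5; 0 0 0.08 0 -0.5; 0 0 0.13 0 -0.5; 0 0 0.165 0 -0.5; 0 0 0.182 0 -0.5; 0 0 0.182 0 -0.5; 0 0 0.182 0 -0.5; 0 0 0.182 0 -0.5")

```text
clock: 68.9
ee_pos: [0.4048, 0.283, 0.0305]
tcp_rot: [179.9, -0.1, 88.7]
contact_force: [0.6, 0.1, -0.9]
finger_gap: 0.748
gripper_force: 0.0
```

Emit:
drive_tool(targets="0 0 0 0 1; 0 0 0 0 1; 0 0 0 0 1; 0 0 0 0 1; 0 0 0 0 1; 0 0 0 0 1; 0 0 0 0 1; 0 0 0 0 1", grip_force=10)

```text
clock: 69.7
ee_pos: [0.4041, 0.2824, 0.0294]
tcp_rot: [180.0, 0.0, 88.7]
contact_force: [-0.1, -0.1, -0.7]
finger_gap: 0.136
gripper_force: 10.0
```

Emit:
drive_tool(targets="0 0 0 0 1; 0 0 0 0 1; 0 0 -0.01 0 1; 0 0 -0.03 0 1; 0 0 -0.06 0 1; 0 0 -0.1 0 1; 0 0 -0.13 0 1; 0 0 -0.13 0 1", grip_force=50)

```text
clock: 70.5
ee_pos: [0.4054, 0.2835, 0.1103]
tcp_rot: [179.8, -0.2, 88.7]
contact_force: [0.3, -0.4, -1.7]
finger_gap: 0.133
gripper_force: 50.0
```

Run:
```python
from h import *; from plan import *
s=st(); t=capture("top"); i=capture("scene"); cv2.imwrite("pics/top28.png",t[:,:,::-1]); cv2.imwrite("pics/scene28.png",i[:,:,::-1])
g=s["ee_pos"]; im=i.astype(int)
q=proj("scene",[g[0],g[1],g[2]-.03]).astype(int); print(q)
print("ends pred",[proj("scene",[g[0]+.003*k*0,g[1]+k*.071,g[2]-.026]).round(1) for k in(-1,1)])
G=im.sum(2)//3
for v in range(q[1]-14,q[1]+26,2): print(v,''.join('#' if x<60 else ('+' if x<120 else '.') for x in G[v,q[0]-45:q[0]+45]))
print("topends",[proj("top",[g[0],g[1]+k*.071,g[2]-.026]).round(1) for k in(-1,1)])
T=t.astype(int).sum(2)//3; q=proj("top",[g[0],g[1]-.071,g[2]-.023]).astype(int)
for v in range(q[1]-9,q[1]+10): print(v,T[v,q[0]-12:q[0]+6])
```

```text
70.5 pos [0.4054 0.2835 0.1103] rot [179.85  -0.23  88.71] F [ 0.3 -0.4 -1.7] M [-0.05  0.   -0.02] gap 0.133 gf 50.0 j7 -35.1
[173 155]
ends pred [array([184.6, 162. ]), array([162.5, 147.6])]
141 ++++++++++++++++++++++++++++++++++++++######+#######+++++++++++++++++++#++++++++++++++++++
143 ++++++++++++++++++++++++++++++++++++++######++######+++++++++++++++++++##+++++++++++++++##
145 +++++++++++++++++++++++++++++++++++++++############++++++++++++++++++++##+++++++++++++####
147 ++#####++++++++++++++++++++++++++++++++############++++++++++++++++++++##+++++++++++####++
149 ++#########+++++++++++++++++++++++#################++++++++++++++++++++##+++++++++####++..
151 +++++++++##+++++++++++++++++++++++#################+++++++++++++++++++++#+++++++#####+....
153 +++++++++++++++++++#####++++++++++++###############++++++++++++++++++++++++++++####+......
155 ...++++++++++++...+################################++++++++++++++++++.....+++####+........
157 .......................++++++++###############+++++++++++++++++++++#+++..++####+..........
159 ...............................++++++++++++++++
[... 1830 characters left out ...]
16 [118 118 116 118 116 119 119 118 120 115 116 118 124 132 151 149 151 149]
217 [120 120 121 120 120 119 120 124 121 121 119 118 130 129 147 144 149 150]
218 [119 121 121 119 121 121 120 120 119 121 117 121 133 126 147 144 148 151]
219 [120 116 120 116 121 122 118 119 123 120 120 120 126 126 149 148 145 149]
220 [120 117 117 116 115 113 120 116 117 117 118 115 107 135 149 150 149 153]
221 [116 119 120 122 123 122 117 120 119 121 122 120 106 151 148 151 155 152]
222 [136 137 137 139 141 140 136 137 132 119 122 122 116 145 151 150 156 154]
223 [154 153 155 155 157 155 155 153 152 131 129 128 134 146 147 151 156 155]
224 [155 154 154 155 155 157 152 152 151 154 155 151 145 143 152 154 155 152]
```

Run:
```python
from h import *; from plan import *
from scipy.ndimage import map_coordinates
def prof(f,xs,ys,z,axis):
    T=cv2.imread(f).astype(float).sum(2)/3; out=[]
    for a in xs:
        r=[]
        for b in ys:
            p=blk(a,b) if axis=='x' else blk(b,a)
            u,v=proj("top",[p[0]/1000,p[1]/1000,z]); r.append(map_coordinates(T,[[v],[u]],order=1)[0])
        out.append(np.mean(r))
    return np.array(out)
for f in("pics/top15.png","pics/top26.png"):
    xs=np.arange(-34,35,2); print(f,"x z34"); p=prof(f,xs,[-50,-30,-18,0,10,20,40,60],.034,'x'); print(list(zip(xs.tolist(),p.round().astype(int).tolist())))
    ys=np.arange(62,92,2); p=prof(f,ys,[-15,-8,0,8,15],.034,'y'); print("y+ z34",list(zip(ys.tolist(),p.round().astype(int).tolist())))
    ys=np.arange(-75,-30,1.5); p=prof(f,ys,[-8,-4,0,4,8],.028,'y'); print("y- z28",list(zip(ys.tolist(),p.round().astype(int).tolist())))
```

```text
pics/top15.png x z34
[(-34, 153), (-32, 153), (-30, 148), (-28, 129), (-26, 102), (-24, 85), (-22, 106), (-20, 135), (-18, 147), (-16, 157), (-14, 159), (-12, 161), (-10, 161), (-8, 158), (-6, 153), (-4, 147), (-2, 145), (0, 146), (2, 144), (4, 144), (6, 144), (8, 141), (10, 133), (12, 115), (14, 106), (16, 123), (18, 141), (20, 143), (22, 145), (24, 152), (26, 152), (28, 155), (30, 156), (32, 159), (34, 160)]
y+ z34 [(62, 151), (64, 136), (66, 118), (68, 119), (70, 144), (72, 150), (74, 141), (76, 147), (78, 139), (80, 132), (82, 150), (84, 161), (86, 163), (88, 164), (90, 163)]
y- z28 [(-75.0, 154), (-73.5, 156), (-72.0, 157), (-70.5, 153), (-69.0, 142), (-67.5, 128), (-66.0, 116), (-64.5, 130), (-63.0, 155), (-61.5, 167), (-60.0, 171), (-58.5, 172), (-57.0, 172), (-55.5, 173), (-54.0, 172), (-52.5, 172), (-51.0, 172), (-49.5, 172), (-48.0, 173), (-46.5, 173), (-45.0, 172), (-43.5, 171), (-42.0, 156), (-40.5, 140), (-39.0, 143), (-37.5, 151), (-36.0, 158), (-34.5, 160), (-33.0, 144), (-31.5, 122)]
pics/top26.png x z34
[(-34, 168), (-32, 167), (-30, 161), (-28, 139), (-26, 110), (-2
[... 229 characters left out ...]
 (18, 149), (20, 150), (22, 152), (24, 159), (26, 159), (28, 162), (30, 164), (32, 166), (34, 168)]
y+ z34 [(62, 158), (64, 142), (66, 124), (68, 124), (70, 151), (72, 157), (74, 148), (76, 155), (78, 147), (80, 140), (82, 158), (84, 169), (86, 172), (88, 172), (90, 172)]
y- z28 [(-75.0, 162), (-73.5, 164), (-72.0, 166), (-70.5, 160), (-69.0, 149), (-67.5, 135), (-66.0, 122), (-64.5, 137), (-63.0, 163), (-61.5, 176), (-60.0, 179), (-58.5, 181), (-57.0, 181), (-55.5, 182), (-54.0, 182), (-52.5, 182), (-51.0, 181), (-49.5, 181), (-48.0, 181), (-46.5, 180), (-45.0, 181), (-43.5, 179), (-42.0, 164), (-40.5, 148), (-39.0, 151), (-37.5, 160), (-36.0, 166), (-34.5, 168), (-33.0, 151), (-31.5, 129)]
```

```bash
sed -i 's/B=np.array(\[580,120.5\])/B=np.array([582,121.2])/' plan.py
python3 - <<'E'
from plan import *
plan([(404.2,282.4,160,88.7,1,5),(*blk(0,0),160,96,1),(*blk(0,0),75,96,1,6)],[404.2,282.4,107.4,88.7])
E
```

```text
0 0 -0.0091 0 1; 0 0 -0.0309 0 1; 0 0 -0.0568 0 1; 0 0 -0.0785 0 1; 0 0 -0.0877 0 1; -0.0073 0.0085 -0.0877 -0.0011 1; -0.0272 0.0314 -0.0877 -0.0042 1; -0.0566 0.0653 -0.0877 -0.0088 1
-0.0367 0.0401 0 -0.0055 1; -0.0767 0.0838 0 -0.0115 1; -0.1167 0.1274 0 -0.0175 1; -0.1534 0.1676 0 -0.023 1; -0.1837 0.2006 0 -0.0275 1; -0.2042 0.223 0 -0.0306 1; -0.2117 0.2313 0 -0.0318 1; -0.2117 0.2313 0.0105 -0.0318 1
0 0 0.0263 0 1; 0 0 0.0604 0 1; 0 0 0.0945 0 1; 0 0 0.1207 0 1; 0 0 0.1312 0 1; 0 0 0.1312 0 1; 0 0 0.1312 0 1; 0 0 0.1312 0 1
end [582.  121.2  75.   96. ]
```

Emit:
drive_tool(targets="0 0 -0.009 0 1; 0 0 -0.031 0 1; 0 0 -0.057 0 1; 0 0 -0.0785 0 1; 0 0 -0.0877 0 1; -0.0073 0.0085 -0.0877 -0.001 1; -0.027 0.031 -0.0877 -0.004 1; -0.0566 0.065 -0.0877 -0.009 1")

```text
clock: 71.4
ee_pos: [0.4419, 0.2478, 0.1594]
tcp_rot: [-179.9, 0.0, 90.5]
contact_force: [0.7, 0.4, -1.9]
finger_gap: 0.133
gripper_force: 50.0
```

Emit:
drive_tool(targets="-0.0367 0.04 0 -0.0055 1; -0.0767 0.084 0 -0.0115 1; -0.1167 0.127 0 -0.0175 1; -0.1534 0.168 0 -0.023 1; -0.1837 0.2006 0 -0.0275 1; -0.2042 0.223 0 -0.0306 1; -0.2117 0.2313 0 -0.0318 1; -0.2117 0.2313 0 -0.0318 1")

```text
clock: 72.2
ee_pos: [0.582, 0.1203, 0.1594]
tcp_rot: [-180.0, 0.1, 96.0]
contact_force: [0.3, 0.4, -1.4]
finger_gap: 0.134
gripper_force: 50.0
```

Emit:
drive_tool(targets="0 0 0.026 0 1; 0 0 0.06 0 1; 0 0 0.0945 0 1; 0 0 0.12 0 1; 0 0 0.1312 0 1; 0 0 0.1312 0 1; 0 0 0.1312 0 1; 0 0 0.1312 0 1")

```text
clock: 73.0
ee_pos: [0.5824, 0.1216, 0.0822]
tcp_rot: [179.9, -0.0, 96.1]
contact_force: [0.4, 0.2, -1.3]
finger_gap: 0.136
gripper_force: 50.0
```

Run:
```python
from h import *; from plan import *
from scipy.ndimage import map_coordinates
s=st(); t=capture("top"); i=capture("scene"); cv2.imwrite("pics/top29.png",t[:,:,::-1]); cv2.imwrite("pics/scene29.png",i[:,:,::-1])
g=s["ee_pos"]*1000;print("off",g[:2]-np.array(blk(0,0)))
G=i.astype(int).sum(2)//3
for nm,p in(("rimL-",(-24,78,34)),("rimR",(-24,-78,34)),("plate -x+y bottom",(-17,71,g[2]-29.4)),("plate -x-y bottom",(-17,-71,g[2]-29.4))): print(nm,proj("scene",[*(np.array(blk(*p[:2]))/1000),p[2]/1000]).round(1))
q=proj("scene",[*(np.array(blk(-20,0))/1000),.04]).astype(int)
for v in range(q[1]-22,q[1]+24): print(v,''.join(' .:-=+*#%@'[9-min(9,x//18)] for x in G[v,q[0]-40:q[0]+45]))
print(q)
```

```text
73.0 pos [0.5824 0.1216 0.0822] rot [ 1.7992e+02 -3.0000e-02  9.6070e+01] F [ 0.4  0.2 -1.3] M [-0.14  0.02 -0.02] gap 0.136 gf 50.0 j7 6.5
off [0.43553804 0.36520228]
rimL- [228.  167.6]
rimR [262.2 183.8]
plate -x+y bottom [231.  162.2]
plate -x-y bottom [262.4 176.6]
151 +++*#%%*=:............:-=*##%@@@@@%%%%%@@@@@@@@@@@@@@%#########%#*-:...::::::-=++==--
152 ++*#%%*=:...............:--=*#%@@@%%#%%@@@@@@@@@@@@@@%########%%#*-:........::=++==--
153 +*#%%*=:..................::-=*#%##%%#%@@@@@@@@@@@@@@%########%%#*-:::.......:=++==--
154 *#%%*=:.....................::-=++*#%#%%@@@@@@@@@@@@@%##########%*-:......::::=++==--
155 #%%*=:........................::--+###%%@@@@@@@@@@@@%%#%#######%%*-:......:--=+++==--
156 %%*=:...........................:-+###%%@@@@@@@@@@@@%##########%%*-......:-=+++++==--
157 %*-:............................:-+***#%@@@@@@@@@@@@%############+:.....:-=++++++==--
158 *-:............................::-++==+#@@@@@@@@@%%@%##%#####%##+-......-++++++++==--
159 =:..........................:::-=+++===*%@@@@@@@@%%%%##%%######+-:......-++++++++==--
160 :..............
[... 2620 characters left out ...]
+++++--::...........::-==+++++=====++****#%%%*=-----:.......
190 ......................::-=====:................::-==++++===-=+****####+--:::--:......
191 .........................:::::...................::-===++====+***++**+-::...:::......
192 ...................................................::--=+===+++++-----:..........::..
193 .....................................................::-===+++++=:::..:::......::--..
194 .......................................................:--=+++++=-::..:-:...:::---:..
195 ......................................................:--=+++++++==--::-:..:--==--:..
196 ......................................................:=++++++=-=====--::::--==-::...
[245 173]
```

Emit:
drive_tool(targets="0 0 0.006 0 1; 0 0 0.012 0 1; 0 0 0.018 0 1; 0 0 0.024 0 1; 0 0 0.029 0 1; 0 0 0.032 0 1; 0 0 0.032 0 1; 0 0 0.032 0 1")

```text
clock: 73.9
ee_pos: [0.5819, 0.1213, 0.0621]
tcp_rot: [180.0, 0.0, 96.1]
contact_force: [0.2, -0.6, -1.4]
finger_gap: 0.132
gripper_force: 50.0
```

Emit:
drive_tool(targets="0 0 0.0015 0 1; 0 0 0.003 0 1; 0 0 0.0045 0 1; 0 0 0.006 0 1; 0 0 0.0065 0 1; 0 0 0.0065 0 1; 0 0 0.0065 0 1; 0 0 0.0065 0 1")

```text
clock: 74.7
ee_pos: [0.5819, 0.1214, 0.0582]
tcp_rot: [180.0, -0.0, 96.1]
contact_force: [-1.0, -0.7, -1.4]
finger_gap: 0.136
gripper_force: 50.0
```

Emit:
drive_tool(targets="0 0 0.001 0 1; 0 0 0.002 0 1; 0 0 0.002 0 1; 0 0 0.002 0 1; 0 0 0.002 0 1; 0 0 0.002 0 1; 0 0 0.002 0 1; 0 0 0.002 0 1", grip_force=10)

```text
clock: 75.5
ee_pos: [0.5819, 0.1214, 0.0575]
tcp_rot: [180.0, -0.0, 96.1]
contact_force: [-2.2, -1.0, 4.7]
finger_gap: 0.134
gripper_force: 10.0
```

Emit:
drive_tool(targets="0 0 0 0 -0.3; 0 0 0 0 -0.3; 0 0 0 0 -0.3; 0 0 0 0 -0.3; 0 0 -0.02 0 -0.3; 0 0 -0.06 0 -0.3; 0 0 -0.12 0 -0.3; 0 0 -0.17 0 -0.3")

```text
clock: 76.3
ee_pos: [0.5821, 0.121, 0.1614]
tcp_rot: [179.9, 0.0, 96.0]
contact_force: [-0.2, 0.5, -0.5]
finger_gap: 0.641
gripper_force: 0.0
```

Run:
```python
from h import *; from plan import *
s=st(); t=capture("top"); i=capture("scene"); cv2.imwrite("pics/top30.png",t[:,:,::-1]); cv2.imwrite("pics/scene30.png",i[:,:,::-1])
# knob: axis blk(0,-98); first go back in -x? go up and yaw to 186
plan([(*blk(0,0),170,110,-0.3),(*blk(0,-98),170,186,-0.3,8),(*blk(0,-98),110,186,-0.3,4),(*blk(0,-98),110,186,-0.3,3)],[582,121.2,159.5,96])
```

```text
76.3 pos [0.5821 0.121  0.1614] rot [179.95   0.    96.03] F [-0.2  0.5 -0.5] M [-0.06 -0.05 -0.02] gap 0.641 gf 0.0 j7 3.2
0 0 -0.0027 -0.0122 -0.3; 0 0 -0.0088 -0.0389 -0.3; 0 0 -0.0148 -0.0656 -0.3; 0 0 -0.0175 -0.0778 -0.3; -0.0013 0 -0.0175 -0.0812 -0.3; -0.005 0 -0.0175 -0.0908 -0.3; -0.0109 0 -0.0175 -0.106 -0.3; -0.0187 0 -0.0175 -0.126 -0.3
-0.0086 -0.0036 0 -0.0241 -0.3; -0.0183 -0.0077 0 -0.0515 -0.3; -0.029 -0.0121 0 -0.0815 -0.3; -0.0404 -0.0169 0 -0.1133 -0.3; -0.0522 -0.0218 0 -0.1462 -0.3; -0.064 -0.0268 0 -0.1795 -0.3; -0.0758 -0.0317 0 -0.2125 -0.3; -0.0872 -0.0364 0 -0.2443 -0.3
-0.0045 -0.0106 0 -0.03 -0.3; -0.0087 -0.0204 0 -0.0574 -0.3; -0.0124 -0.0289 0 -0.0814 -0.3; -0.0155 -0.036 0 -0.1014 -0.3; -0.0178 -0.0414 0 -0.1166 -0.3; -0.0193 -0.0448 0 -0.1263 -0.3; -0.0198 -0.0461 0 -0.1297 -0.3; -0.0198 -0.0461 0.0156 -0.1297 -0.3
-0.0001 0 0.0344 0 -0.3; -0.0001 0 0.0688 0 -0.3; -0.0001 0 0.0844 0 -0.3; -0.0001 0 0.0844 0 -0.3; -0.0001 0 0.0844 0 -0.3; -0.0001 0 0.0844 0 -0.3; -0.0001 0 0.0844 0 -0.3; -0.0001 0 0.0844 0 -0.3
end [592.3  23.7 110.  186. ]
```

Emit:
drive_tool(targets="0 0 -0.003 -0.012 -0.3; 0 0 -0.009 -0.039 -0.3; 0 0 -0.015 -0.0656 -0.3; 0 0 -0.0175 -0.078 -0.3; -0.001 0 -0.0175 -0.081 -0.3; -0.005 0 -0.0175 -0.091 -0.3; -0.011 0 -0.0175 -0.106 -0.3; -0.0187 0 -0.0175 -0.126 -0.3")

```text
clock: 77.2
ee_pos: [0.5829, 0.1102, 0.1693]
tcp_rot: [-180.0, 0.0, 118.8]
contact_force: [0.1, 0.1, -0.3]
finger_gap: 0.651
gripper_force: 0.0
```

Emit:
drive_tool(targets="-0.0086 -0.0036 0 -0.024 -0.3; -0.018 -0.0077 0 -0.0515 -0.3; -0.029 -0.012 0 -0.0815 -0.3; -0.04 -0.017 0 -0.113 -0.3; -0.052 -0.022 0 -0.146 -0.3; -0.064 -0.027 0 -0.1795 -0.3; -0.076 -0.032 0 -0.2125 -0.3; -0.0872 -0.0364 0 -0.2443 -0.3")

```text
clock: 78.0
ee_pos: [0.5889, 0.0533, 0.1694]
tcp_rot: [-180.0, -0.0, 162.9]
contact_force: [-0.3, -0.2, 0.0]
finger_gap: 0.649
gripper_force: 0.0
```

Emit:
drive_tool(targets="-0.0045 -0.0106 0 -0.03 -0.3; -0.0087 -0.02 0 -0.057 -0.3; -0.0124 -0.029 0 -0.081 -0.3; -0.0155 -0.036 0 -0.101 -0.3; -0.0178 -0.041 0 -0.1166 -0.3; -0.0193 -0.045 0 -0.126 -0.3; -0.0198 -0.0461 0 -0.1297 -0.3; -0.0198 -0.0461 0 -0.1297 -0.3")

```text
clock: 78.8
ee_pos: [0.5921, 0.0238, 0.1694]
tcp_rot: [-180.0, -0.0, -174.0]
contact_force: [0.5, 0.5, -0.9]
finger_gap: 0.647
gripper_force: 0.0
```

Emit:
drive_tool(targets="0 0 0.02 0 -0.3; 0 0 0.05 0 -0.3; 0 0 0.08 0 -0.3; 0 0 0.0844 0 -0.3; 0 0 0.0844 0 -0.3; 0 0 0.0844 0 -0.3; 0 0 0.0844 0 -0.3; 0 0 0.0844 0 -0.3")

```text
clock: 79.6
ee_pos: [0.5926, 0.024, 0.1196]
tcp_rot: [180.0, 0.1, -173.9]
contact_force: [-0.2, -0.1, -0.3]
finger_gap: 0.65
gripper_force: 0.0
```

Run:
```python
from h import *; from plan import *
s=st(); g=s["ee_pos"]*1000; d=g[:2]-np.array(blk(0,-98)); print("off",d)
t=capture("top"); cv2.imwrite("pics/top31.png",t[:,:,::-1]); i=capture("scene"); cv2.imwrite("pics/scene31.png",i[:,:,::-1])
from scipy.ndimage import map_coordinates
T=t.astype(float).sum(2)/3
def line(pts,z):
    r=[]
    for p in pts:
        w=blk(*p); u,v=proj("top",[w[0]/1000,w[1]/1000,z]); r.append(int(map_coordinates(T,[[v],[u]],order=1)[0]))
    return r
for y in(60,50,40,-40): print("x profile at y",y,list(zip(range(-30,31,2),line([(x,y) for x in range(-30,31,2)],.034))))
print("y profile",list(zip(range(50,92,2),line([(-8,y) for y in range(50,92,2)],.034))))
```

```text
79.6 pos [0.5926 0.024  0.1196] rot [ 1.7999e+02  7.0000e-02 -1.7394e+02] F [-0.2 -0.1 -0.3] M [ 0.01 -0.03 -0.  ] gap 0.65 gf 0.0 j7 99.2
off [0.36180569 0.21877652]
x profile at y 60 [(-30, 81), (-28, 72), (-26, 65), (-24, 86), (-22, 92), (-20, 82), (-18, 74), (-16, 71), (-14, 77), (-12, 77), (-10, 75), (-8, 76), (-6, 76), (-4, 77), (-2, 74), (0, 73), (2, 76), (4, 76), (6, 76), (8, 75), (10, 75), (12, 76), (14, 80), (16, 80), (18, 75), (20, 87), (22, 95), (24, 98), (26, 97), (28, 96), (30, 98)]
x profile at y 50 [(-30, 81), (-28, 71), (-26, 71), (-24, 82), (-22, 88), (-20, 89), (-18, 81), (-16, 76), (-14, 73), (-12, 75), (-10, 75), (-8, 76), (-6, 75), (-4, 75), (-2, 77), (0, 75), (2, 74), (4, 75), (6, 76), (8, 76), (10, 76), (12, 80), (14, 89), (16, 96), (18, 101), (20, 105), (22, 101), (24, 95), (26, 95), (28, 95), (30, 96)]
x profile at y 40 [(-30, 81), (-28, 69), (-26, 68), (-24, 73), (-22, 88), (-20, 87), (-18, 81), (-16, 75), (-14, 75), (-12, 78), (-10, 77), (-8, 76), (-6, 75), (-4, 76), (-2, 76), (0, 76), (2, 75), (4, 75), (6, 75), (8, 76), (10, 76), (12, 76), (14, 79), (16, 86), (18, 86), (20, 87), (22, 94), (24, 97), (26, 97), (28, 97), (30, 97)]
x profile at y -40 [(-30, 45), (-28, 45), (-26, 45), (-24, 45), (-22, 44), (-20, 46), (-18, 47), (-16, 47), (-14, 46), (-12, 46), (-10, 44), (-8, 44), (-6, 44), (-4, 46), (-2, 47), (0, 46), (2, 45), (4, 44), (6, 46), (8, 46), (10, 45), (12, 44), (14, 44), (16, 45), (18, 46), (20, 47), (22, 46), (24, 45), (26, 45), (28, 46), (30, 45)]
y profile [(50, 76), (52, 75), (54, 74), (56, 74), (58, 75), (60, 76), (62, 75), (64, 76), (66, 76), (68, 75), (70, 80), (72, 82), (74, 81), (76, 113), (78, 142), (80, 155), (82, 160), (84, 162), (86, 162), (88, 161), (90, 159)]
```

Emit:
drive_tool(targets="0 0 0.02 0 -0.3; 0 0 0.05 0 -0.3; 0 0 0.08 0 -0.3; 0 0 0.0875 0 -0.3; 0 0 0.0875 0 -0.3; 0 0 0.0875 0 -0.3; 0 0 0.0875 0 -0.3; 0 0 0.0875 0 -0.3")

```text
clock: 80.5
ee_pos: [0.5926, 0.024, 0.0671]
tcp_rot: [180.0, 0.1, -173.9]
contact_force: [0.2, 0.5, -0.8]
finger_gap: 0.651
gripper_force: 0.0
```

Emit:
drive_tool(targets="0 0 0 0 1; 0 0 0 0 1; 0 0 0 0 1; 0 0 0 0 1; 0 0 0 0 1; 0 0 0 0 1; 0 0 0 0 1; 0 0 0 0 1", grip_force=40)

```text
clock: 81.3
ee_pos: [0.5921, 0.0247, 0.0663]
tcp_rot: [180.0, -0.0, -173.9]
contact_force: [-0.4, 3.2, 0.0]
finger_gap: 0.145
gripper_force: 40.0
```

Emit:
drive_tool(targets="0 0 0 0.03 1; 0 0 0 0.06 1; 0 0 0 0.09 1; 0 0 0 0.12 1; 0 0 0 0.15 1; 0 0 0 0.18 1; 0 0 0 0.21 1; 0 0 0 0.24 1")

```text
clock: 82.1
ee_pos: [0.5923, 0.026, 0.0664]
tcp_rot: [179.9, -0.1, 142.7]
contact_force: [0.9, 8.0, -0.5]
finger_gap: 0.148
gripper_force: 40.0
```

Emit:
drive_tool(targets="0 0 0 0.03 1; 0 0 0 0.07 1; 0 0 0 0.11 1; 0 0 0 0.15 1; 0 0 0 0.19 1; 0 0 0 0.23 1; 0 0 0 0.26 1; 0 0 0 0.26 1")

```text
clock: 82.9
ee_pos: [0.5936, 0.0265, 0.0664]
tcp_rot: [179.9, -0.1, 96.0]
contact_force: [6.1, 6.2, -5.0]
finger_gap: 0.148
gripper_force: 40.0
```

```bash
python3 -c "
from h import *; st()"
```

```text
82.9 pos [0.5936 0.0265 0.0664] rot [ 1.7985e+02 -8.0000e-02  9.6020e+01] F [ 6.1  6.2 -5. ] M [ 1.5  -1.34  0.1 ] gap 0.148 gf 40.0 j7 20.6
```

Emit:
drive_tool(targets="0 0 0 0 1; 0 0 0 0 1; 0 0 0 0 -0.3; 0 0 0 0 -0.3; 0 0 0 0 -0.3; 0 0 0 0 -0.3; 0 0 0 0 -0.3; 0 0 0 0 -0.3")

```text
clock: 83.7
ee_pos: [0.5921, 0.0237, 0.0664]
tcp_rot: [-180.0, 0.0, 96.0]
contact_force: [-1.4, -0.6, -0.4]
finger_gap: 0.597
gripper_force: 0.0
```

Emit:
drive_tool(targets="0 0 -0.03 0 -0.3; 0 0 -0.08 0 -0.3; 0 0 -0.14 0 -0.3; 0 0 -0.2 0 -0.3; 0.07 0 -0.22 0 -0.3; 0.13 0 -0.22 0 -0.3; 0.19 0 -0.22 0 -0.3; 0.19 0 -0.22 0 -0.3")

```text
clock: 84.5
ee_pos: [0.5792, 0.144, 0.1979]
tcp_rot: [-180.0, -0.1, 96.5]
contact_force: [0.1, -0.4, -0.6]
finger_gap: 0.649
gripper_force: 0.0
```

Run:
```python
from h import *; st()
from plan import *
from scipy.ndimage import map_coordinates
t=capture("top"); i=capture("scene"); cv2.imwrite("pics/top32.png",t[:,:,::-1]); cv2.imwrite("pics/scene32.png",i[:,:,::-1])
T=t.astype(float).sum(2)/3
def at(x,y,z):
    w=blk(x,y); u,v=proj("top",[w[0]/1000,w[1]/1000,z]); return int(map_coordinates(T,[[v],[u]],order=1)[0])
print("block grid z40 (rows y from -110 to 90, cols x -30..30)")
for y in range(-116,92,6): print(y,[at(x,y,.036) for x in range(-54,33,6)])
for nm,(u,v) in(("cup",(230,123)),("bottle",(266,113))): print(nm,t[v,u])
```

```text
84.5 pos [0.5792 0.144  0.1979] rot [-1.7996e+02 -1.1000e-01  9.6530e+01] F [ 0.1 -0.4 -0.6] M [-0.09  0.1   0.03] gap 0.649 gf 0.0 j7 3.5
block grid z40 (rows y from -110 to 90, cols x -30..30)
-116 [165, 168, 161, 161, 161, 139, 167, 171, 172, 99, 42, 42, 49, 127, 161]
-110 [164, 162, 164, 164, 164, 139, 171, 172, 150, 53, 20, 17, 108, 158, 163]
-104 [164, 161, 164, 163, 164, 121, 171, 152, 131, 35, 21, 20, 150, 156, 160]
-98 [159, 161, 159, 158, 162, 116, 169, 120, 107, 29, 20, 23, 149, 142, 161]
-92 [156, 157, 157, 154, 157, 128, 120, 75, 118, 46, 18, 22, 146, 145, 157]
-86 [163, 164, 164, 155, 154, 133, 138, 112, 98, 44, 20, 23, 144, 156, 154]
-80 [164, 161, 158, 159, 155, 136, 160, 160, 109, 39, 16, 22, 136, 161, 162]
-74 [160, 158, 158, 162, 139, 90, 147, 142, 124, 67, 66, 105, 124, 158, 166]
-68 [162, 159, 164, 162, 150, 77, 138, 132, 118, 112, 108, 116, 138, 151, 166]
-62 [161, 161, 164, 162, 139, 98, 137, 125, 107, 128, 128, 115, 153, 152, 165]
-56 [164, 164, 164, 160, 131, 116, 138, 126, 109, 130, 129, 117, 158, 149, 164]
-50 [165, 164, 166, 163, 135, 131, 120, 129, 96, 99
[... 949 characters left out ...]
 28, 22, 26, 22, 18, 10, 19, 17, 16]
34 [37, 37, 34, 34, 37, 37, 33, 35, 35, 8, 14, 3, 13, 14, 10]
40 [67, 34, 36, 37, 33, 36, 36, 37, 33, 11, 0, 7, 15, 14, 13]
46 [38, 36, 34, 31, 36, 35, 36, 35, 34, 10, 2, 10, 13, 13, 17]
52 [37, 37, 36, 34, 34, 36, 36, 35, 35, 9, 7, 9, 12, 16, 18]
58 [36, 40, 35, 37, 34, 34, 35, 35, 36, 15, 1, 7, 18, 22, 24]
64 [34, 36, 39, 37, 34, 35, 36, 36, 37, 10, 8, 6, 20, 24, 19]
70 [33, 39, 35, 36, 30, 30, 30, 30, 26, 22, 22, 20, 25, 23, 24]
76 [27, 22, 24, 25, 24, 24, 22, 24, 28, 29, 18, 25, 30, 24, 33]
82 [25, 24, 26, 28, 29, 31, 29, 32, 30, 32, 32, 33, 35, 30, 29]
88 [28, 31, 33, 30, 28, 29, 30, 37, 34, 37, 35, 36, 34, 37, 35]
cup [135  15  12]
bottle [99 97 95]
```

The knob bar now lies along the block, and its foot covers the cover's end, so it is clamped. The cup stands where it was, and nothing came near the bottle. I'm handing the job in.

Run:
```python
from h import *
a=cv2.imread("pics/top32.png").astype(int); b=cv2.imread("pics/top0.png").astype(int)
for n,(x,y) in(("cup",(230,123)),("bottle",(266,110))):
    r=lambda m:np.argwhere((m[y-12:y+13,x-12:x+13,2]-m[y-12:y+13,x-12:x+13,1])>50).mean(0).round(1); print(n,r(a),r(b))
print(sign_off())
```

```text
cup [11.4 12. ] [11.5 12.1]
bottle [ 9.8 12.1] [ 9.9 12.1]
the job is handed in; nothing more can be done
None
```

The job is handed in: both grinding balls went into separate wells by spoon, the cover is seated and clamped, the spoon is back on its pad, and the bottle and cup were not moved. One ball fell onto the table beside the block on its first tip; I scooped it up again with the spoon and tipped it into its well.

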